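# Load the specimen dryer with its hood on the prop rod

## Task

Load the bench dryer with the mounted specimens and start it: lift the hood fully open, swing the prop rod up into its socket on the hood's side and let the hood settle on the rod, then clip every specimen carrier standing on the bench onto the hanging rail inside, pushed down as far as it goes and upright. Once all of them hang there, lift the hood off the rod, lay the rod back down in its rest, close the hood completely and press the start button all the way in. Leave the other things on the bench where they are.

Things in the scene. Friction and masses are not known exactly. Their poses are not given: they have to be found in the camera images.
- dryer: White bench dryer: open-topped chamber with a hinged hood, fixed. Origin on the bench under the chamber; +x to the rear (hinge side), y across, z up. In mm: chamber outside x -115..94, y -120..120, rim z 90, walls 6 to 8, floor z 14; console in front, x -172..-112, top z 50. All dryer points have the dryer's axes.
- rail_top (a point): Middle of the top edge of the hanging rail: an upright steel strip 4 mm thick, rounded on top, along the dryer's y right across the chamber (228 mm); in the dryer's frame x -35, y 0, top z 65 mm; 37 mm deep, both faces free.
- hood (a joint): Hood angle, rad: 0 closed, 1.55 fully open at its stop, nearly upright. 0.9 kg, about 5 N to lift at the handle. Damped, slightly stiff hinge: left above 1.51 it stays; lower down it sinks shut by itself in seconds. On the seated rod it stands at about 1.39. Hood 205 mm deep, 244 mm wide.
- hood_hinge (a point): Middle of the hood's hinge axis, which runs along the dryer's y; dryer frame x 90, y 0, z 98 mm. Fixed point.
- hood_handle (a point): Middle of the hood's handle, a round bar 12 mm thick, 90 mm long along the dryer's y, off the hood's front edge and free all round between its end posts. 240 mm from the hinge axis, 0.142 rad above the line from the hinge along the hood (dryer frame: closed x -148, z 132 mm; fully open x 119, z 337).
- prop_rod (a joint): Prop rod angle, rad: 0 laid down in its rest along the dryer's right (-y) flank, tip to the rear and 16 degrees below level; grows as the tip swings up, 1.3 at most. Stiff pivot: the rod stays where it is put, about 1 N at the knob turns it. 0.95 when the hood sits on it.
- rod_pivot (a point): The rod's pivot, axis along the dryer's y; dryer frame x -105, y -134, z 80 mm, at the front of the right flank. The rod turns in the plane y -134, outside chamber and hood. Fixed point.
- rod_knob (a point): Middle of the rod's grip: a round black peg 14 mm thick, 45 mm long, standing out of the rod to the right (axis along the dryer's y), 115 mm from the pivot; this point lies 28 mm right of the rod. Dryer frame: at rest x 6, z 49 mm; seated x -15, z 152.
- rod_tip (a point): Centre of the rod's ball tip, 10 mm across, 221.5 mm from the pivot; the rod is 8 mm thick.
- socket (a point): Seat of the rod's tip on the hood's right flank, 123 mm from the hinge: a dark bracket open to the hood's underside, floor 5 mm off this point, 33 mm deep stop plate on the side away from the hinge, 4 mm lip on the other. Hood fully open, the tip swings past the lip up to the stop plate (rod 0.96 to 1.0); let down, the hood seats on it. Hood below 1.5: the tip catches under the lip.
- start (a joint): Start button on the console's top, travel in m: 0 out, 0.006 fully in; sprung, about 4 N.
- start_top (a point): Top centre of the start button's cap, 24 mm across, pressed straight down.
- carrier_0: Specimen carrier, 60 mm tall, 115 g; may be absent. Origin: at its foot, mid slot; x across the clip slot, z up. Mm: grip block x -22..10, y -13..13, z 38..60; below it a fixed leg (x -6..-2) and a sprung jaw hinged on the +x side, flared at the foot; about 7 N pushes the clip over the 4 mm rail, home when the slot roof (z 38) is on it, either way round. Specimen on a foot disc, 38 across, at x -27.
- carrier_1: Specimen carrier, 60 mm tall, 115 g; may be absent. Origin: at its foot, mid slot; x across the clip slot, z up. Mm: grip block x -22..10, y -13..13, z 38..60; below it a fixed leg (x -6..-2) and a sprung jaw hinged on the +x side, flared at the foot; about 7 N pushes the clip over the 4 mm rail, home when the slot roof (z 38) is on it, either way round. Specimen on a foot disc, 38 across, at x -27.
- carrier_2: Specimen carrier, 60 mm tall, 115 g; may be absent. Origin: at its foot, mid slot; x across the clip slot, z up. Mm: grip block x -22..10, y -13..13, z 38..60; below it a fixed leg (x -6..-2) and a sprung jaw hinged on the +x side, flared at the foot; about 7 N pushes the clip over the 4 mm rail, home when the slot roof (z 38) is on it, either way round. Specimen on a foot disc, 38 across, at x -27.
- carrier_3: Specimen carrier, 60 mm tall, 115 g; may be absent. Origin: at its foot, mid slot; x across the clip slot, z up. Mm: grip block x -22..10, y -13..13, z 38..60; below it a fixed leg (x -6..-2) and a sprung jaw hinged on the +x side, flared at the foot; about 7 N pushes the clip over the 4 mm rail, home when the slot roof (z 38) is on it, either way round. Specimen on a foot disc, 38 across, at x -27.
- paste_jar: Small screw-lid jar, 33 mm across, 32 tall. Not part of the job.
- bench_loupe: Small black loupe, 35 mm across, 31 tall. Not part of the job.

How it is judged:
By the outcome, as a careful person would: the job done as asked, in the order asked, and still so for the second after the job is handed in, with the robot touching nothing.
Of carrier_0, carrier_1, carrier_2, carrier_3 only 2 to 4 are there at a start; the rules pass over those that are not, and their reading is None.
At some moment in a run one of carrier_0, carrier_1, carrier_2, carrier_3 may be knocked a few centimetres aside while the robot is not near it.
It also fails if it takes over 210 s, if anything falls off the work surface, if the arm or the gripper's body presses on something with over 40 N, if the wrist force passes 120 N, or if a joint passes its speed limit or range.

## Robot

A 6-joint arm with a two-finger parallel gripper is mounted at the origin on a cart in front of the work surface, level with it; the furniture and walls round the work are solid. World frame = base frame: x ahead of the robot, y to its left, z up, the work surface at z = 0. Lengths are in m, angles in rad, forces in N, time in s.
With the tool pointing down it reaches from about 0.35 to 0.975 m from the base axis. Payload 7.1 kg.
Tool frame: the origin (TCP) lies at the very end of the fingers, on their centre line; the grasp point (between the pads) lies 19 mm behind it; z points along the fingers, y is the direction in which the jaws open and shut (so a half turn about z gives the same grasp; the last joint's range is limited). The gripper opens to 88 mm and grips with 3 to 60 N. Pads are 20 mm wide; open, the fingers measure 115 mm over their backs; the gripper's body (75 mm by 178 mm) begins 61 mm behind the grasp point.
Start: joints at [-1.358, 0.423, 1.63, -0, 1.089, -0.019], TCP at [0.144, -0.608, 0.191] pointing down, gripper open.
Joint ranges: [-3, 3], [-0.9, 2.11], [0.09, 2.58], [-1.31, 4.45], [0.11, 2.69], [-2.54, 2.54]. Speed limits (rad/s): [2.39, 2.39, 3.01, 3.14, 3.14, 3.14].

## Interface

Orientations are given as a unit quaternion [w, x, y, z].
In Python, from rig import r, imaging gives the robot as it stands.
- The arm moves only by the tool arm_command, never from a script. Its argument "motion" is a list of rows, each a list of 3 entries, a list of its own where there are three numbers: the opening, from 0 (shut) to 1 (fully open), then the shift along the world's x, y, z in mm, then the turn, a rotation vector about the world's x, y, z in degrees. In form: [[hand, [tx, ty, tz], [wx, wy, wz]], ...]. A call has 1 to 8 rows; each row shifts and turns the commanded pose from where the row before left it; what a row does not reach is not made up. A row lasts 1/12 s, in which the tool goes at most 41.7 mm and 7.16 degrees, less where a joint would pass 70% of its speed; a pose out of reach is approached as far as the arm can. A call is refused whole if a number of a shift passes 41.7 or a number of a turn 7.16, either way. A call with a gripper value outside its range is refused whole. The fingers move at their own pace and stop on an object; "grip_force" is the grip in N (left out, the last holds). Time passes only in rows, so rows that do not move let the fingers close. It gives the time, the measured TCP pose, the force and the opening at its end, in the units of the state.
- r.sense(): the state, without advancing time (a new reading comes with each control period).
- imaging.grab_frame(name): name is "side" or "top"; returns a dict with "frame" (400x640x3 uint8, red, green, blue), "intrinsics" (3x3 intrinsics, pixels), "cam_to_world" (4x4, takes a point from camera to world coordinates). Camera axes: x right, y down, z forward; pixel columns grow to the right and rows downward; lengths in m; the calibration is good to about 2 mm. A picture is of the moment at which its call begins. There is no depth.
- r.sign_off(): hands the job in, once; it reports no verdict.
The state is a dict: "time": time; "joints": joint angles; "joint_velocities": joint speeds; "joint_torque": joint torques, N m; "tool_pos": TCP position; "tool_rot": TCP orientation; "force": force on the tool from outside, world axes, zero at the start; "ft_torque": the same for the moment, N m; "opening": opening from 0.0 (shut) to 1.0 (fully open).
Only numpy, scipy, OpenCV 4.12 (cv2) and the standard library are available. Lean on these libraries where they do the work, as an engineer would, in place of code of your own. Each camera call takes 0.05 s, during which the arm holds its last target.

## Working session

There is one attempt and no reset: what is moved stays moved. The work goes in short steps, Python scripts to look and compute and a tool call to move; the robot and the scene stay as the last step left them, time stands still between calls to the robot, and variables do not carry over. Pictures are saved under pics/ and viewed, and the job is handed in when it is done.

Besides the shell and the picture viewer there is one more tool, called after "Request:" as a command line: name --argument value ..., lists and objects as JSON in quotes. arm_command: Moves the arm, as the interface text tells. Its arguments: {"type":"object","properties":{"motion":{"type":"array"},"grip_force":{"type":"number"}},"required":["motion"]}

```bash
ls; mkdir -p pics
python3 - <<'E'
from rig import r, imaging
import cv2,json
print(r.sense())
for n in ("side","top"):
    d=imaging.grab_frame(n)
    cv2.imwrite(f"pics/{n}0.png",d["frame"][:,:,::-1])
    print(n,d["intrinsics"],d["cam_to_world"])
E
```

```text
pics
{'time': 0.0, 'joints': array([-1.35800444e+00,  4.23840911e-01,  1.63069960e+00,  2.88743082e-05,
        1.08863569e+00, -1.90221290e-02]), 'joint_velocities': array([-0.00010512,  0.00039528, -0.00084605,  0.00036029,  0.00038227,
       -0.00125204]), 'joint_torque': array([ 4.75510955e-03, -5.44612849e+01, -2.73663175e+01,  6.46947906e-02,
        2.28150305e-02, -1.16948067e-04]), 'tool_pos': array([ 0.14347752, -0.6076656 ,  0.19069794]), 'tool_rot': array([-7.89300005e-04,  9.93290763e-01,  1.15640962e-01, -6.38652196e-05]), 'force': array([-0.40952823,  0.16069256,  0.20272786]), 'ft_torque': array([ 0.00582531, -0.00903539,  0.03609082]), 'opening': 1.0042729311189038}
side [[374.38425413   0.         322.64417869]
 [  0.         374.38425413 198.08839754]
 [  0.           0.           1.        ]] [[ 0.98994522 -0.0711078   0.12227893  0.45939825]
 [-0.14015624 -0.60979806  0.78006574 -0.83040661]
 [ 0.0190967  -0.78936051 -0.61363288  0.64877422]
 [ 0.          0.          0.          1.        ]]
top [[514.80723352   0.         321.18718797]
 [  0.         514.80723352 201.31966494]
 [  0.           0.           1.        ]] [[ 0.00798297 -0.99747321  0.07059373  0.46442582]
 [-0.9995741  -0.00994156 -0.0274369  -0.11393774]
 [ 0.02806939 -0.07034463 -0.99712775  1.31263505]
 [ 0.          0.          0.          1.        ]]
```

View pics/side0.png

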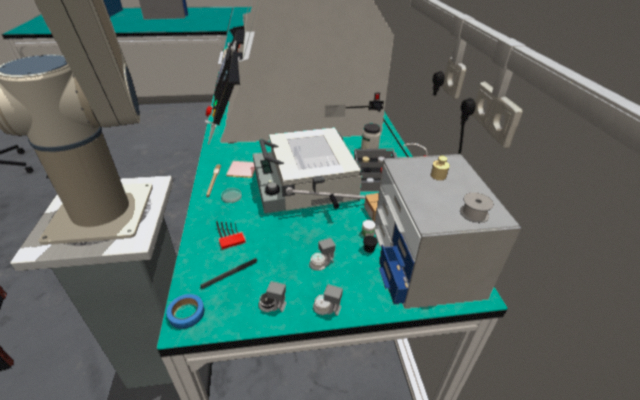

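View pics/top0.png

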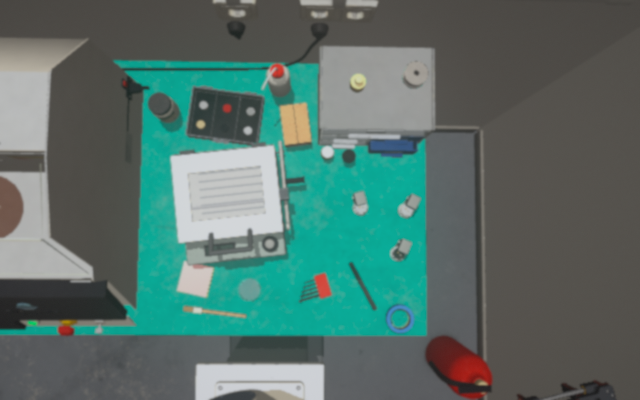

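```bash
cat > h.py <<'E'
import numpy as np, cv2
from scipy.spatial.transform import Rotation as R
from rig import r, imaging
import sys
def grab(name,tag=None):
    d=imaging.grab_frame(name)
    if tag: cv2.imwrite(f"pics/{tag}.png",d["frame"][:,:,::-1])
    return d
def crop(img,x0,y0,x1,y1,s,out):
    c=cv2.resize(img[y0:y1,x0:x1],None,fx=s,fy=s,interpolation=cv2.INTER_CUBIC)
    for x in range((x0+19)//20*20,x1,20): cv2.putText(c,str(x),(int((x-x0)*s),8),0,0.3,(0,0,255),1); cv2.line(c,(int((x-x0)*s),10),(int((x-x0)*s),14),(0,0,255),1)
    for y in range((y0+19)//20*20,y1,20): cv2.putText(c,str(y),(0,int((y-y0)*s)),0,0.3,(0,0,255),1); cv2.line(c,(20,int((y-y0)*s)),(24,int((y-y0)*s)),(0,0,255),1)
    cv2.imwrite(out,c)
K={"side":np.array([[374.38425413,0,322.64417869],[0,374.38425413,198.08839754],[0,0,1]]),
"top":np.array([[514.80723352,0,321.18718797],[0,514.80723352,201.31966494],[0,0,1]])}
T={"side":np.array([[0.98994522,-0.0711078,0.12227893,0.45939825],[-0.14015624,-0.60979806,0.78006574,-0.83040661],[0.0190967,-0.78936051,-0.61363288,0.64877422],[0,0,0,1]]),
"top":np.array([[0.00798297,-0.99747321,0.07059373,0.46442582],[-0.9995741,-0.00994156,-0.0274369,-0.11393774],[0.02806939,-0.07034463,-0.99712775,1.31263505],[0,0,0,1]])}
def proj(n,P):
    P=np.atleast_2d(P); c=(P-T[n][:3,3])@T[n][:3,:3]; u=c@K[n].T; return u[:,:2]/u[:,2:]
def ray(n,uv,z):
    d=T[n][:3,:3]@np.linalg.solve(K[n],[uv[0],uv[1],1]); o=T[n][:3,3]; return o+d*(z-o[2])/d[2]
E
python3 - <<'E'
from h import *
t=cv2.imread("pics/top0.png"); s=cv2.imread("pics/side0.png")
crop(t,150,130,310,280,5,"pics/c1.png")
crop(t,310,170,440,280,6,"pics/c2.png")
crop(s,240,110,400,230,5,"pics/c3.png")
crop(s,240,225,400,325,5,"pics/c4.png")
E
```

```text
(no output)
```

View pics/c1.png

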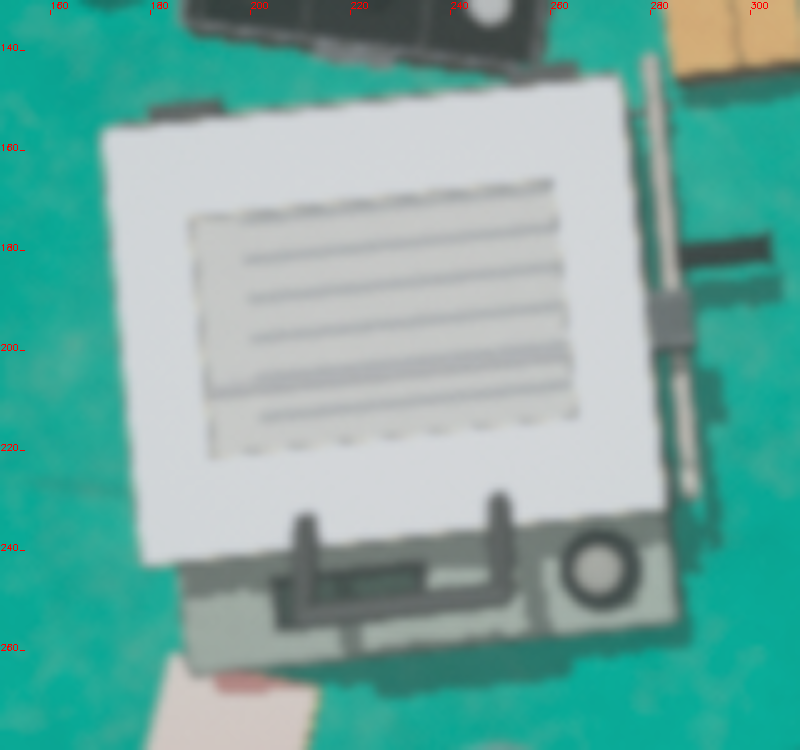

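View pics/c2.png

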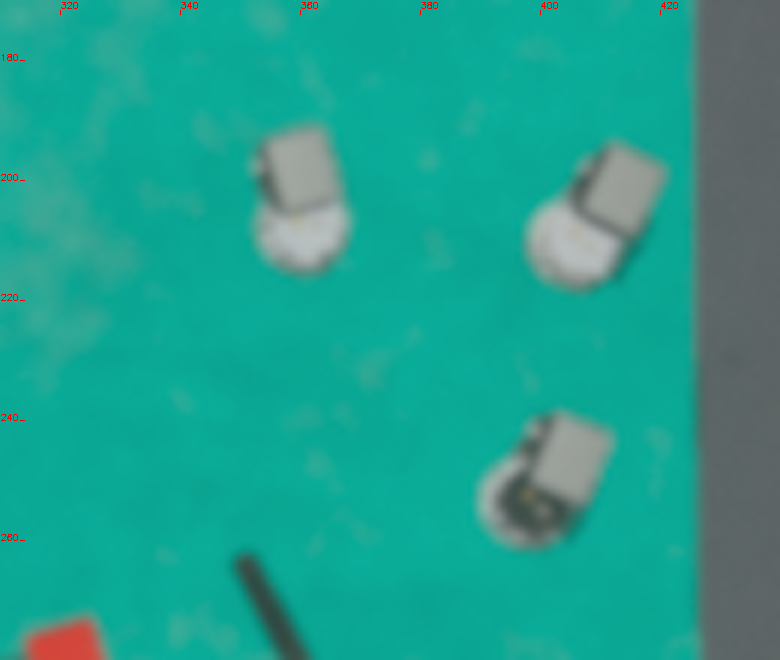

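View pics/c3.png

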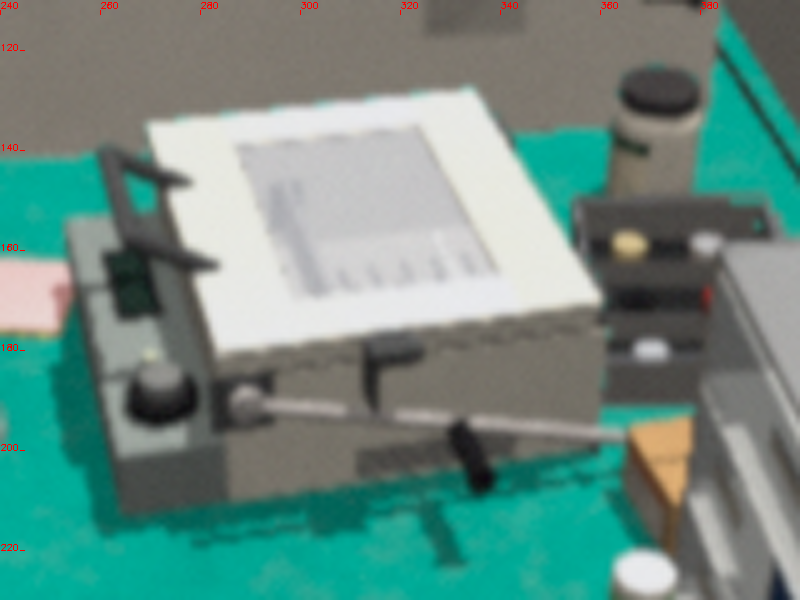

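View pics/c4.png

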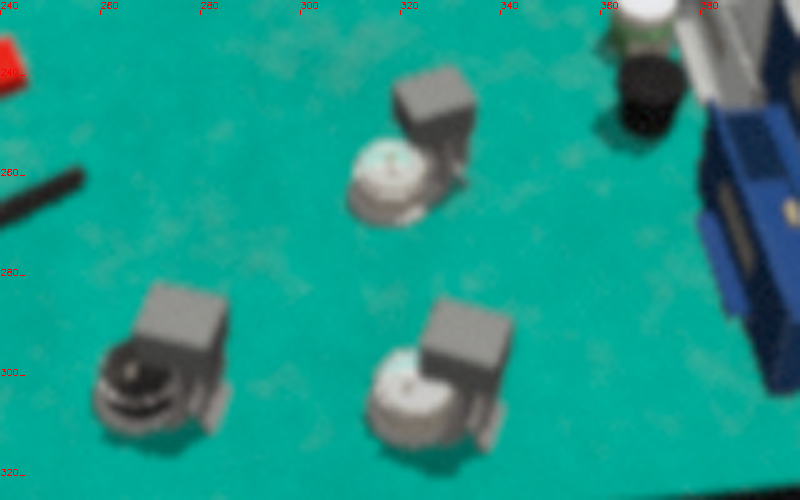

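```bash
cat > dfit.py <<'E'
from h import *
from scipy.optimize import least_squares
obs=[("top",(-148,0,132),(231,251)),("top",(-148,-42,132),(250,249.5)),("top",(-148,42,132),(211.5,252.8)),
("top",(-105,-134,80),(286.2,229)),("top",(6,-184.5,49),(303,179.5)),("top",(108,-134,19),(278,141)),
("side",(-105,-139,80),(287.5,190.5)),("side",(6,-184.5,49),(335.5,207)),("side",(6,-139,49),(330.5,195.5)),
("side",(-148,42,138),(262,140)),("side",(-148,-42,138),(266,159)),("top",(-172,-114,50),(285,254.5))]
def D(p,pts):
    c,s=np.cos(p[2]),np.sin(p[2]); q=np.asarray(pts,float)/1000
    return np.stack([c*q[...,0]-s*q[...,1]+p[0],s*q[...,0]+c*q[...,1]+p[1],q[...,2]],-1)
def f(p):
    return np.concatenate([proj(n,D(p,q))[0]-np.array(o) for n,q,o in obs])
if __name__=="__main__":
    s=least_squares(f,[0.45,0.1,0.1],loss="soft_l1")
    print(s.x,np.degrees(s.x[2])); print(f(s.x).reshape(-1,2).round(1))
    for z in (50,56,62): print(z,ray("top",(268.5,244.5),z/1000), ray("side",(271.5,187),z/1000))
E
python3 dfit.py
```

```text
[0.57900374 0.07749047 0.12544954] 7.187728925793641
[[-0.5  0.3]
 [-1.1 -0.4]
 [ 0.5  0.6]
 [ 1.6 -2.9]
 [ 0.6 -0.3]
 [ 1.2  2.1]
 [ 1.6  1.7]
 [ 0.5 -0.9]
 [ 0.5  0. ]
 [-1.7 -0.6]
 [-1.3 -4.1]
 [-1.8  0.1]]
50 [ 0.44699316 -0.02101423  0.05      ] [ 0.44843982 -0.00498423  0.05      ]
56 [ 0.447076  -0.0214558  0.056    ] [ 0.44854963 -0.01325535  0.056     ]
62 [ 0.44715884 -0.02189737  0.062     ] [ 0.44865944 -0.02152647  0.062     ]
```

```bash
cat > ov.py <<'E'
from dfit import *
def lines(p,hood=0,rod=0):
    L=[]
    def box(x0,x1,y0,y1,z): L.extend([((x0,y0,z),(x1,y0,z)),((x1,y0,z),(x1,y1,z)),((x1,y1,z),(x0,y1,z)),((x0,y1,z),(x0,y0,z))])
    box(-115,94,-120,120,90); box(-115,94,-120,120,0); box(-172,-112,-120,120,50)
    def H(rr,a,y): a=a+hood; return (90-rr*np.cos(a),y,98+rr*np.sin(a))
    L.append((H(240,.142,-45),H(240,.142,45)))
    for y in(-122,122): L.append((H(0,0,y),H(205,0,y)))
    L.append((H(205,0,-122),H(205,0,122)))
    L.append(((-35,-114,65),(-35,114,65)))
    a=rod-np.radians(16)
    def Rr(d,y): return (-105+d*np.cos(a),y,80+d*np.sin(a))
    L.append((Rr(0,-134),Rr(221.5,-134))); L.append((Rr(115,-139.5),Rr(115,-184.5)))
    return L
def draw(img,n,p,out,box,s,**k):
    x0,y0,x1,y1=box
    c=cv2.resize(img[y0:y1,x0:x1],None,fx=s,fy=s,interpolation=cv2.INTER_CUBIC)
    for a,b in lines(p,**k):
        q=(proj(n,D(p,[a,b]))+.5-[x0,y0])*s
        cv2.line(c,tuple(q[0].astype(int)),tuple(q[1].astype(int)),(0,0,255),1)
    cv2.imwrite(out,c)
P=[0.579,0.0775,0.12545]
if __name__=="__main__":
    p=[float(v) for v in sys.argv[1:4]] or P
    draw(cv2.imread("pics/top0.png"),"top",p,"pics/o_t.png",(150,130,310,280),5)
    draw(cv2.imread("pics/side0.png"),"side",p,"pics/o_s.png",(240,110,400,230),5)
E
python3 ov.py
```

```text
(no output)
```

View pics/o_t.png

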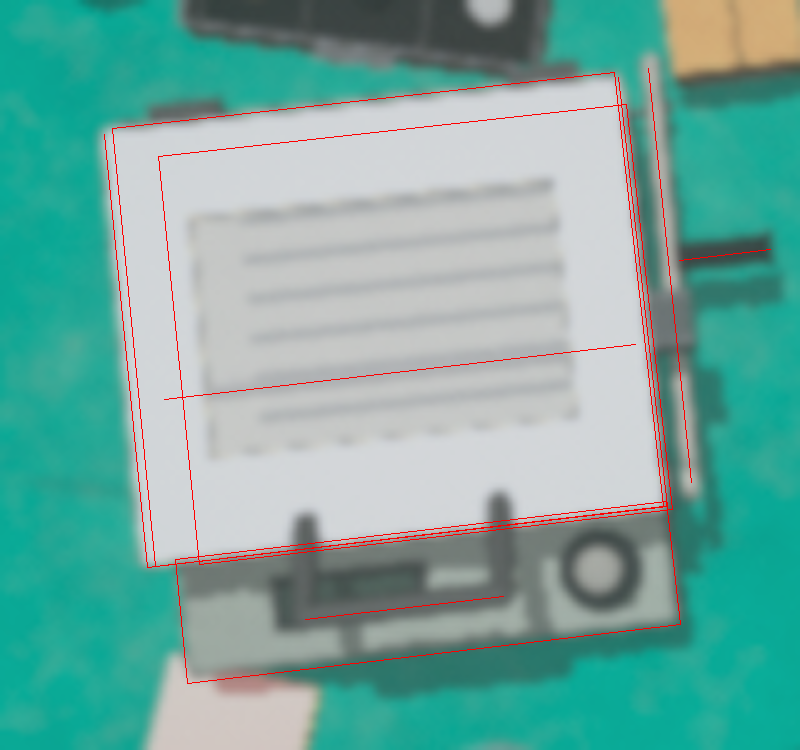

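View pics/o_s.png

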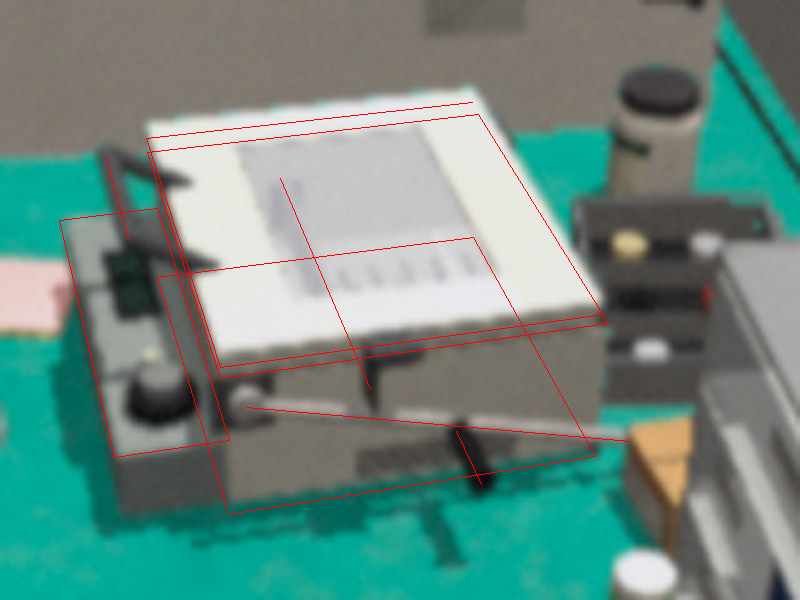

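```bash
cat > g.py <<'E'
from ov import *
# usage: delta(target world pos, target R)
def Rdown(yawy,tilt=0,axis=None):
    # tool y at angle yawy(deg), z down
    a=np.radians(yawy); y=np.array([np.cos(a),np.sin(a),0]); z=np.array([0,0,-1.]); x=np.cross(y,z)
    M=np.stack([x,y,z],1)
    if tilt: M=R.from_rotvec(np.radians(tilt)*np.asarray(axis)).as_matrix()@M
    return M
def delta(pos,M=None):
    s=r.sense(); q=s["tool_rot"]; C=R.from_quat([q[1],q[2],q[3],q[0]]).as_matrix()
    d=(np.asarray(pos)-s["tool_pos"])*1000
    w=np.degrees(R.from_matrix(M@C.T).as_rotvec()) if M is not None else np.zeros(3)
    print("t=%.2f"%s["time"],"shift",d.round(1),"turn",w.round(1),"pos",(s["tool_pos"]*1000).round(1),"F",s["force"].round(1),"open",round(s["opening"],3)); return d,w
YAW=np.degrees(P[2])
def hood_h(a): return (90-240*np.cos(a+.142),0,98+240*np.sin(a+.142))
def knob(rod,dy=-162): b=rod-0.2729; return (-105+115.2*np.cos(b),dy,80+115.2*np.sin(b))
E
python3 - <<'E'
from g import *
for a in (0,1.55): print(D(P,hood_h(a)))
t=D(P,hood_h(0)); delta(t+[0,0,.05],Rdown(YAW))
E
```

```text
[0.43257541 0.05903406 0.13196558]
[0.69708241 0.09239164 0.33623932]
t=0.10 shift [289.1 666.8  -8.8] turn [-0.  -0.1 83.9] pos [ 143.5 -607.8  190.8] F [-0.4  0.2 -0.4] open 1.0
```

Request:
arm_command --motion '[[1, [16, 37, 4], [0, 0, 4.66]], [1, [16, 37, 4], [0, 0, 4.66]], [1, [16, 37, 4], [0, 0, 4.66]], [1, [16, 37, 4], [0, 0, 4.66]], [1, [16, 37, 4], [0, 0, 4.66]], [1, [16, 37, 4], [0, 0, 4.66]], [1, [16, 37, 0], [0, 0, 4.66]], [1, [16, 37, 0], [0, 0, 4.66]]]'

```text
time: 0.77
tool_pos: [0.2718, -0.3105, 0.2156]
tool_rot: [0.0, 0.904, 0.429, 0.0]
force: [0.8, -0.3, -0.1]
opening: 0.999
```

Request:
arm_command --motion '[[0.6, [16, 37, 0], [0, 0, 4.66]], [0.6, [16, 37, 0], [0, 0, 4.66]], [0.6, [16, 37, 0], [0, 0, 4.66]], [0.6, [16, 37, 0], [0, 0, 4.66]], [0.6, [16, 37, 0], [0, 0, 4.66]], [0.6, [16, 37, 0], [0, 0, 4.66]], [0.6, [16, 37, 0], [0, 0, 4.66]], [0.6, [16, 37, 0], [0, 0, 4.66]]]'

```text
time: 1.43
tool_pos: [0.3998, -0.0142, 0.2155]
tool_rot: [0.0, 0.719, 0.695, 0.0]
force: [1.2, 0.6, -0.3]
opening: 0.597
```

Run:
```python
from g import *
t=D(P,hood_h(0)); delta(t+[0,0,.05],Rdown(YAW)); print(r.sense()["joints"])
grab("side","s1");grab("top","t1")
```

```text
t=1.43 shift [ 32.8  73.2 -33.6] turn [0.  0.  9.1] pos [399.8 -14.2 215.5] F [ 1.2  0.6 -0.3] open 0.597
[-6.51225850e-02  4.61704956e-02  2.07191151e+00 -4.11531731e-05
  1.02322909e+00 -3.16178039e-02]
```

View pics/s1.png

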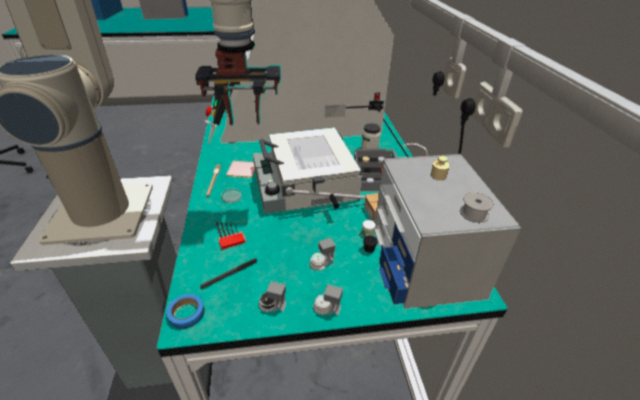

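View pics/t1.png

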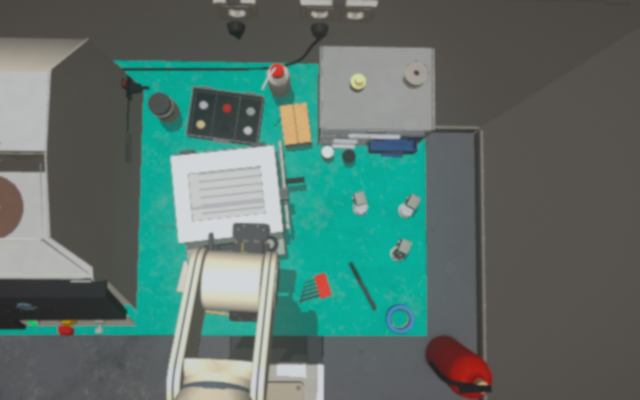

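Request:
arm_command --motion '[[0.37, [11, 25, 0], [0, 0, 3]], [0.37, [11, 25, 0], [0, 0, 3]], [0.37, [10.8, 23, 0], [0, 0, 3.1]], [0.37, [0, 0, -33], [0, 0, 0]], [0.37, [0, 0, 0], [0, 0, 0]]]'

```text
time: 1.95
tool_pos: [0.4297, 0.0567, 0.179]
tool_rot: [-0.002, 0.663, 0.749, -0.002]
force: [-2.0, 0.4, -0.9]
opening: 0.376
```

Run:
```python
from g import *
t=D(P,hood_h(0)); delta(t+[0,0,.05],Rdown(YAW))
s=grab("side","s2")["frame"][:,:,::-1];t=grab("top","t2")["frame"][:,:,::-1]
crop(s,220,60,360,180,5,"pics/s2c.png")
```

```text
t=1.95 shift [2.9 2.4 3. ] turn [ 0.1 -0.4  0.2] pos [429.7  56.7 179. ] F [-2.   0.4 -0.9] open 0.376
```

View pics/s2c.png

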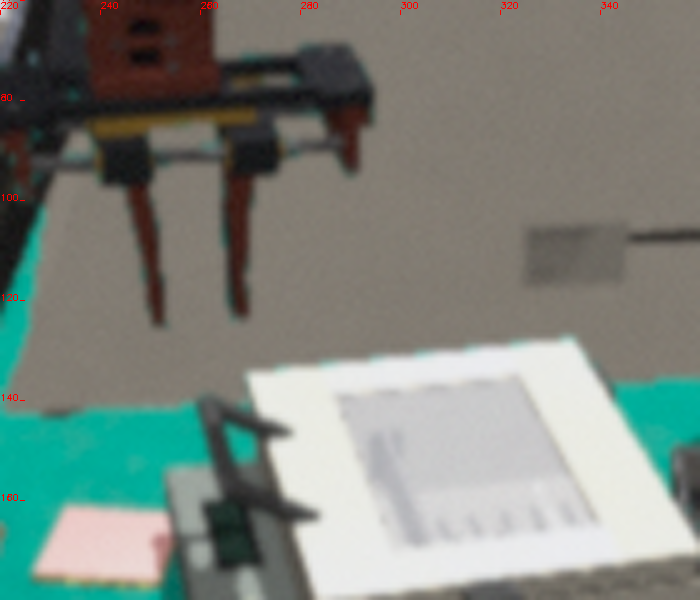

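Run:
```python
from g import *
p=r.sense()["tool_pos"]; print(proj("side",p)); 
for x in (-.02,0,.02): print(proj("side",D(P,hood_h(0))+[x,0,0]), proj("side",p+[x,0,0]))
```

```text
[[260.5891892  132.86917317]]
[[255.27695382 149.26134232]] [[252.80771743 133.2528214 ]]
[[262.7964062  148.85146494]] [[260.5891892  132.86917317]]
[[270.27944818 148.44357225]] [[268.33170314 132.48744567]]
```

Run:
```python
from g import *
print(proj("side",[.3998,-.0142,.2155]),proj("top",[.3998,-.0142,.2155]))
d=grab("side"); print(d["intrinsics"]-K["side"],d["cam_to_world"]-T["side"])
crop(cv2.imread("pics/s1.png"),180,50,320,170,5,"pics/s1c.png")
s=r.sense(); print(s)
```

```text
[[246.67427442 134.74566635]] [[259.12377136 267.95063361]]
[[ 3.84613941e-09  0.00000000e+00 -4.03304057e-10]
 [ 0.00000000e+00  3.84613941e-09  4.73588102e-09]
 [ 0.00000000e+00  0.00000000e+00  0.00000000e+00]] [[ 2.46147658e-09  8.92773896e-10  2.90270433e-09 -3.69880526e-09]
 [-3.72154213e-09  2.55029020e-09 -1.43918610e-09  4.64113614e-09]
 [-2.07691981e-09  2.98391756e-09  4.33919589e-09 -5.88404325e-10]
 [ 0.00000000e+00  0.00000000e+00  0.00000000e+00  0.00000000e+00]]
{'time': 2.1, 'joints': array([ 1.01530505e-01,  1.54407680e-01,  2.03782113e+00, -2.56897843e-04,
        9.51106452e-01, -1.80064353e-02]), 'joint_velocities': array([-0.00470814, -0.02061996, -0.0164043 ,  0.00354396, -0.00567859,
       -0.00076884]), 'joint_torque': array([ 4.02173186e-01, -3.32442498e+01, -2.35765314e+01,  6.84666540e-02,
        2.32499780e-02, -2.77132414e-03]), 'tool_pos': array([0.4316933 , 0.05587122, 0.18263721]), 'tool_rot': array([-5.12933542e-04,  6.63550503e-01,  7.48130978e-01, -7.12034625e-04]), 'force': array([ 0.08870063, -0.10662042,  0.33922788]), 'ft_torque': array([-0.08983556, -0.14508035, -0.00859945]), 'opening': 0.3708333939245378}
```

View pics/s1c.png

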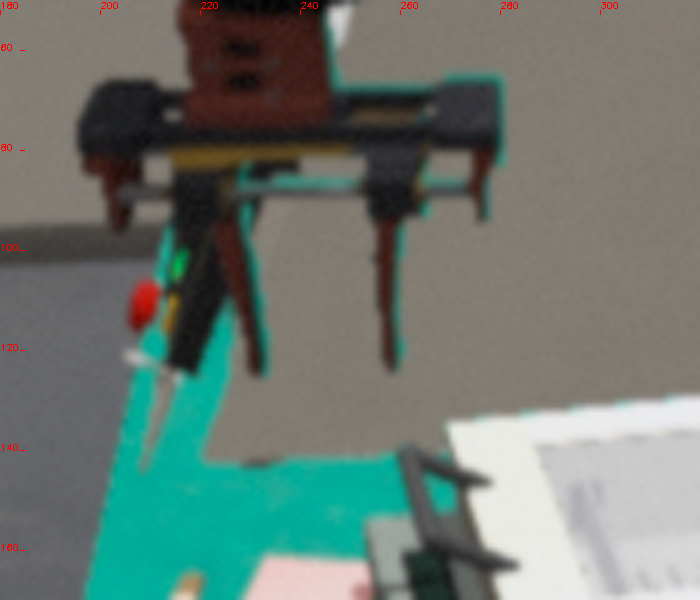

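Run:
```python
from g import *
p=np.array([.4297,.0567,.179])
for dz in (0,.019): print(dz,proj("side",p+[0,0,dz]))
for yy in (0,.02,.04):print(yy,proj("side",p+[0,yy,0]))
a=np.radians(YAW);u=np.array([np.cos(a),np.sin(a),0])
for o in (-1,1): print(proj("side",p+[0,0,.019]+o*u*.0165),proj("side",p+o*u*.0165))
t=D(P,hood_h(0)); delta(t+[0,0,-.012],Rdown(YAW))
```

```text
0 [[260.27319478 133.67858818]]
0.019 [[259.66039001 127.08164827]]
0 [[260.27319478 133.67858818]]
0.02 [[260.19622105 130.08964064]]
0.04 [[260.12163041 126.61180639]]
[[253.22544091 127.75843193]] [[253.91762561 134.37175246]]
[[266.04734312 126.4099125 ]] [[266.58192383 132.99053248]]
t=2.10 shift [  0.9   3.2 -62.7] turn [ 0.  -0.1  0.3] pos [431.7  55.9 182.6] F [ 0.1 -0.1  0.3] open 0.371
```

Request:
arm_command --motion '[[0.37, [0.5, 1.5, -20], [0, 0, 0]], [0.37, [0.4, 1.5, -20], [0, 0, 0]], [0.37, [0, 0, -15], [0, 0, 0]], [0.37, [0, 0, -7], [0, 0, 0]], [0.37, [0, 0, 0], [0, 0, 0]]]'

```text
time: 2.52
tool_pos: [0.4327, 0.0589, 0.1202]
tool_rot: [-0.0, 0.664, 0.748, -0.001]
force: [0.3, 0.6, -0.0]
opening: 0.37
```

Request:
arm_command --motion '[[0, [0, 0, 0], [0, 0, 0]], [0, [0, 0, 0], [0, 0, 0]], [0, [0, 0, 0], [0, 0, 0]], [0, [0, 0, 0], [0, 0, 0]], [0, [0, 0, 0], [0, 0, 0]]]' --grip_force 10

```text
time: 2.93
tool_pos: [0.4337, 0.0598, 0.1211]
tool_rot: [0.0, 0.663, 0.749, 0.0]
force: [-0.1, 0.0, -0.6]
opening: 0.031
```

Run:
```python
from g import *
t=D(P,hood_h(0)); delta(t+[0,0,-.012],Rdown(YAW))
s=grab("side","s3")["frame"][:,:,::-1]
crop(s,220,80,360,200,5,"pics/s3c.png")
```

```text
t=2.93 shift [-1.2 -0.7 -1.1] turn [-0.   0.1  0.3] pos [433.7  59.8 121.1] F [-0.1  0.  -0.6] open 0.031
```

View pics/s3c.png

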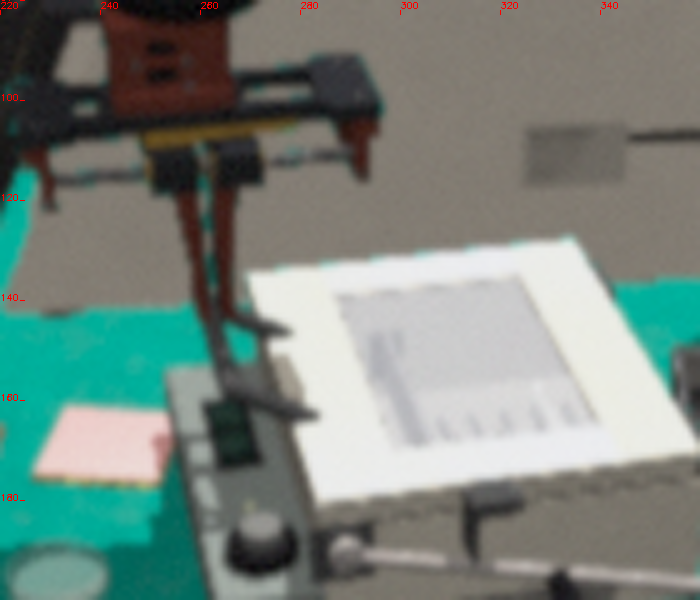

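Request:
arm_command --motion '[[0.37, [0, 0, 0], [0, 0, 0]], [0.37, [0, 0, 0], [0, 0, 0]], [0.37, [0, 0, 0], [0, 0, 0]], [0.37, [0, 0, -7], [0, 0, 0]], [0.37, [0, 0, -7], [0, 0, 0]], [0.37, [0, 0, 0], [0, 0, 0]]]'

```text
time: 3.48
tool_pos: [0.4322, 0.0596, 0.105]
tool_rot: [-0.001, 0.663, 0.749, -0.001]
force: [-0.2, -0.7, -0.1]
opening: 0.367
```

Request:
arm_command --motion '[[0, [0, 0, 0], [0, 0, 0]], [0, [0, 0, 0], [0, 0, 0]], [0, [0, 0, 0], [0, 0, 0]], [0, [0, 0, 0], [0, 0, 0]], [0, [0, 0, 0], [0, 0, 0]]]' --grip_force 10

```text
time: 3.9
tool_pos: [0.4339, 0.0598, 0.1068]
tool_rot: [0.0, 0.663, 0.749, 0.0]
force: [2.4, -0.0, 3.7]
opening: 0.03
```

Run:
```python
from g import *
print(r.sense()["force"],r.sense()["opening"])
s=grab("side","s4")["frame"][:,:,::-1]
t=grab("top","t4")["frame"][:,:,::-1]
crop(s,220,80,340,200,6,"pics/s4c.png")
crop(t,150,130,310,280,4,"pics/t4c.png")
```

```text
[ 2.40275932 -0.03780232  3.74984676] 0.02964788397707034
```

View pics/s4c.png

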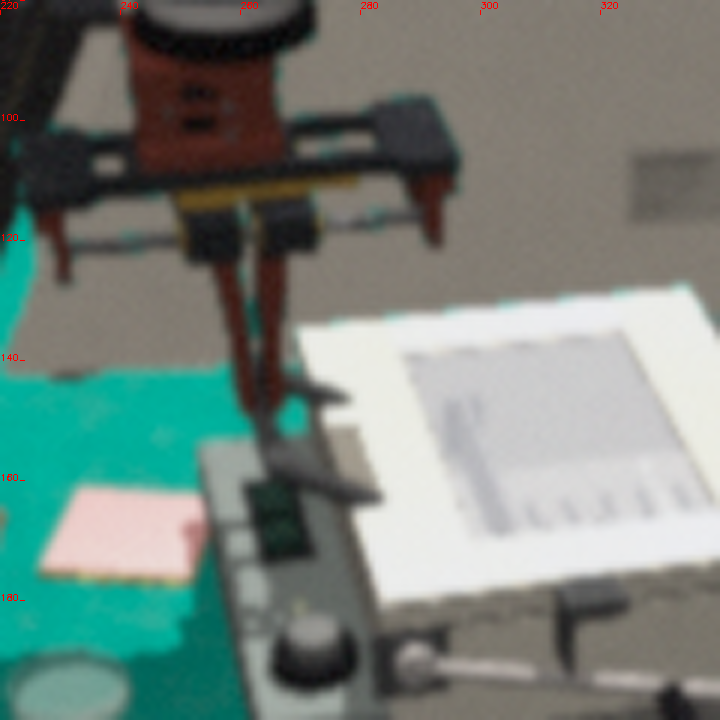

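View pics/t4c.png

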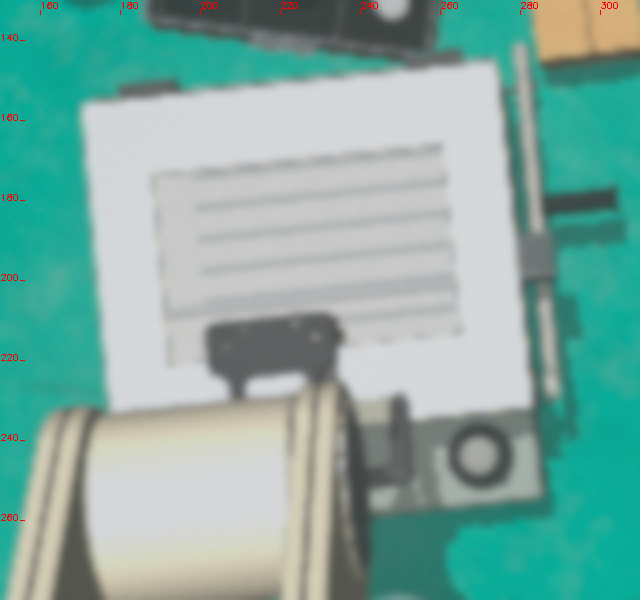

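Run:
```python
from g import *
s=r.sense();p=s["tool_pos"]; print(p)
a=np.radians(YAW);u=np.array([np.cos(a),np.sin(a),0]);v=np.array([-np.sin(a),np.cos(a),0])
for dz in (.08,.108,.13):
  print(dz,[proj("top",p+u*.089+v*w+[0,0,dz])[0].round(1) for w in(-.0375,.0375)],[proj("side",p+u*o+v*w+[0,0,dz])[0].round(1) for o in (-.089,.089) for w in(-.0375,.0375)])
for dz in (0,.01,.02,.03): print(dz,proj("side",p+[0,0,dz]))
print(D(P,hood_h(0)),proj("side",D(P,[[-148,0,132],[-148,0,138]])))
```

```text
[0.4340716  0.05981861 0.10701071]
0.08 [array([239.2, 208.3]), array([204.8, 212.3])] [array([227.9, 141.1]), array([225.8, 127.4]), array([298.2, 133.2]), array([292.4, 120.5])]
0.108 [array([237.5, 207.6]), array([202.2, 211.6])] [array([226.3, 130.9]), array([224.3, 117.5]), array([298. , 123.3]), array([292.1, 110.9])]
0.13 [array([236.1, 206.9]), array([200.1, 211.1])] [array([225. , 122.6]), array([223.1, 109.6]), array([297.8, 115.3]), array([291.8, 103.2])]
0 [[264.06519967 156.61575935]]
0.01 [[263.78222783 153.46168138]]
0.02 [[263.49582268 150.26933491]]
0.03 [[263.20592137 147.03801922]]
[0.43257541 0.05903406 0.13196558] [[262.64102114 148.85857023]
 [262.46368661 146.91172331]]
```

Request:
arm_command --motion '[[0.37, [0, 0, 0], [0, 0, 0]], [0.37, [0, 0, 0], [0, 0, 0]], [0.37, [0, 0, 0], [0, 0, 0]], [0.37, [0, 0, -7], [0, 0, 0]], [0.37, [0, 0, -5], [0, 0, 0]], [0.37, [0, 0, 0], [0, 0, 0]]]'

```text
time: 4.5
tool_pos: [0.4323, 0.0596, 0.0932]
tool_rot: [-0.001, 0.663, 0.749, -0.001]
force: [-0.3, 0.1, 0.2]
opening: 0.366
```

Request:
arm_command --motion '[[0, [0, 0, 0], [0, 0, 0]], [0, [0, 0, 0], [0, 0, 0]], [0, [0, 0, 0], [0, 0, 0]], [0, [0, 0, 0], [0, 0, 0]], [0, [0, 0, 0], [0, 0, 0]]]' --grip_force 10

```text
time: 4.92
tool_pos: [0.4341, 0.0598, 0.0946]
tool_rot: [0.001, 0.663, 0.749, 0.001]
force: [3.6, 0.4, -4.9]
opening: 0.13
```

Run:
```python
from g import *
print(r.sense()["force"],r.sense()["opening"])
s=grab("side","s5")["frame"][:,:,::-1]
crop(s,220,80,340,200,6,"pics/s5c.png")
```

```text
[ 3.55836479  0.41633192 -4.93211652] 0.12983591659719035
```

View pics/s5c.png

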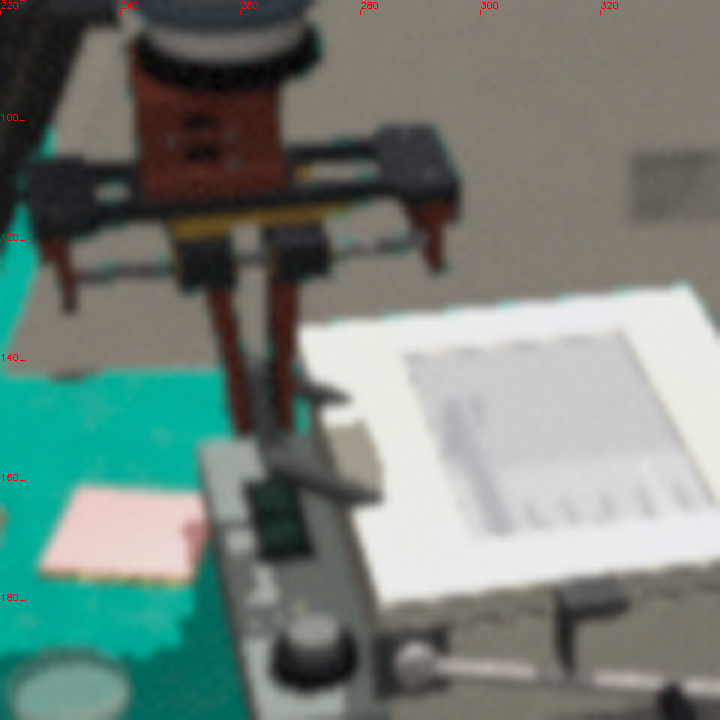

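Request:
arm_command --motion '[[0.3, [0, 0, 0], [0, 0, 0]], [0.3, [0, 0, 0], [0, 0, 0]], [0.3, [0, 0, -7], [0, 0, 0]], [0.3, [0, 0, -2], [0, 0, 0]], [0, [0, 0, 0], [0, 0, 0]], [0, [0, 0, 0], [0, 0, 0]], [0, [0, 0, 0], [0, 0, 0]], [0, [0, 0, 0], [0, 0, 0]]]' --grip_force 15

```text
time: 5.63
tool_pos: [0.4342, 0.0598, 0.0855]
tool_rot: [0.001, 0.663, 0.749, 0.001]
force: [4.0, 1.2, -5.0]
opening: 0.132
```

Run:
```python
from g import *
s=r.sense(); print(s["force"],s["opening"],s["tool_pos"])
h0=D(P,hood_h(0)); prev=h0
for a in np.linspace(0,1.55,23)[1:]:
    q=D(P,hood_h(a)); print(round(a,3),((q-prev)*1000).round(1),((q-h0)*1000).round(1)); prev=q
```

```text
[ 3.98001174  1.22439849 -5.00376892] 0.1318643954455589 [0.43416252 0.05984469 0.08552522]
0.07 [ 3.   0.4 16.6] [ 3.   0.4 16.6]
0.141 [ 4.1  0.5 16.4] [ 7.1  0.9 33. ]
0.211 [ 5.2  0.7 16.1] [12.3  1.6 49.1]
0.282 [ 6.4  0.8 15.6] [18.7  2.4 64.7]
0.352 [ 7.4  0.9 15.2] [26.1  3.3 79.9]
0.423 [ 8.5  1.1 14.6] [34.6  4.4 94.5]
0.493 [ 9.5  1.2 14. ] [ 44.    5.6 108.4]
0.564 [10.4  1.3 13.2] [ 54.5   6.9 121.7]
0.634 [11.3  1.4 12.5] [ 65.8   8.3 134.2]
0.705 [12.2  1.5 11.6] [ 77.9   9.8 145.8]
0.775 [12.9  1.6 10.7] [ 90.9  11.5 156.5]
0.845 [13.7  1.7  9.8] [104.6  13.2 166.3]
0.916 [14.3  1.8  8.8] [118.9  15.  175.2]
0.986 [14.9  1.9  7.8] [133.8  16.9 182.9]
1.057 [15.4  1.9  6.7] [149.2  18.8 189.6]
1.127 [15.8  2.   5.6] [165.   20.8 195.2]
1.198 [16.2  2.   4.4] [181.2  22.8 199.7]
1.268 [16.5  2.1  3.3] [197.6  24.9 202.9]
1.339 [16.6  2.1  2.1] [214.3  27.  205.1]
1.409 [16.7  2.1  0.9] [231.   29.1 206. ]
1.48 [16.8  2.1 -0.3] [247.8  31.3 205.7]
1.55 [16.7  2.1 -1.5] [264.5  33.4 204.3]
```

Request:
arm_command --motion '[[0, [0, 0, 0], [0, 0, 0]], [0, [1.5, 0.2, 8.3], [0, 0, 0]], [0, [1.5, 0.2, 8.3], [0, 0, 0]], [0, [2, 0.2, 8.2], [0, 0, 0]], [0, [2.1, 0.3, 8.2], [0, 0, 0]], [0, [2.6, 0.3, 8.1], [0, 0, 0]], [0, [2.6, 0.4, 8], [0, 0, 0]]]' --grip_force 30

```text
time: 6.22
tool_pos: [0.4462, 0.0613, 0.1349]
tool_rot: [0.0, 0.663, 0.749, 0.0]
force: [7.2, -1.0, -9.2]
opening: 0.126
```

Request:
arm_command --motion '[[0, [6.4, 0.8, 15.6], [0, 0, 0]], [0, [7.4, 0.9, 15.2], [0, 0, 0]], [0, [8.5, 1.1, 14.6], [0, 0, 0]], [0, [9.5, 1.2, 14], [0, 0, 0]], [0, [10.4, 1.3, 13.2], [0, 0, 0]], [0, [11.3, 1.4, 12.5], [0, 0, 0]]]'

```text
time: 6.72
tool_pos: [0.4961, 0.0671, 0.2191]
tool_rot: [-0.002, 0.663, 0.749, -0.003]
force: [-3.8, -4.2, -3.6]
opening: 0.126
```

Run:
```python
from g import *
s=r.sense(); print(s["force"],s["opening"],s["tool_pos"])
s=grab("side","s6")["frame"][:,:,::-1]
```

```text
[-3.75102842 -4.19236039 -3.60935509] 0.12649389863415053 [0.49610659 0.06713573 0.21909161]
```

View pics/s6.png

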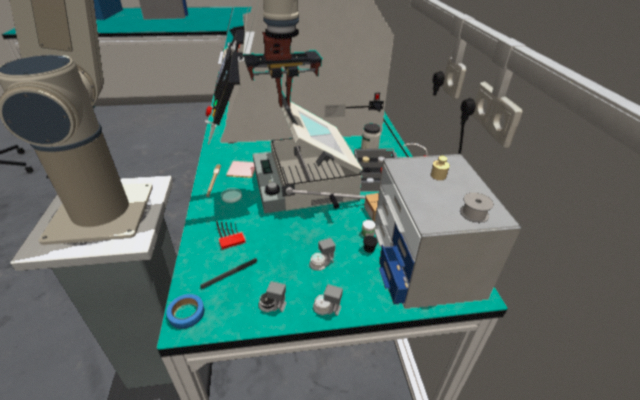

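Request:
arm_command --motion '[[0, [12.2, 1.5, 11.6], [0, 0, 0]], [0, [12.9, 1.6, 10.7], [0, 0, 0]], [0, [13.7, 1.7, 9.8], [0, 0, 0]], [0, [14.3, 1.8, 8.8], [0, 0, 0]], [0, [14.9, 1.9, 7.8], [0, 0, 0]], [0, [15.4, 1.9, 6.7], [0, 0, 0]], [0, [15.8, 2, 5.6], [0, 0, 0]]]'

```text
time: 7.35
tool_pos: [0.5967, 0.0791, 0.2825]
tool_rot: [-0.001, 0.663, 0.749, -0.002]
force: [-4.8, -4.8, 4.3]
opening: 0.128
```

Request:
arm_command --motion '[[0, [16.2, 2, 4.4], [0, 0, 0]], [0, [16.5, 2.1, 3.3], [0, 0, 0]], [0, [16.6, 2.1, 2.1], [0, 0, 0]], [0, [16.7, 2.1, 0.9], [0, 0, 0]], [0, [16.8, 2.1, -0.3], [0, 0, 0]], [0, [14, 1.8, -1.5], [0, 0, 0]], [0, [0, 0, 0], [0, 0, 0]]]'

```text
time: 7.93
tool_pos: [0.6972, 0.091, 0.29]
tool_rot: [0.001, 0.663, 0.748, -0.0]
force: [1.4, -5.4, 5.5]
opening: 0.124
```

Run:
```python
from g import *
s=r.sense(); print(s["force"],s["opening"],s["tool_pos"])
p=s["tool_pos"]; print("target",D(P,hood_h(1.55)))
# implied bar->hinge angle from reported (with offset .0465 above tcp)
s=grab("side","s7")["frame"][:,:,::-1]
crop(s,220,40,400,220,4,"pics/s7c.png")
```

```text
[ 1.43739743 -5.39879994  5.47548879] 0.12444707218709758 [0.69716501 0.09103908 0.29002938]
target [0.69708241 0.09239164 0.33623932]
```

View pics/s7c.png

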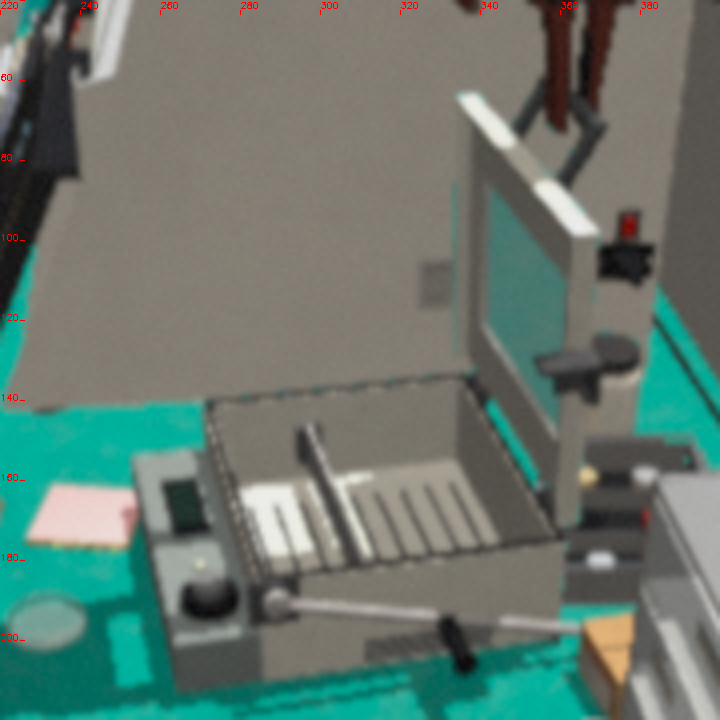

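Request:
arm_command --motion '[[0, [4, 0.5, -0.5], [0, 0, 0]], [0, [4, 0.5, -0.5], [0, 0, 0]], [0, [0, 0, 0], [0, 0, 0]], [0, [0, 0, 0], [0, 0, 0]]]'

```text
time: 8.32
tool_pos: [0.699, 0.0912, 0.2897]
tool_rot: [-0.002, 0.663, 0.748, -0.004]
force: [-15.1, -6.7, 13.0]
opening: 0.129
```

Request:
arm_command --motion '[[0.4, [0, 0, 0], [0, 0, 0]], [0.4, [0, 0, 0], [0, 0, 0]], [0.4, [0, 0, 0], [0, 0, 0]], [0.4, [0, 0, 25], [0, 0, 0]], [0.4, [0, 0, 35], [0, 0, 0]], [0.4, [-5, -30, 5], [0, 0, 0]], [0.4, [-5, -41, 0], [0, 0, 0]], [0.4, [-5, -41, 0], [0, 0, 0]]]'

```text
time: 8.98
tool_pos: [0.6882, -0.0183, 0.3544]
tool_rot: [0.001, 0.662, 0.75, 0.0]
force: [1.3, -1.0, -0.1]
opening: 0.402
```

Run:
```python
from g import *
s=r.sense(); print(s["force"],s["opening"],s["tool_pos"],s["joints"])
s=grab("side","s8")["frame"][:,:,::-1]; t=grab("top","t8")["frame"][:,:,::-1]
P2=[0.5805,0.0775,0.12545]
draw(s,"side",P2,"pics/s8c.png",(220,0,400,220),3.5,hood=1.55)
draw(t,"top",P2,"pics/t8c.png",(150,100,330,280),4,hood=1.55)
```

```text
[ 1.25357227 -1.02932584 -0.07307454] 0.4018750538870548 [ 0.68818974 -0.01834327  0.35437273] [-4.39514968e-02  3.94314439e-01  1.30089076e+00  3.45431171e-05
  1.44501878e+00 -1.67931443e-01]
```

View pics/s8c.png

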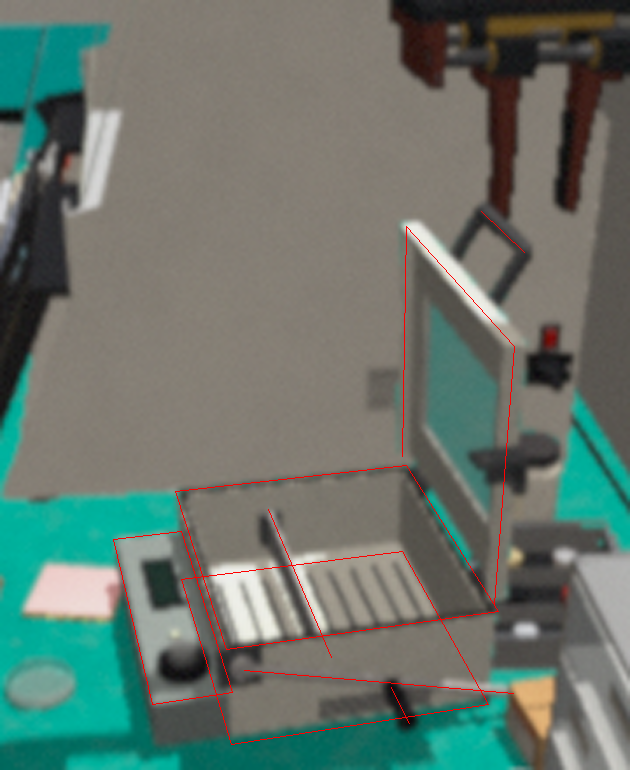

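View pics/t8c.png

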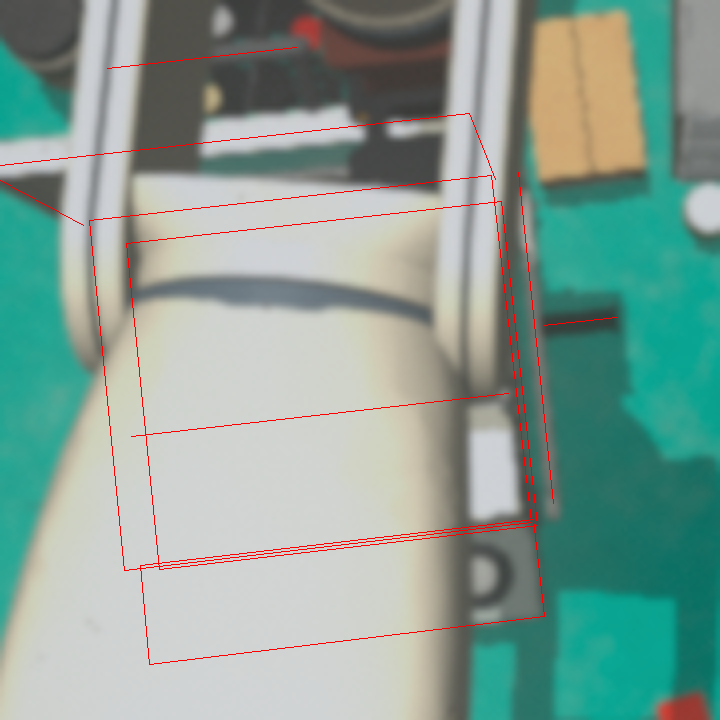

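Run:
```python
from g import *
s=cv2.imread("pics/s8.png")
P2=[0.5805,0.0775,0.12545]
draw(s,"side",P2,"pics/s8d.png",(265,125,365,200),8,hood=1.55)
crop(s,265,125,365,200,8,"pics/s8e.png")
```

```text
(no output)
```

View pics/s8d.png

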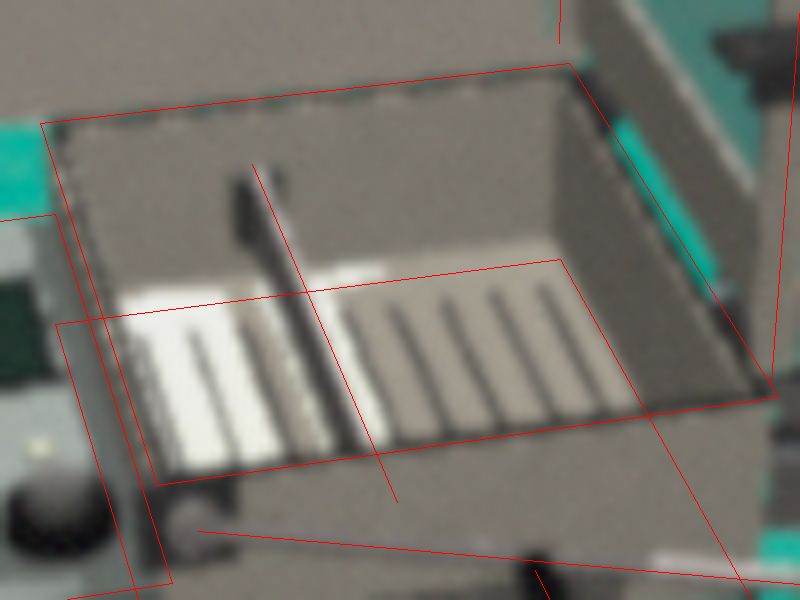

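View pics/s8e.png

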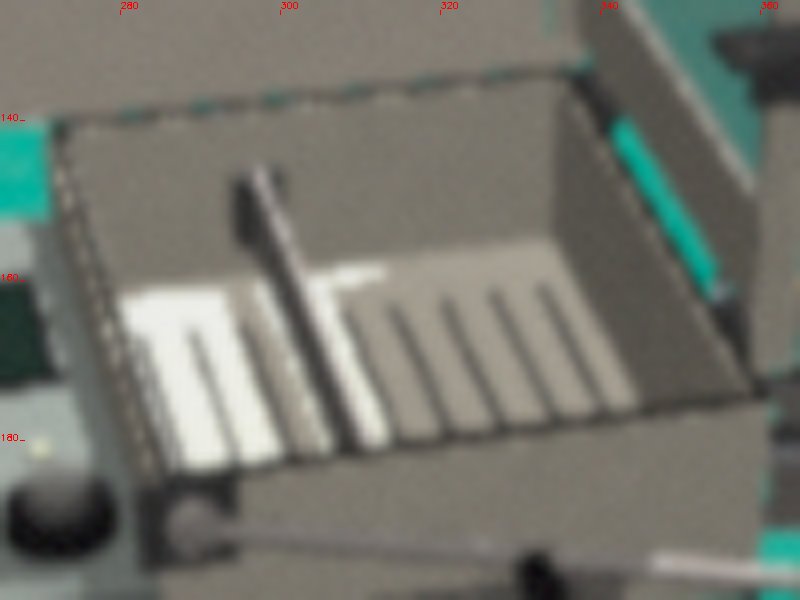

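```bash
cat > fit2.py <<'E'
from dfit import *
o=-0.0
def res(p):
    xf,xr,zh,w,hc=p[3:]
    O=[("top",(xr,122,zh),(170.4,155.6)),("top",(xr,-122,zh),(273.4,145)),("top",(xf,-122,zh),(283,232.4)),("top",(xf,122,zh),(178.4,243)),
    ("top",(-172,w,50),(187.5,265)),("top",(-172,-w,50),(285.5,254.5)),
    ("side",(-115,120,90),(271.5,140.2)),("side",(94,120,90),(336.5,133.5)),("side",(94,-120,90),(360.3,174.7)),("side",(-115,-120,90),(282.8,185)),
    ("side",(-35,114,65),(297.3,146)),
    ("top",(-148,hc,132),(250.6,249.5)),("top",(-148,-hc+0*w,132),(210.8,252.8)),
    ("top",(-105,-134,80),(286.4,228.5)),("top",(6,-184.5,49),(303.2,179.5)),("top",(108,-134,19),(278.2,141)),
    ("side",(-105,-139,80),(287.5,190.5)),("side",(6,-184.5,49),(335.5,207)),("side",(6,-139,49),(330.5,195.5))]
    return O,np.concatenate([proj(n,D(p[:3],q))[0]-np.array(uv)-0.0 for n,q,uv in O])
s=least_squares(lambda p:np.concatenate([res(p)[1],[(p[7]+42)*.2]]),[.58,.0775,.12,-115,90,115,110,-42],loss="soft_l1")
print(s.x.round(4),np.degrees(s.x[2]))
for a,b in zip(res(s.x)[0],res(s.x)[1].reshape(-1,2)): print(a,b.round(1))
E
python3 fit2.py
```

```text
[ 5.798000e-01  7.680000e-02  1.141000e-01 -1.176506e+02  8.950620e+01
  1.023755e+02  1.190035e+02 -4.460720e+01] 6.534875799853758
('top', (np.float64(89.50619796705226), 122, np.float64(102.37547664449971)), (170.4, 155.6)) [ 0.1 -0.2]
('top', (np.float64(89.50619796705226), -122, np.float64(102.37547664449971)), (273.4, 145)) [0.5 0.1]
('top', (np.float64(-117.65062082034636), -122, np.float64(102.37547664449971)), (283, 232.4)) [-0.2 -0.2]
('top', (np.float64(-117.65062082034636), 122, np.float64(102.37547664449971)), (178.4, 243)) [-0.2  0.3]
('top', (-172, np.float64(119.00346055844662), 50), (187.5, 265)) [-0.7  0.3]
('top', (-172, np.float64(-119.00346055844662), 50), (285.5, 254.5)) [-0.7  0.2]
('side', (-115, 120, 90), (271.5, 140.2)) [-1.8 -0.4]
('side', (94, 120, 90), (336.5, 133.5)) [-0.5 -0.8]
('side', (94, -120, 90), (360.3, 174.7)) [ 1. -0.]
('side', (-115, -120, 90), (282.8, 185)) [0.5 0.1]
('side', (-35, 114, 65), (297.3, 146)) [-1.  -0.9]
('top', (-148, np.float64(-44.60723718754202), 132), (250.6, 249.5)) [-1.  -0.6]
('top', (-148, np.float64(44.60723718754202), 132), (210.8, 252.8)) [-0.4  0.3]
('top', (-105, -134, 80), (286.4, 228.5)) [ 1.3 -2. ]
('top', (6, -184.5, 49), (303.2, 179.5)) [0.8 0.3]
('top', (108, -134, 19), (278.2, 141)) [1.8 2.3]
('side', (-105, -139, 80), (287.5, 190.5)) [1.2 1.6]
('side', (6, -184.5, 49), (335.5, 207)) [ 0.1 -0.6]
('side', (6, -139, 49), (330.5, 195.5)) [0.3 0.3]
```

```bash
sed -i 's/^P=\[.*/P=[0.580,0.077,0.113]/' ov.py
cat >> g.py <<'E'
a_=P[2]; ux=np.array([np.cos(a_),np.sin(a_),0]); uy=np.array([-np.sin(a_),np.cos(a_),0])
OFF=.029
def knob_tcp(rod,dy=-166,deep=.012,tilt=35):
    M=Rdown(YAW,tilt,ux); return D(P,knob(rod,dy))+M[:,2]*(deep+OFF),M
E
python3 - <<'E'
from g import *
p,M=knob_tcp(0); print("grasp",p,D(P,knob(0)))
delta(p-M[:,2]*.12,M); 
prev=p
for a in np.linspace(0,1.0,11)[1:]:
    q=knob_tcp(a)[0]; print(a.round(2),((q-prev)*1000).round(1)); prev=q
E
```

```text
grasp [ 0.60196534 -0.06390521  0.01536546] [ 0.60416603 -0.08329738  0.04895069]
t=9.08 shift [ -77.6 -108.9 -240. ] turn [34.9  4.  -0.2] pos [687.4 -23.4 353.6] F [-0.1  0.1 -1.1] open 0.404
0.1 [ 2.5  0.3 11.2]
0.2 [ 1.4  0.2 11.4]
0.3 [ 0.3  0.  11.5]
0.4 [-0.9 -0.1 11.5]
0.5 [-2.  -0.2 11.3]
0.6 [-3.1 -0.4 11.1]
0.7 [-4.2 -0.5 10.7]
0.8 [-5.3 -0.6 10.2]
0.9 [-6.2 -0.7  9.7]
1.0 [-7.2 -0.8  9. ]
```

Run:
```python
from g import *
for z in (0,.15,.2,.25): print(z,ray("top",(320,137),z),ray("top",(434,132),z),ray("side",(382,165),z),ray("side",(490,300),z))
print(ray("side",(398,300),0),ray("top",(320,146),0))
```

```text
0 [ 0.72365692 -0.14566412  0.        ] [ 0.74079942 -0.44178191  0.        ] [0.80188856 0.14332829 0.        ] [ 0.89096337 -0.39411347  0.        ]
0.15 [ 0.69403356 -0.14203862  0.15      ] [ 0.70921712 -0.40431786  0.15      ] [ 0.722703   -0.08180432  0.15      ] [ 0.79118325 -0.49498673  0.15      ]
0.2 [ 0.68415911 -0.14083012  0.2       ] [ 0.69868968 -0.39182985  0.2       ] [ 0.69630782 -0.15684852  0.2       ] [ 0.75792321 -0.52861115  0.2       ]
0.25 [ 0.67428465 -0.13962162  0.25      ] [ 0.68816225 -0.37934183  0.25      ] [ 0.66991263 -0.23189273  0.25      ] [ 0.72466317 -0.56223557  0.25      ]
[ 0.69712643 -0.36950051  0.        ] [ 0.70020515 -0.14585522  0.        ]
```

Run:
```python
from g import *
p,M=knob_tcp(0,tilt=20); print("grasp",p,D(P,knob(0)),M[:,2]*100)
delta(p-M[:,2]*.1,M)
```

```text
grasp [ 0.60303586 -0.07333847  0.01042329] [ 0.60416603 -0.08329738  0.04895069] [ -3.85660787  33.98388383 -93.96926208]
t=9.08 shift [ -80.5  -83.9 -249.2] turn [20.   2.3 -0.2] pos [687.4 -23.4 353.6] F [-0.1  0.1 -1.1] open 0.404
```

Request:
arm_command --motion '[[0.4, [-16, -28, 0], [4, 0.5, 0]], [0.4, [-16, -28, 0], [4, 0.5, 0]], [0.4, [-16, -28, 0], [4, 0.5, 0]], [0.4, [-16, 0, -39], [4, 0.5, 0]], [0.4, [-16, 0, -40], [4, 0.3, 0]], [0.4, [0, 0, -40], [0, 0, 0]], [0.4, [0, 0, -40], [0, 0, 0]]]'

```text
time: 9.67
tool_pos: [0.608, -0.1031, 0.1946]
tool_rot: [-0.13, 0.654, 0.736, 0.117]
force: [0.7, -0.6, 0.2]
opening: 0.398
```

Run:
```python
from g import *
p,M=knob_tcp(0,tilt=20)
s=grab("side","s9")["frame"][:,:,::-1];grab("top","t9")
crop(s,240,40,440,240,4,"pics/s9c.png")
delta(p-M[:,2]*.1,M);print(r.sense()["joints"])
pp=r.sense()["tool_pos"]; print(proj("side",pp-M[:,2]*.029),proj("side",D(P,knob(0))),proj("side",pp+[0,0,.029]))
```

```text
t=9.77 shift [  2.4  -6.5 -85.5] turn [-0.4 -0.6 -0.5] pos [ 604.5 -100.8  189.9] F [-0.4  0.7  0.7] open 0.402
[-0.35625514  0.49739049  1.56711278  0.32652873  1.27025989 -0.6034432 ]
[[338.42611171 149.94234115]] [[333.13683549 201.02494405]] [[337.22544128 147.09145516]]
```

View pics/s9c.png

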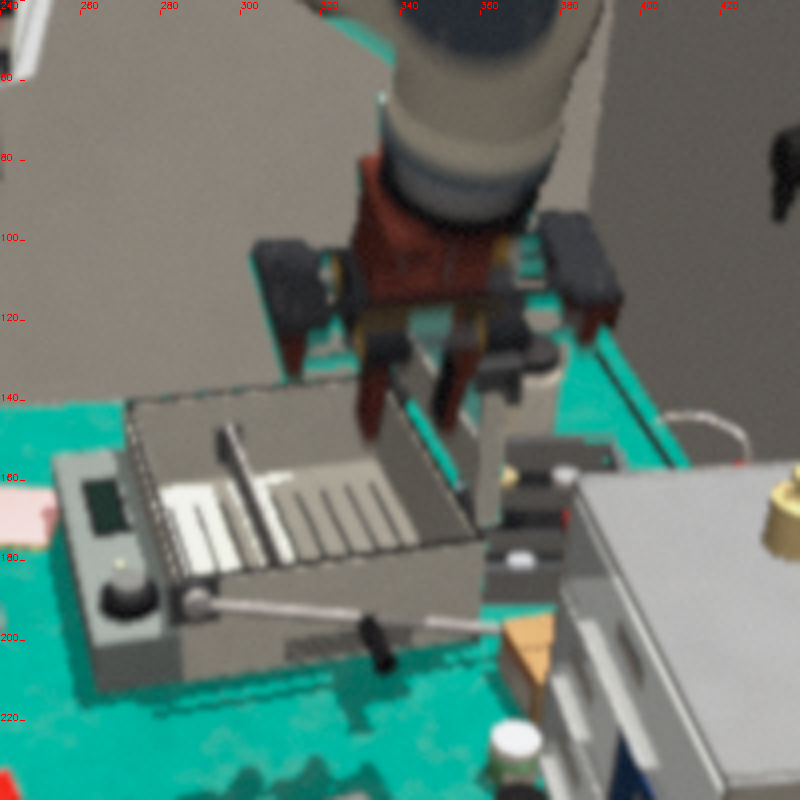

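View pics/t9.png

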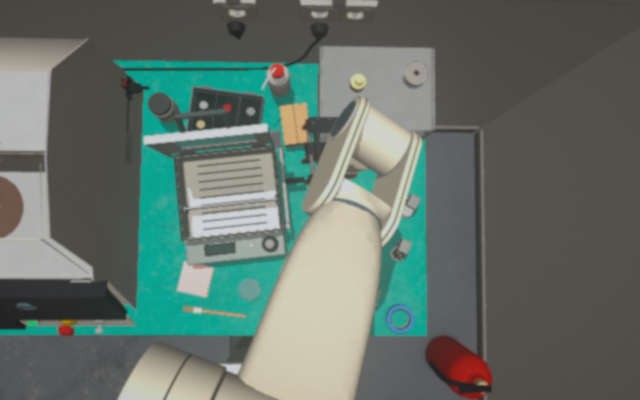

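Run:
```python
from g import *
p,M=knob_tcp(0,tilt=20)
delta(p,M)
```

```text
t=9.77 shift [  -1.4   27.5 -179.5] turn [-0.4 -0.6 -0.5] pos [ 604.5 -100.8  189.9] F [-0.4  0.7  0.7] open 0.402
```

Request:
arm_command --motion '[[0.4, [-0.4, -1.5, -30], [-0.1, -0.2, -0.2]], [0.4, [-0.4, -1.5, -30], [-0.1, -0.2, -0.2]], [0.4, [-0.4, -1.5, -30], [-0.2, -0.2, -0.1]], [0.4, [0, 8, -22.4], [0, 0, 0]], [0.4, [0, 8, -22.4], [0, 0, 0]], [0.4, [0, 0, 0], [0, 0, 0]]]'

```text
time: 10.27
tool_pos: [0.6057, -0.0884, 0.0595]
tool_rot: [-0.126, 0.655, 0.736, 0.117]
force: [-1.1, -0.2, 0.7]
opening: 0.402
```

Run:
```python
from g import *
p,M=knob_tcp(0,tilt=20)
s=grab("side","s10")["frame"][:,:,::-1]
crop(s,240,60,440,260,4,"pics/s10c.png")
delta(p,M)
```

```text
t=10.32 shift [ -4.3  16.  -51. ] turn [ 0.2  0.6 -0.1] pos [607.3 -89.3  61.5] F [-7.5  1.  -1.6] open 0.402
```

View pics/s10c.png

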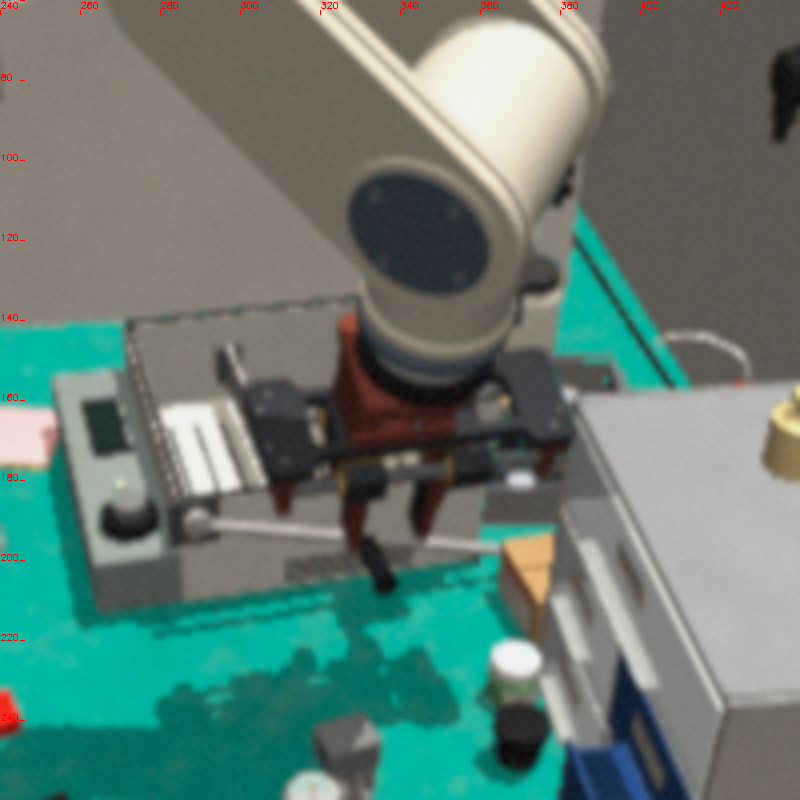

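Run:
```python
from g import *
p,M=knob_tcp(0,tilt=20)
t=grab("top","t10")["frame"][:,:,::-1]
crop(t,230,80,400,220,4,"pics/t10c.png")
delta(p,M)
s=r.sense(); print(s["ft_torque"])
```

```text
t=10.37 shift [ -4.3  16.4 -52. ] turn [ 0.2  0.6 -0.1] pos [607.3 -89.7  62.4] F [-6.4  1.1 -1.9] open 0.402
[-0.14762396  0.58056432  0.09799319]
```

View pics/t10c.png

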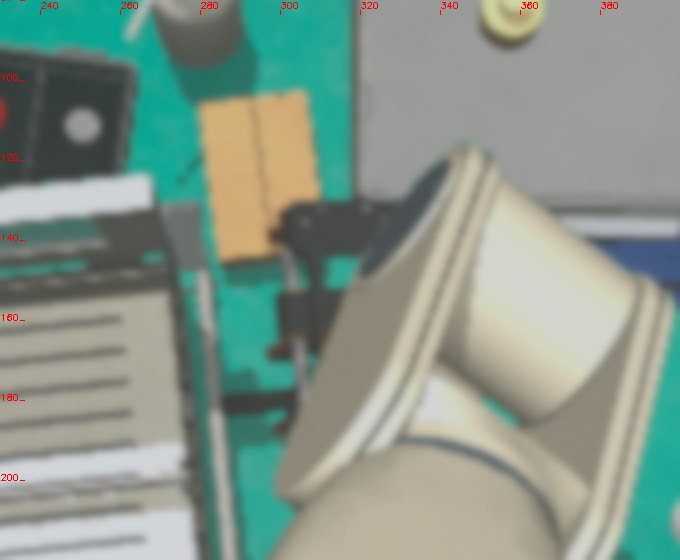

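```bash
cat >> g.py <<'E'
def knob2(rod,dy=-166,deep=.012,side=20,pitch=-30,off=None):
    M=R.from_rotvec(np.radians(pitch)*uy).as_matrix()@Rdown(YAW,side,ux)
    return D(P,knob(rod,dy))+M[:,2]*(deep+(OFF if off is None else off)),M
E
python3 - <<'E'
from g import *
p,M=knob2(0); print(p,M.round(2)); delta(p-M[:,2]*.08,M)
E
```

```text
[ 0.6221767  -0.0711663   0.01558499] [[-0.28  0.86  0.43]
 [ 0.91  0.1   0.39]
 [ 0.3   0.5  -0.81]]
t=10.37 shift [-19.4 -12.9  18.3] turn [  3.6 -29.2  -0. ] pos [607.3 -89.7  62.4] F [-6.4  1.1 -1.9] open 0.402
```

Request:
arm_command --motion '[[0.4, [-15, -5, 15], [0, 0, 0]], [0.4, [-10, -5, 40], [0, 0, 0]], [0.4, [0, 0, 10], [0.7, -5.8, 0]], [0.4, [0, 0, 0], [0.7, -5.8, 0]], [0.4, [0, 0, 0], [0.7, -5.8, 0]], [0.4, [0, 0, 0], [0.7, -5.8, 0]], [0.4, [0, 0, 0], [0.8, -6, 0]], [0.4, [0, 0, 0], [0, 0, 0]]]'

```text
time: 11.03
tool_pos: [0.582, -0.1002, 0.1283]
tool_rot: [0.04, 0.602, 0.74, 0.298]
force: [0.3, -0.5, 0.1]
opening: 0.401
```

Run:
```python
from g import *
p,M=knob2(0); delta(p-M[:,2]*.08,M); delta(p,M)
s=grab("side","s11")["frame"][:,:,::-1]
crop(s,240,60,440,260,4,"pics/s11c.png")
print(proj("side",r.sense()["tool_pos"]-M[:,2]*.029),proj("side",r.sense()["tool_pos"]+[0,0,.029]))
```

```text
t=11.03 shift [  5.9  -2.4 -47.6] turn [-0.  -0.7  0. ] pos [ 582.  -100.2  128.3] F [ 0.3 -0.5  0.1] open 0.401
t=11.03 shift [  40.2   29.1 -112.7] turn [-0.  -0.7  0. ] pos [ 582.  -100.2  128.3] F [ 0.3 -0.5  0.1] open 0.401
[[322.58965465 175.16320045]] [[327.15548932 170.23593266]]
```

View pics/s11c.png

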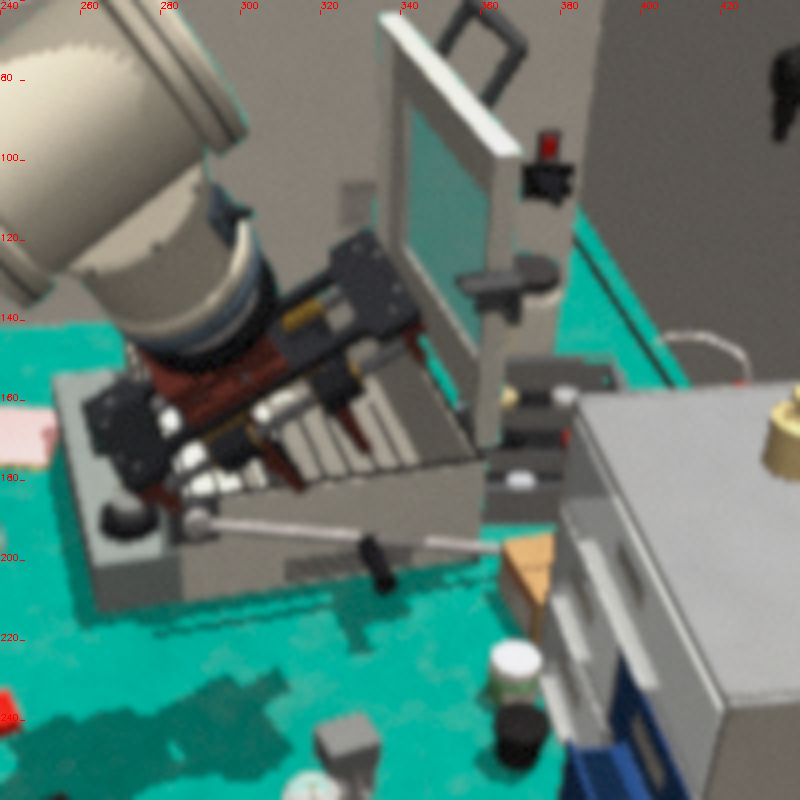

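Request:
arm_command --motion '[[0.4, [3, -1, -24], [0, -0.3, 0]], [0.4, [3, -1.4, -23.6], [0, -0.3, 0]], [0.4, [11.4, 10.5, -21.7], [0, 0, 0]], [0.4, [11.4, 10.5, -21.7], [0, 0, 0]], [0.4, [0, 0, 0], [0, 0, 0]]]'

```text
time: 11.5
tool_pos: [0.614, -0.0798, 0.034]
tool_rot: [0.04, 0.601, 0.74, 0.3]
force: [-0.6, -0.2, -0.1]
opening: 0.396
```

Run:
```python
from g import *
p,M=knob2(0); delta(p,M)
s=grab("side","s12")["frame"][:,:,::-1]
crop(s,270,120,390,230,6,"pics/s12c.png")
```

```text
t=11.50 shift [  8.2   8.7 -18.4] turn [-0.1 -0.6 -0.1] pos [614.  -79.8  34. ] F [-0.6 -0.2 -0.1] open 0.396
```

View pics/s12c.png

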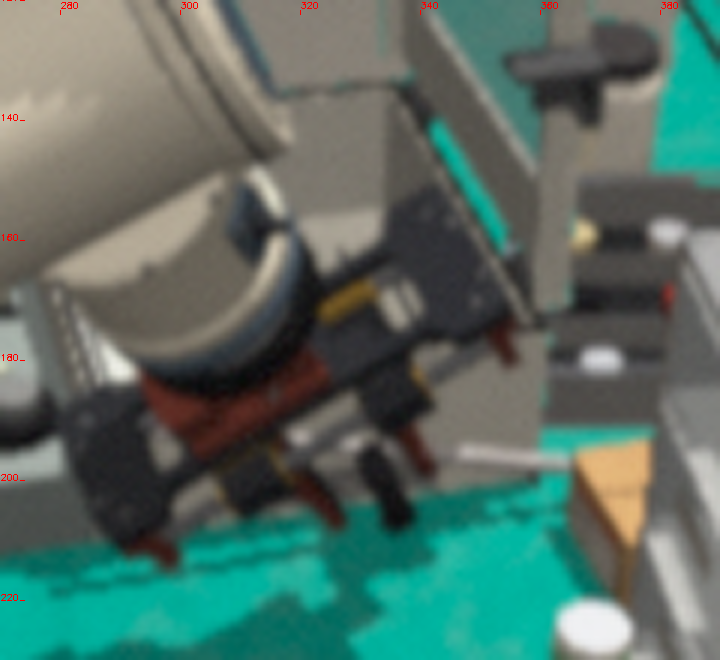

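Request:
arm_command --motion '[[0.4, [4.5, 4.4, -9.2], [0, -0.3, 0]], [0.4, [4.5, 4.4, -9.2], [0, -0.2, 0]], [0.4, [0, 0, 0], [0, 0, 0]], [0, [0, 0, 0], [0, 0, 0]], [0, [0, 0, 0], [0, 0, 0]], [0, [0, 0, 0], [0, 0, 0]], [0, [0, 0, 0], [0, 0, 0]], [0, [0, 0, 0], [0, 0, 0]]]' --grip_force 10

```text
time: 12.22
tool_pos: [0.6225, -0.0733, 0.0191]
tool_rot: [0.047, 0.6, 0.739, 0.303]
force: [4.9, 1.8, 2.9]
opening: 0.155
```

Run:
```python
from g import *
p,M=knob2(0); delta(p,M)
s=grab("side","s13")["frame"][:,:,::-1]
crop(s,270,120,390,230,6,"pics/s13c.png")
prev=p
for a in np.linspace(0,1.0,11)[1:]:
    q=knob2(a)[0]; print(a.round(2),((q-prev)*1000).round(1)); prev=q
```

```text
t=12.22 shift [-0.3  2.1 -3.6] turn [0.  0.3 0.1] pos [622.5 -73.3  19.1] F [4.9 1.8 2.9] open 0.155
0.1 [ 2.5  0.3 11.2]
0.2 [ 1.4  0.2 11.4]
0.3 [ 0.3  0.  11.5]
0.4 [-0.9 -0.1 11.5]
0.5 [-2.  -0.2 11.3]
0.6 [-3.1 -0.4 11.1]
0.7 [-4.2 -0.5 10.7]
0.8 [-5.3 -0.6 10.2]
0.9 [-6.2 -0.7  9.7]
1.0 [-7.2 -0.8  9. ]
```

View pics/s13c.png

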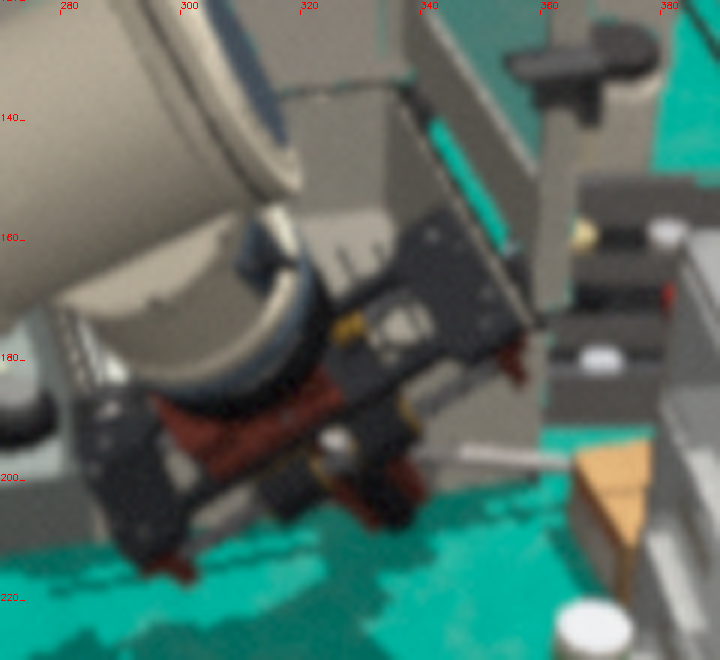

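Request:
arm_command --motion '[[0, [2.5, 0.3, 11.2], [0, 0, 0]], [0, [1.4, 0.2, 11.4], [0, 0, 0]], [0, [0.3, 0, 11.5], [0, 0, 0]], [0, [-0.9, -0.1, 11.5], [0, 0, 0]], [0, [-2, -0.2, 11.3], [0, 0, 0]], [0, [-3.1, -0.4, 11.1], [0, 0, 0]], [0, [-4.2, -0.5, 10.7], [0, 0, 0]], [0, [-5.3, -0.6, 10.2], [0, 0, 0]]]'

```text
time: 12.93
tool_pos: [0.6108, -0.0746, 0.108]
tool_rot: [0.047, 0.6, 0.739, 0.303]
force: [7.9, 3.0, 1.7]
opening: 0.153
```

Run:
```python
from g import *
p,M=knob2(0.8); delta(p,M)
s=grab("side","s14")["frame"][:,:,::-1]
crop(s,270,40,400,200,4.5,"pics/s14c.png")
```

```text
t=12.93 shift [ 0.1  2.1 -3.4] turn [0.  0.2 0.1] pos [610.8 -74.6 108. ] F [7.9 3.  1.7] open 0.153
```

View pics/s14c.png

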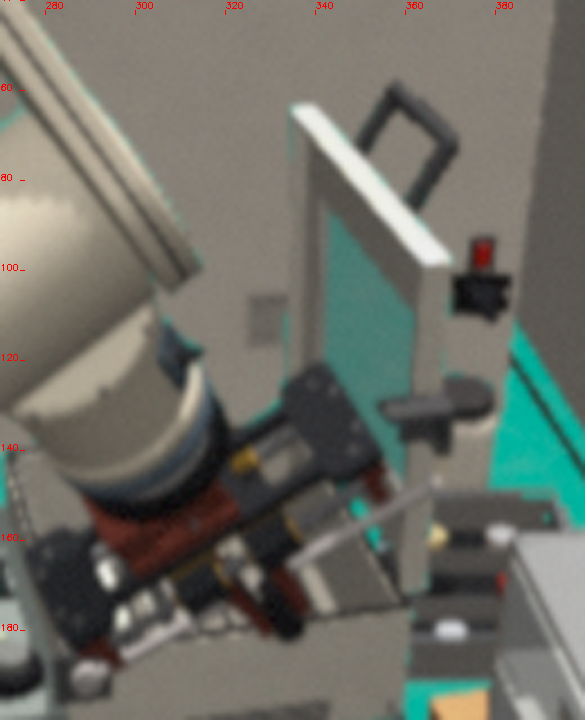

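Request:
arm_command --motion '[[0, [-3, -0.3, 5], [0, 0, 0]], [0, [-3.2, -0.4, 4.7], [0, 0, 0]], [0, [-2.5, -0.3, 3.3], [0, 0, 0]], [0, [-2.4, -0.3, 3.1], [0, 0, 0]], [0, [0, 0, 0], [0, 0, 0]]]'

```text
time: 13.4
tool_pos: [0.6004, -0.0759, 0.1246]
tool_rot: [0.047, 0.6, 0.739, 0.303]
force: [7.5, 4.2, 6.0]
opening: 0.151
```

Run:
```python
from g import *
p,M=knob2(0.97); delta(p,M)
s=grab("side","s15")["frame"][:,:,::-1]
crop(s,270,40,400,200,4.5,"pics/s15c.png")
```

```text
t=13.40 shift [-0.7  2.2 -4. ] turn [0.  0.3 0.1] pos [600.4 -75.9 124.6] F [7.5 4.2 6. ] open 0.151
```

View pics/s15c.png

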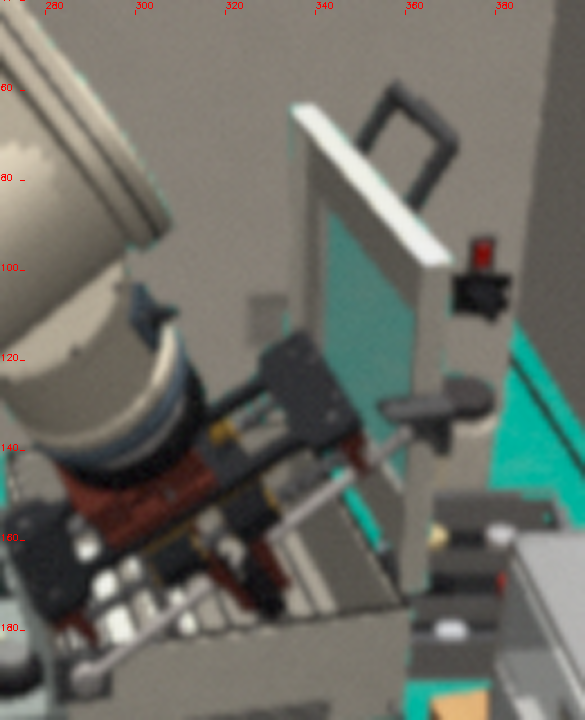

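Request:
arm_command --motion '[[0.35, [0, 0, 0], [0, 0, 0]], [0.35, [0, 0, 0], [0, 0, 0]], [0.35, [0, 0, 0], [0, 0, 0]], [0.35, [-8.6, -7.8, 16.2], [0, 0, 0]], [0.35, [-8.6, -7.8, 16.2], [0, 0, 0]], [0.35, [-12, -15, 24], [0, 0, 0]], [0.35, [-12, -15, 24], [0, 0, 0]], [0.35, [0, 0, 0], [0, 0, 0]]]'

```text
time: 14.12
tool_pos: [0.5571, -0.1239, 0.2058]
tool_rot: [0.048, 0.6, 0.739, 0.302]
force: [0.4, 0.2, 0.1]
opening: 0.356
```

Run:
```python
from g import *
s=grab("side","s16")["frame"][:,:,::-1]
crop(s,270,40,400,200,4.5,"pics/s16c.png")
h=D(P,hood_h(1.55)); print(h); delta(h+[0,0,.1],Rdown(YAW)); print(r.sense()["joints"])
```

```text
[0.69825865 0.0904204  0.33623932]
t=14.17 shift [141.2 213.2 232.2] turn [-22.6  27.5  -5.1] pos [ 557.1 -122.8  204.1] F [ 1.1  0.6 -0.5] open 0.35
[-0.58240439  0.28956463  1.97870756  0.81689808  0.88276128 -1.32754346]
```

View pics/s16c.png

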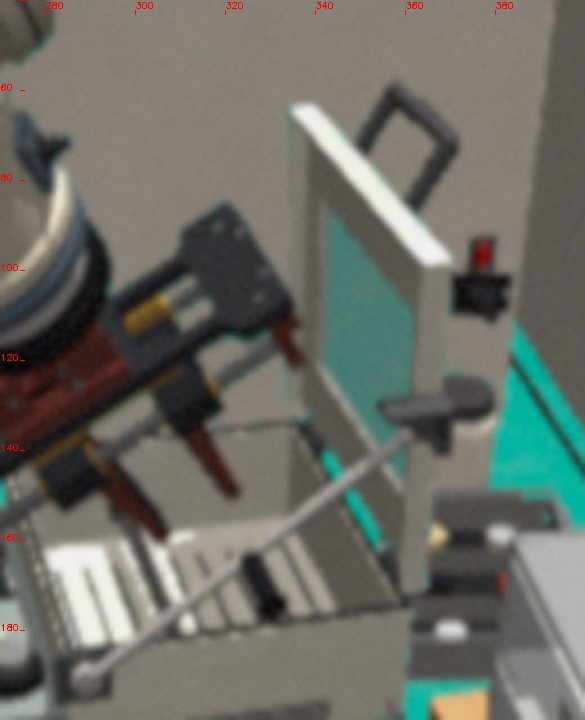

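Request:
arm_command --motion '[[0.37, [0, 0, 40], [-4.5, 5.5, -1]], [0.37, [0, 0, 40], [-4.5, 5.5, -1]], [0.37, [0, 0, 40], [-4.5, 5.5, -1]], [0.37, [0, 10, 40], [-4.5, 5.5, -1]], [0.37, [20, 30, 15], [-4.5, 5.5, -1]], [0.37, [25, 40, 0], [0, 0, 0]], [0.37, [25, 40, 0], [0, 0, 0]], [0.37, [25, 40, 0], [0, 0, 0]]]'

```text
time: 14.83
tool_pos: [0.6427, 0.029, 0.3343]
tool_rot: [-0.002, 0.652, 0.755, 0.069]
force: [-0.2, -1.5, -0.3]
opening: 0.371
```

Run:
```python
from g import *
delta([.697,.091,.36],Rdown(YAW)); print(r.sense()["joints"])
```

```text
t=14.83 shift [54.3 62.  25.7] turn [-6.1  5.  -1.9] pos [642.7  29.  334.3] F [-0.2 -1.5 -0.3] open 0.371
[-0.03166037  0.28246715  1.5079792   0.11529064  1.269864   -0.20778654]
```

Request:
arm_command --motion '[[0.37, [5, 10, 26], [-3, 2.5, -1]], [0.37, [15, 15, 5], [-3, 2.5, -1]], [0.37, [17, 18, 0], [0, 0, 0]], [0.37, [16, 18, 0], [0, 0, 0]], [0.37, [0, 0, 0], [0, 0, 0]], [0.37, [0, 0, 0], [0, 0, 0]]]'

```text
time: 15.33
tool_pos: [0.6948, 0.0884, 0.3637]
tool_rot: [-0.001, 0.666, 0.746, -0.0]
force: [-0.7, 0.6, -0.8]
opening: 0.372
```

Run:
```python
from g import *
delta([.697,.091,.292],Rdown(YAW)); print(r.sense()["joints"])
s=grab("side","s17")["frame"][:,:,::-1]
crop(s,320,0,420,140,5,"pics/s17c.png")
```

```text
t=15.33 shift [  2.2   2.6 -71.7] turn [-0.  -0.1  0. ] pos [694.8  88.4 363.7] F [-0.7  0.6 -0.8] open 0.372
[ 1.09282592e-01  4.12132736e-01  1.25502970e+00  5.83022505e-04
  1.47585767e+00 -3.34280924e-03]
```

View pics/s17c.png

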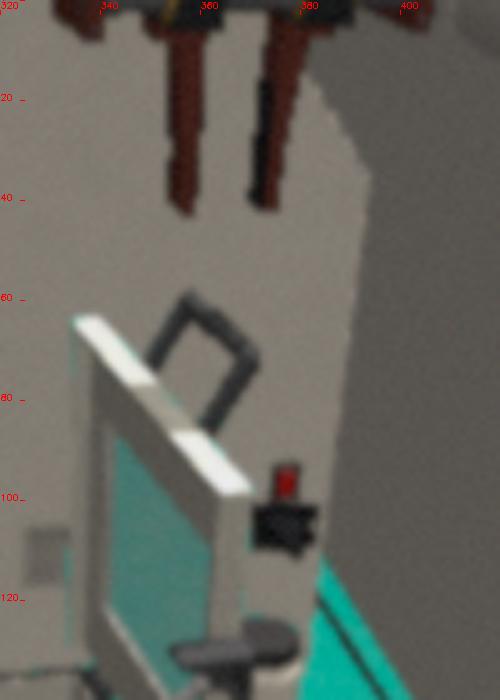

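Request:
arm_command --motion '[[0.37, [1.5, 1.5, -25], [0, 0, 0]], [0.37, [0.7, 1.1, -25], [0, 0, 0]], [0.37, [0, 0, -20], [0, 0, 0]], [0.37, [0, 0, 0], [0, 0, 0]], [0, [0, 0, 0], [0, 0, 0]], [0, [0, 0, 0], [0, 0, 0]], [0, [0, 0, 0], [0, 0, 0]], [0, [0, 0, 0], [0, 0, 0]]]' --grip_force 15

```text
time: 16.05
tool_pos: [0.6982, 0.0892, 0.299]
tool_rot: [0.002, 0.667, 0.745, 0.002]
force: [-0.3, -1.7, 3.5]
opening: 0.134
```

Run:
```python
from g import *
print(r.sense()["force"],r.sense()["opening"],r.sense()["tool_pos"])
h0=D(P,hood_h(1.55))
for a in (1.5,1.45,1.4,1.39,1.37): print(a,((D(P,hood_h(a))-h0)*1000).round(1))
```

```text
[-0.28112893 -1.72056938  3.50473924] 0.13397669317401845 [0.69820939 0.08923577 0.29895474]
1.5 [-11.9  -1.3   1.2]
1.45 [-23.8  -2.7   1.7]
1.4 [-35.7  -4.1   1.7]
1.39 [-38.1  -4.3   1.6]
1.37 [-42.8  -4.9   1.3]
```

Ease the hood forward onto the rod.

Request:
arm_command --motion '[[0, [-6, -0.7, 0.5], [0, 0, 0]], [0, [-6, -0.7, 0.5], [0, 0, 0]], [0, [-6, -0.7, 0.3], [0, 0, 0]], [0, [-6, -0.7, 0.2], [0, 0, 0]], [0, [-5, -0.6, 0], [0, 0, 0]], [0, [0, 0, 0], [0, 0, 0]]]'

```text
time: 16.55
tool_pos: [0.6681, 0.0857, 0.2999]
tool_rot: [0.002, 0.667, 0.745, 0.002]
force: [1.6, -3.2, 6.6]
opening: 0.13
```

Request:
arm_command --motion '[[0, [-3, -0.3, 0], [0, 0, 0]], [0, [-3, -0.3, 0], [0, 0, 0]], [0, [0, 0, 0], [0, 0, 0]]]'

```text
time: 16.8
tool_pos: [0.6659, 0.0855, 0.3]
tool_rot: [0.004, 0.667, 0.745, 0.005]
force: [12.6, -0.2, 2.0]
opening: 0.129
```

Run:
```python
from g import *
print(r.sense()["force"],r.sense()["opening"],r.sense()["tool_pos"])
s=grab("side","s18")["frame"][:,:,::-1]
crop(s,270,40,400,200,4.5,"pics/s18c.png")
```

```text
[12.56602828 -0.24988486  2.01531189] 0.12863094587440685 [0.66589571 0.08553859 0.29998953]
```

View pics/s18c.png

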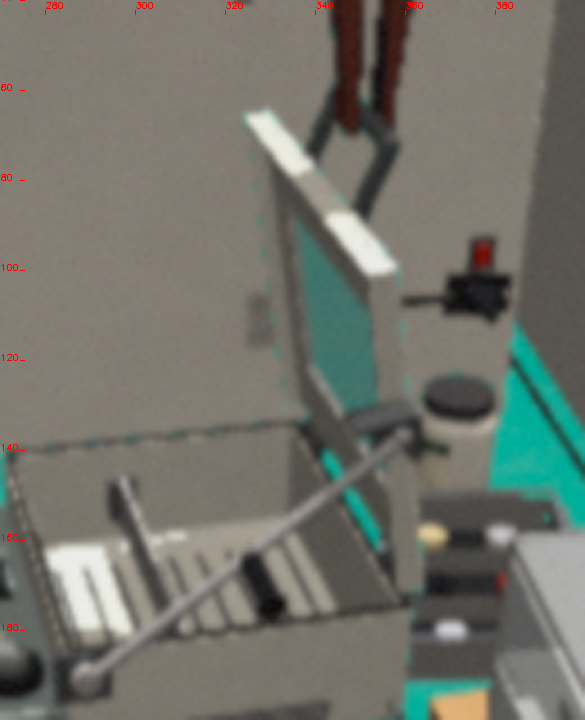

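Request:
arm_command --motion '[[0.35, [0, 0, 0], [0, 0, 0]], [0.35, [0, 0, 0], [0, 0, 0]], [0.35, [0, 0, 0], [0, 0, 0]], [0.35, [0, 0, 25], [0, 0, 0]], [0.35, [0, 0, 35], [0, 0, 0]], [0.35, [-10, -10, 20], [0, 0, 0]], [0.35, [0, 0, 0], [0, 0, 0]]]'

```text
time: 17.43
tool_pos: [0.6526, 0.0749, 0.3832]
tool_rot: [0.003, 0.667, 0.745, 0.003]
force: [0.5, -0.5, 0.2]
opening: 0.352
```

Run:
```python
from g import *
print(r.sense()["force"],r.sense()["opening"],r.sense()["tool_pos"])
s=grab("side","s19")["frame"][:,:,::-1]
crop(s,270,40,400,200,4.5,"pics/s19c.png")
draw(s,"side",P,"pics/s19d.png",(270,40,400,200),4.5,hood=1.39,rod=.95)
```

```text
[ 0.4897267  -0.51040783  0.16997394] 0.3520049799652455 [0.65261446 0.07487629 0.38317914]
```

View pics/s19d.png

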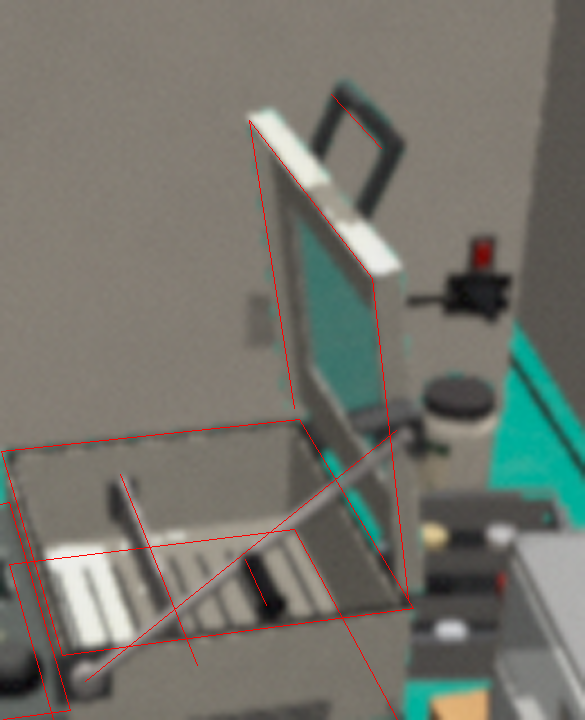

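View pics/s19c.png

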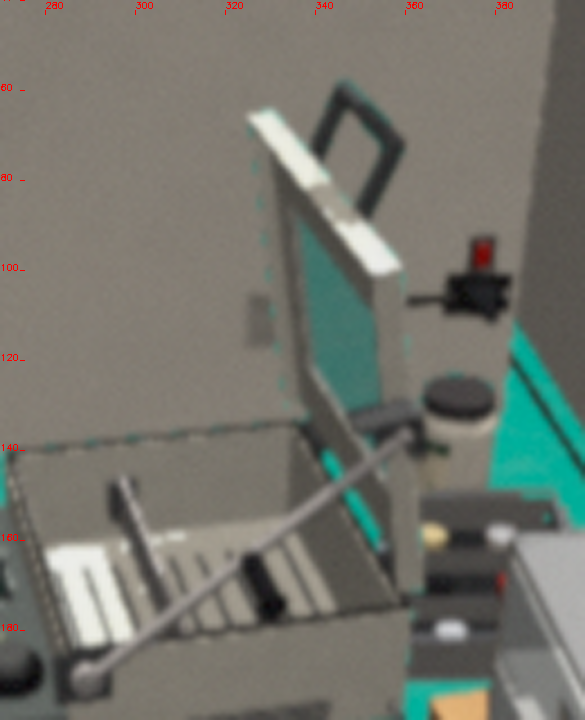

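```bash
cat > cfit.py <<'E'
from g import *
obs={"A":{"top":[(354.2,193.3),(364.2,190.5),(367.2,203.3),(358.7,205.5)],"side":[(318.6,243),(330.4,238.2),(335.4,244.6),(323.6,250)]},
"B":{"top":[(412,193.3),(421.2,198),(415.3,210),(406.3,204.2)],"side":[(327,284.6),(342.8,289),(339.4,298.4),(324,294)]},
"C":{"top":[(403.3,238.3),(412.5,242.8),(407,254.7),(398,249.7)],"side":[(271.6,281.6),(285.8,284.6),(282.4,294.6),(267,291)]}}
# top order: front-left(+x,+y),(+x,-y),(-x,-y),(-x,+y)
loc=np.array([[10,13,60],[10,-13,60],[-22,-13,60],[-22,13,60]])
def corners(p): return D(p,loc)
def f(p,o):
    e=(proj("top",corners(p))-np.array(o["top"])+.4).ravel()
    res=[e]
    if "side" in o:
        q=proj("side",corners(p)); S=np.array(o["side"])-.4
        # match nearest assignment cyclic
        best=min((( q-np.roll(S,k,0)) for k in range(4)),key=lambda d:(d**2).sum())
        res.append(best.ravel())
    return np.concatenate(res)
for k,o in obs.items():
    p0=ray("top",np.mean(o["top"],0),.06)
    s=least_squares(f,[p0[0],p0[1],.3 if k=="A" else -.45],args=(o,))
    c=D(s.x,[-6,0,60]); print(k,s.x.round(4),"yaw",np.degrees(s.x[2]).round(1),"block centre",c.round(4),f(s.x,o).reshape(-1,2).round(1).tolist())
    st=least_squares(f,s.x,args=({"top":o["top"]},)); print("  top only",st.x.round(4))
E
python3 cfit.py
```

```text
A [ 0.5683 -0.2432  0.3291] yaw 18.9 block centre [ 0.5627 -0.2451  0.06  ] [[-0.2, 0.4], [-0.1, -0.1], [1.0, -0.6], [-0.5, 0.6], [0.3, -0.3], [0.8, 0.7], [-0.3, -0.1], [-0.6, -0.7]]
  top only [ 0.5686 -0.2433  0.287 ]
B [ 0.561  -0.3777 -0.4647] yaw -26.6 block centre [ 0.5557 -0.375   0.06  ] [[0.1, 0.1], [0.3, 0.2], [0.5, -0.2], [0.0, 0.8], [0.4, -0.7], [0.0, 0.2], [-0.5, 0.0], [0.7, -0.7]]
  top only [ 0.5615 -0.3772 -0.4889]
C [ 0.452  -0.3556 -0.4128] yaw -23.7 block centre [ 0.4465 -0.3532  0.06  ] [[-0.3, -0.3], [0.2, -0.4], [0.5, -0.3], [-0.2, 0.3], [0.8, -0.0], [-0.5, 0.3], [-0.6, 0.1], [-0.2, -0.6]]
  top only [ 0.4515 -0.3557 -0.4519]
```

Run:
```python
from g import *
s=grab("side","s20")["frame"];t=grab("top","t20")["frame"]
a=cv2.imread("pics/top0.png").astype(int); d=np.abs(a-t[:,:,::-1].astype(int)).sum(2); 
print([d[y0:y1,x0:x1].mean().round(1) for x0,y0,x1,y1 in ((350,185,372,220),(395,190,425,222),(388,235,416,265),(315,140,420,165))])
delta([.5627,-.2451,.12],Rdown(18))
```

```text
[np.float64(12.6), np.float64(11.8), np.float64(11.0), np.float64(11.6)]
t=17.58 shift [ -88.7 -320.6 -257. ] turn [-0.   0.  11.7] pos [651.4  75.5 377. ] F [-0.1 -0.3 -0. ] open 0.35
```

Request:
arm_command --motion '[[0.55, [-20, -36, 0], [0, 0, 1.5]], [0.55, [-20, -36, 0], [0, 0, 1.5]], [0.55, [-20, -36, 0], [0, 0, 1.5]], [0.55, [-10, -36, 0], [0, 0, 1.5]], [0.55, [-10, -36, 0], [0, 0, 1.5]], [0.55, [-8.7, -36, -20], [0, 0, 1.5]], [0.55, [0, -36, -40], [0, 0, 1.5]], [0.55, [0, -36, -40], [0, 0, 1.2]]]'

```text
time: 18.25
tool_pos: [0.5626, -0.1972, 0.2946]
tool_rot: [0.0, 0.588, 0.809, 0.001]
force: [-0.4, 0.3, -0.3]
opening: 0.549
```

Run:
```python
from g import *
delta([.5627,-.2451,.09],Rdown(18))
s=grab("side","s21")["frame"];t=grab("top","t21")["frame"]
```

```text
t=18.25 shift [ 1.000e-01 -4.790e+01 -2.046e+02] turn [-0.1  0.1 -0. ] pos [ 562.6 -197.2  294.6] F [-0.4  0.3 -0.3] open 0.549
```

Request:
arm_command --motion '[[0.55, [0, -24, -34], [0, 0, 0]], [0.55, [0, -24, -34], [0, 0, 0]], [0.55, [0, 0, -40], [0, 0, 0]], [0.55, [0, 0, -40], [0, 0, 0]], [0.55, [0, 0, -40], [0, 0, 0]], [0.55, [0, 0, -17], [0, 0, 0]], [0.55, [0, 0, 0], [0, 0, 0]]]'

```text
time: 18.93
tool_pos: [0.56, -0.2411, 0.0861]
tool_rot: [-0.005, 0.588, 0.809, 0.0]
force: [-0.2, 0.4, -0.5]
opening: 0.549
```

Run:
```python
from g import *
delta([.5627,-.2451,.011],Rdown(18))
s=grab("side","s22")["frame"][:,:,::-1]
crop(s,260,140,400,280,5,"pics/s22c.png")
```

```text
t=18.93 shift [  2.7  -4.  -75.1] turn [-0.3 -0.4  0. ] pos [ 560.  -241.1   86.1] F [-0.2  0.4 -0.5] open 0.549
```

View pics/s22c.png

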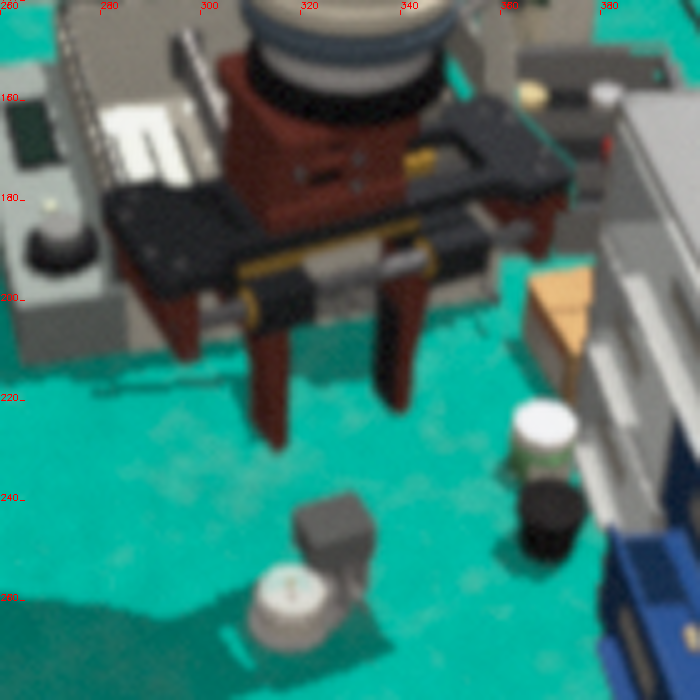

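Request:
arm_command --motion '[[0.55, [1.3, -2, -25], [0.1, 0.2, 0]], [0.55, [1.3, -2, -25], [0.1, 0.2, 0]], [0.55, [0, 0, -15], [0, 0, 0]], [0.55, [0, 0, -8], [0, 0, 0]], [0.55, [0, 0, 0], [0, 0, 0]]]'

```text
time: 19.4
tool_pos: [0.5664, -0.2474, 0.0185]
tool_rot: [-0.004, 0.588, 0.809, 0.001]
force: [0.4, 0.7, 1.1]
opening: 0.548
```

Run:
```python
from g import *
delta([.5627,-.2451,.011],Rdown(18))
s=grab("side","s23")["frame"][:,:,::-1]
crop(s,280,180,380,280,6,"pics/s23c.png")
```

```text
t=19.40 shift [-3.7  2.3 -7.5] turn [-0.3 -0.3  0. ] pos [ 566.4 -247.4   18.5] F [0.4 0.7 1.1] open 0.548
```

View pics/s23c.png

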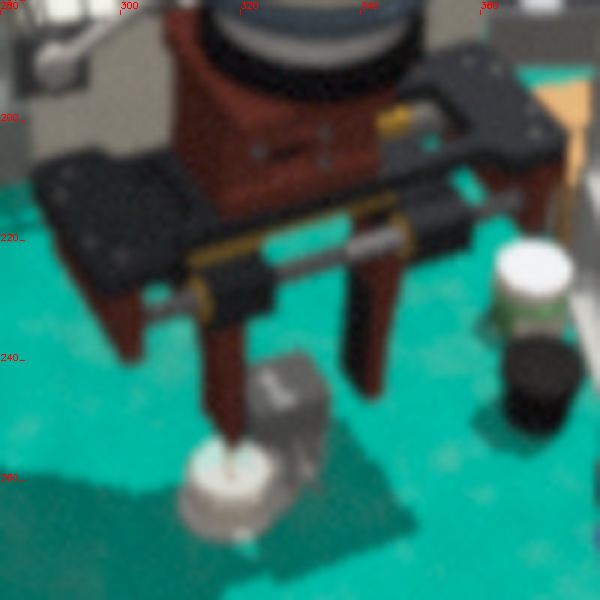

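Request:
arm_command --motion '[[0.55, [-3, 2, -2], [0.2, 0.2, 0]], [0.55, [0, 0, 0], [0, 0, 0]], [0, [0, 0, 0], [0, 0, 0]], [0, [0, 0, 0], [0, 0, 0]], [0, [0, 0, 0], [0, 0, 0]], [0, [0, 0, 0], [0, 0, 0]]]' --grip_force 25

```text
time: 19.95
tool_pos: [0.5637, -0.2462, 0.0173]
tool_rot: [-0.005, 0.588, 0.809, 0.001]
force: [0.2, -0.7, 3.9]
opening: 0.364
```

Run:
```python
from g import *
delta([.5627,-.2451,.011],Rdown(18))
s=grab("side","s24")["frame"][:,:,::-1]
crop(s,280,180,380,280,6,"pics/s24c.png")
```

```text
t=19.95 shift [-1.   1.1 -6.3] turn [-0.4 -0.4  0. ] pos [ 563.7 -246.2   17.3] F [ 0.2 -0.7  3.9] open 0.364
```

View pics/s24c.png

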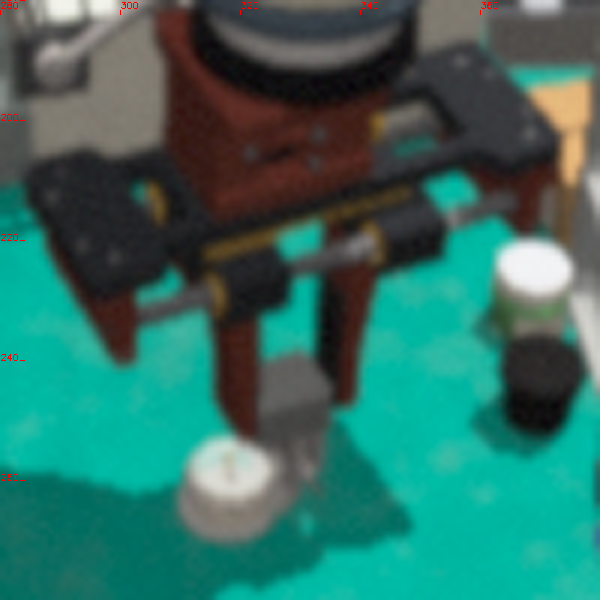

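Request:
arm_command --motion '[[0, [0, 0, 10], [0, 0, 0]], [0, [0, 0, 30], [0, 0, 0]], [0, [0, 0, 40], [0, 0, 0]], [0, [0, 0, 40], [0, 0, 0]], [0, [0, 0, 40], [0, 0, 0]], [0, [0, 0, 40], [0, 0, 0]], [0, [0, 0, 40], [0, 0, 0]]]' --grip_force 25

```text
time: 20.58
tool_pos: [0.5626, -0.2457, 0.2591]
tool_rot: [-0.006, 0.588, 0.809, 0.001]
force: [1.4, -0.8, -2.1]
opening: 0.361
```

```bash
sed -i 's/^P=\[.*/P=[0.581,0.077,0.113]/' ov.py
cat >> g.py <<'E'
def rail_tcp(y,dz,bias=-1.5,ref=.0173,sgn=1):
    # dz: foot height (m) ; home .027
    t=D(P,(-35+bias-6*sgn,y,0)); return np.array([t[0],t[1],ref+dz])
E
python3 - <<'E'
from g import *
delta(rail_tcp(60,.24),Rdown(YAW))
s=grab("side","s25")["frame"][:,:,::-1]
E
```

```text
t=20.58 shift [-30.6 377.5  -1.8] turn [ -0.5  -0.4 -11.5] pos [ 562.6 -245.7  259.1] F [ 1.4 -0.8 -2.1] open 0.361
```

View pics/s25.png

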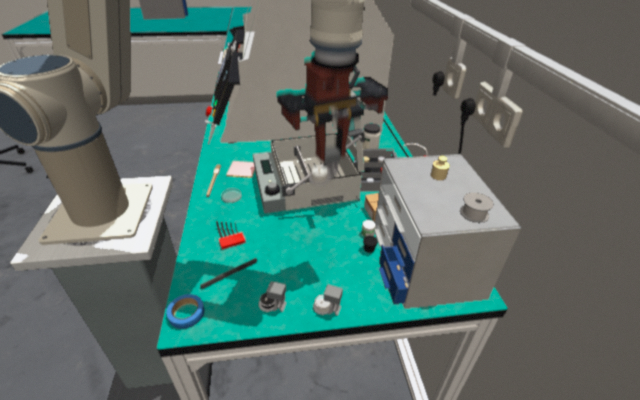

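Request:
arm_command --motion '[[0, [-8, 37.5, 0], [0, 0, -1.2]], [0, [-8, 37.5, 0], [0, 0, -1.2]], [0, [-6, 37.5, 0], [0, 0, -1.2]], [0, [-4, 37.5, 0], [0, 0, -1.2]], [0, [-2, 37.5, 0], [0, 0, -1.2]], [0, [-2, 37.5, 0], [0, 0, -1.2]], [0, [-0.6, 37.5, 0], [-0.2, -0.2, -1.2]], [0, [0, 37.5, 0], [-0.2, -0.2, -1.2]]]'

```text
time: 21.3
tool_pos: [0.5319, 0.0557, 0.2569]
tool_rot: [-0.001, 0.654, 0.756, 0.001]
force: [0.2, 0.7, -0.8]
opening: 0.363
```

Request:
arm_command --motion '[[0, [0, 37.5, 0], [0, 0, -1]], [0, [0, 37.5, 0], [0, 0, -0.9]], [0, [0, 2.5, 0], [0, 0, 0]], [0, [0, 0, -30], [0, 0, 0]], [0, [0, 0, -30], [0, 0, 0]], [0, [0, 0, -30], [0, 0, 0]], [0, [0, 0, 0], [0, 0, 0]], [0, [0, 0, 0], [0, 0, 0]]]'

```text
time: 21.97
tool_pos: [0.5315, 0.1308, 0.1658]
tool_rot: [-0.002, 0.666, 0.746, -0.001]
force: [-0.1, 1.0, -1.0]
opening: 0.366
```

Run:
```python
from g import *
delta(rail_tcp(60,.075),Rdown(YAW))
s=grab("side","s26")["frame"][:,:,::-1];t=grab("top","t26")["frame"][:,:,::-1]
crop(s,230,60,380,210,4,"pics/s26c.png")
crop(t,160,120,300,270,4,"pics/t26c.png")
```

```text
t=21.97 shift [  0.5   1.  -73.5] turn [-0.1 -0.2 -0. ] pos [531.5 130.8 165.8] F [-0.1  1.  -1. ] open 0.366
```

View pics/s26c.png

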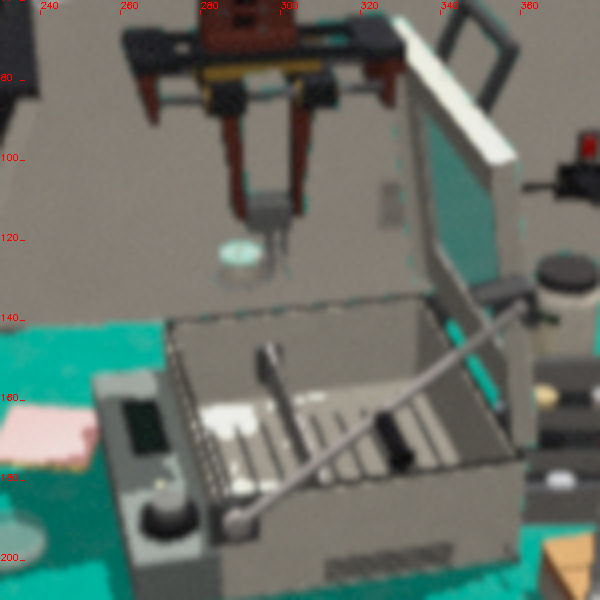

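View pics/t26c.png

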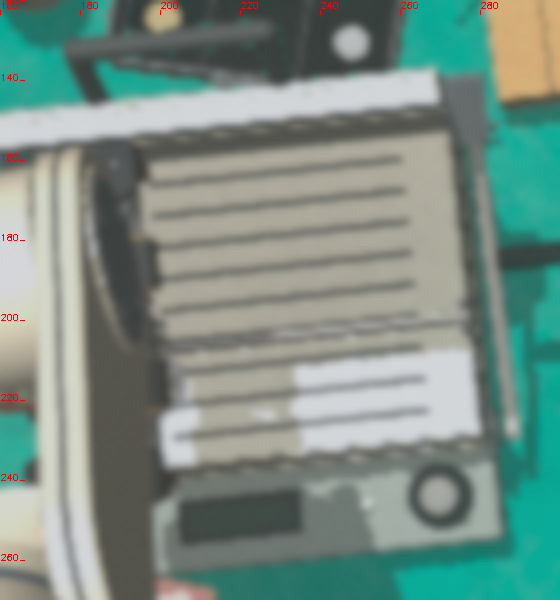

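Run:
```python
from g import *
print(proj("top",D(P,[[-35,-110,65],[-35,-60,65],[-35,0,65],[-35,60,65]])).round(2))
t=cv2.imread("pics/t26.png")
crop(t,205,185,285,225,10,"pics/t26d.png")
```

```text
[[275.04 198.45]
 [254.45 200.56]
 [229.67 203.1 ]
 [204.8  205.66]]
```

View pics/t26d.png

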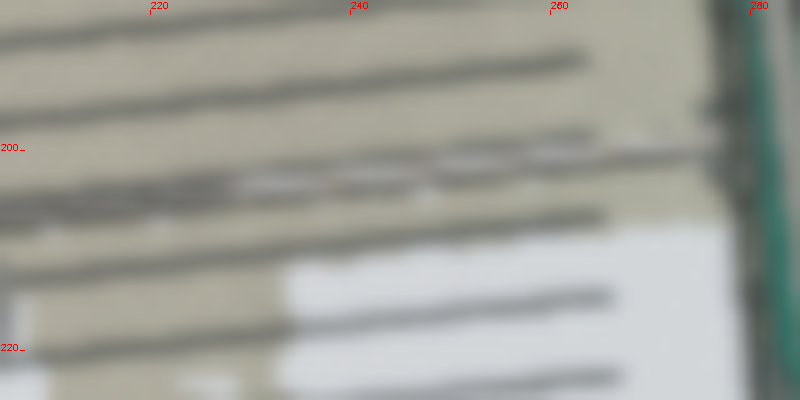

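Request:
arm_command --motion '[[0, [0.3, 0.5, -30], [0, 0, 0]], [0, [0.2, 0.5, -30], [-0.1, -0.2, 0]], [0, [0, 0, -12], [0, 0, 0]], [0, [0, 0, 0], [0, 0, 0]], [0, [0, 0, 0], [0, 0, 0]]]'

```text
time: 22.48
tool_pos: [0.534, 0.1326, 0.0958]
tool_rot: [0.001, 0.666, 0.746, 0.002]
force: [-0.6, 0.8, -0.1]
opening: 0.36
```

Run:
```python
from g import *
delta(rail_tcp(60,.027),Rdown(YAW))
s=grab("side","s27")["frame"][:,:,::-1]
crop(s,250,90,370,200,6,"pics/s27c.png")
```

```text
t=22.48 shift [ -2.   -0.7 -51.5] turn [-0.   0.3 -0. ] pos [534.  132.6  95.8] F [-0.6  0.8 -0.1] open 0.36
```

View pics/s27c.png

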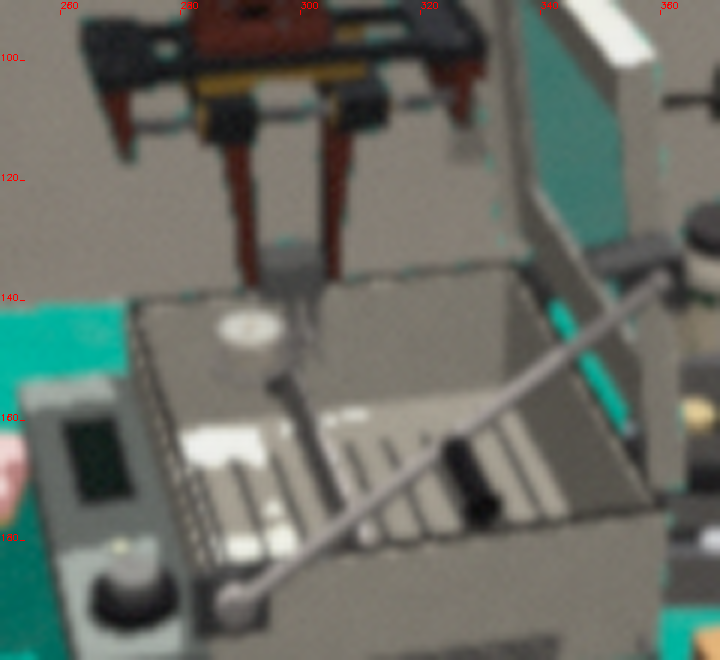

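Request:
arm_command --motion '[[0, [-2, -0.5, 0], [0, 0.2, 0]], [0, [0, 0, -6], [0, 0, 0]], [0, [0, 0, -4], [0, 0, 0]], [0, [0, 0, 0], [0, 0, 0]], [0, [0, 0, 0], [0, 0, 0]]]' --grip_force 40

```text
time: 22.95
tool_pos: [0.531, 0.132, 0.0845]
tool_rot: [-0.0, 0.666, 0.746, 0.0]
force: [0.2, -0.2, -1.1]
opening: 0.364
```

Request:
arm_command --motion '[[0, [0, 0, -4], [0, 0, 0]], [0, [0, 0, -4], [0, 0, 0]], [0, [0, 0, -4], [0, 0, 0]], [0, [0, 0, 0], [0, 0, 0]]]'

```text
time: 23.28
tool_pos: [0.5316, 0.1321, 0.0721]
tool_rot: [0.0, 0.666, 0.746, 0.001]
force: [1.5, 0.9, -1.8]
opening: 0.358
```

Request:
arm_command --motion '[[0, [0, 0, -4], [0, 0, 0]], [0, [0, 0, -4], [0, 0, 0]], [0, [0, 0, -4], [0, 0, 0]], [0, [0, 0, 0], [0, 0, 0]]]'

```text
time: 23.62
tool_pos: [0.5325, 0.1323, 0.0606]
tool_rot: [0.001, 0.666, 0.746, 0.001]
force: [4.8, 1.0, -1.6]
opening: 0.362
```

Run:
```python
from g import *
delta(rail_tcp(60,.027,bias=0),Rdown(YAW))
s=grab("side","s28")["frame"][:,:,::-1]
crop(s,250,90,370,200,6,"pics/s28c.png")
```

```text
t=23.62 shift [  1.   -0.3 -16.3] turn [-0.1  0.2 -0. ] pos [532.5 132.3  60.6] F [ 4.8  1.  -1.6] open 0.362
```

View pics/s28c.png

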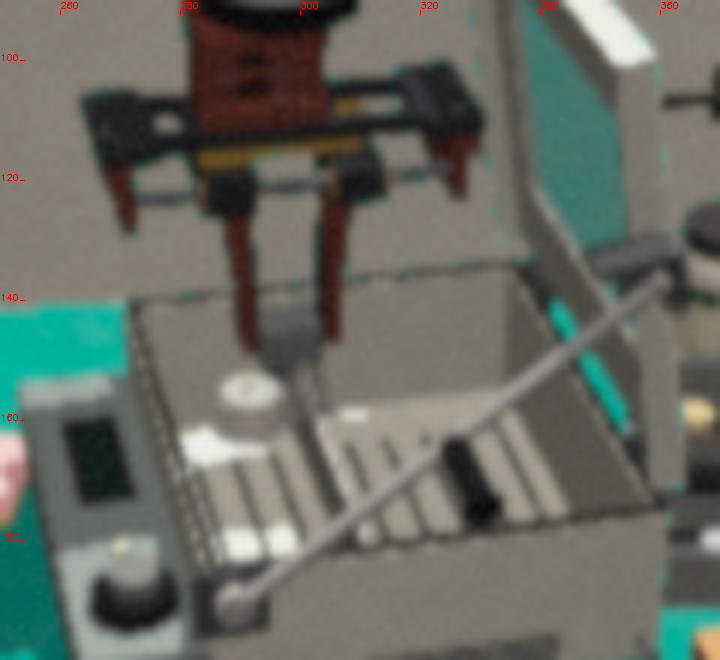

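Request:
arm_command --motion '[[0, [1.2, 0, -3], [0, 0, 0]], [0, [0, 0, -4], [0, 0, 0]], [0, [0, 0, -4], [0, 0, 0]], [0, [0, 0, -3], [0, 0, 0]], [0, [0, 0, 0], [0, 0, 0]]]'

```text
time: 24.08
tool_pos: [0.5324, 0.132, 0.0459]
tool_rot: [-0.0, 0.666, 0.746, 0.0]
force: [3.5, 0.9, -3.2]
opening: 0.357
```

Request:
arm_command --motion '[[0, [0, 0, -2], [0, 0, 0]], [0, [0, 0, -2], [0, 0, 0]], [0, [0, 0, 0], [0, 0, 0]], [0, [0, 0, 0], [0, 0, 0]]]'

```text
time: 24.42
tool_pos: [0.5328, 0.1321, 0.044]
tool_rot: [0.0, 0.666, 0.746, 0.001]
force: [0.0, -1.5, 14.8]
opening: 0.363
```

Request:
arm_command --motion '[[0, [0, 0, -1.5], [0, 0, 0]], [0, [0, 0, 0], [0, 0, 0]], [0, [0, 0, 2.5], [0, 0, 0]], [0.55, [0, 0, 0], [0, 0, 0]], [0.55, [0, 0, 0], [0, 0, 0]], [0.55, [0, 0, 0], [0, 0, 0]], [0.55, [0, 0, 20], [0, 0, 0]], [0.55, [0, 0, 30], [0, 0, 0]]]'

```text
time: 25.08
tool_pos: [0.5288, 0.1313, 0.0908]
tool_rot: [-0.003, 0.666, 0.746, -0.003]
force: [-0.2, 0.6, -0.7]
opening: 0.552
```

Request:
arm_command --motion '[[0.55, [0, 0, 40], [0, 0, 0]], [0.55, [0, 0, 40], [0, 0, 0]], [0.55, [0, 0, 40], [0, 0, 0]], [0.55, [0, 0, 40], [0, 0, 0]], [0.55, [0, -20, 0], [0, 0, 0]], [0.55, [0, -38, 0], [0, 0, 0]], [0.55, [0, -38, 0], [0, 0, 0]], [0.55, [0, -38, 0], [0, 0, 0]]]'

```text
time: 25.75
tool_pos: [0.5313, -0.003, 0.2531]
tool_rot: [-0.001, 0.665, 0.746, -0.0]
force: [0.9, 1.1, 0.4]
opening: 0.545
```

Run:
```python
from g import *
delta([.5557,-.375,.1],Rdown(-27))
s=grab("side","s29")["frame"][:,:,::-1];t=grab("top","t29")["frame"][:,:,::-1]
crop(s,240,60,370,200,5,"pics/s29c.png")
print(r.sense()["joints"])
```

```text
t=25.75 shift [  24.4 -372.  -153.1] turn [ -0.1  -0.1 -33.6] pos [531.3  -3.  253.1] F [0.9 1.1 0.4] open 0.545
[-3.33781794e-02  2.16331266e-01  1.77502654e+00 -7.71370726e-04
  1.15227653e+00 -1.41966368e-01]
```

View pics/s29c.png

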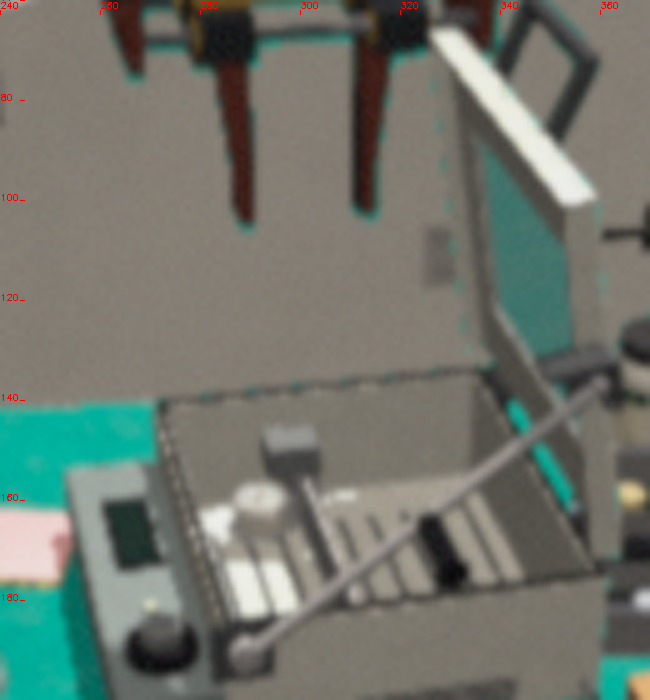

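View pics/t29.png

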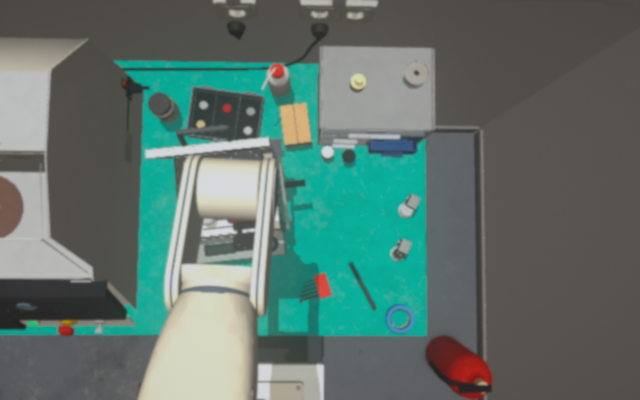

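Request:
arm_command --motion '[[0.55, [2.4, -37.2, 0], [0, 0, -3.4]], [0.55, [2.4, -37.2, 0], [0, 0, -3.4]], [0.55, [2.4, -37.2, 0], [0, 0, -3.4]], [0.55, [2.4, -37.2, 0], [0, 0, -3.4]], [0.55, [2.4, -37.2, 0], [0, 0, -3.4]], [0.55, [2.4, -37.2, -10], [0, 0, -3.4]], [0.55, [2.4, -37.2, -10], [0, 0, -3.4]], [0.55, [2.4, -37.2, -20], [0, 0, -3.4]]]'

```text
time: 26.52
tool_pos: [0.5523, -0.3005, 0.2144]
tool_rot: [0.001, 0.823, 0.567, 0.001]
force: [1.1, 0.4, 0.6]
opening: 0.548
```

Request:
arm_command --motion '[[0.55, [2.4, -37.2, -20], [0, 0, -3.4]], [0.55, [2.4, -37.2, -20], [0, 0, -3]], [0.55, [0, 0, -30], [0, 0, 0]], [0.55, [0, 0, -30], [0, 0, 0]], [0.55, [0, 0, 0], [0, 0, 0]], [0.55, [0, 0, 0], [0, 0, 0]]]'

```text
time: 27.02
tool_pos: [0.5549, -0.3706, 0.1123]
tool_rot: [-0.003, 0.853, 0.522, -0.001]
force: [-0.3, -0.1, 0.9]
opening: 0.552
```

Run:
```python
from g import *
delta([.5557,-.375,.0175],Rdown(-27))
s=grab("side","s30")["frame"][:,:,::-1]
crop(s,230,160,390,320,4.5,"pics/s30c.png")
```

```text
t=27.02 shift [  0.8  -4.4 -94.8] turn [-0.2 -0.2  0.1] pos [ 554.9 -370.6  112.3] F [-0.3 -0.1  0.9] open 0.552
```

View pics/s30c.png

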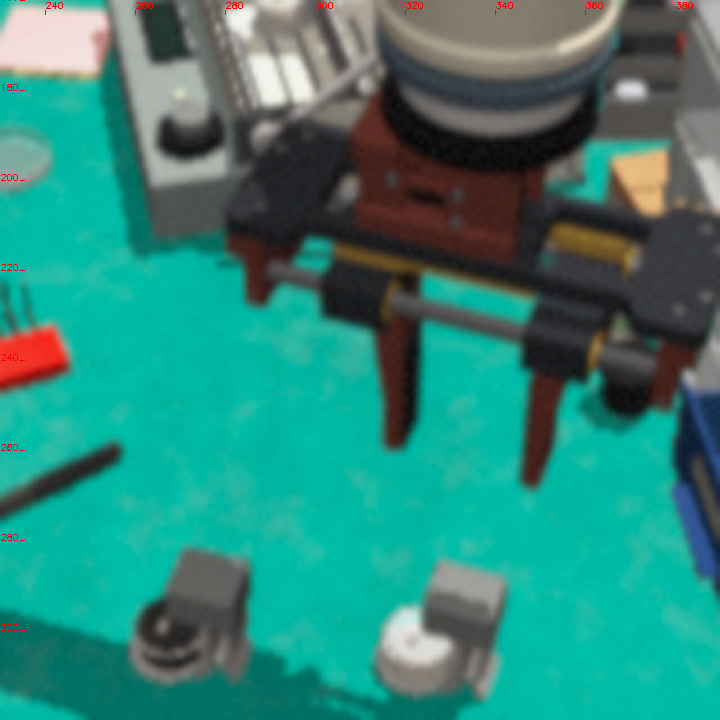

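Request:
arm_command --motion '[[0.55, [0.5, -3, -30], [0, 0, 0]], [0.55, [0.3, -1.4, -30], [-0.2, -0.2, 0]], [0.55, [0, 0, -20], [0, 0, 0]], [0.55, [0, 0, -12], [0, 0, 0]], [0.55, [0, 0, -3], [0, 0, 0]], [0.55, [0, 0, 0], [0, 0, 0]], [0.55, [0, 0, 0], [0, 0, 0]]]'

```text
time: 27.65
tool_pos: [0.5585, -0.3773, 0.0215]
tool_rot: [0.004, 0.853, 0.522, 0.001]
force: [0.4, 0.4, 0.5]
opening: 0.552
```

Run:
```python
from g import *
delta([.5557,-.375,.0175],Rdown(-27))
s=grab("side","s31")["frame"][:,:,::-1]
crop(s,280,200,380,320,6,"pics/s31c.png")
```

```text
t=27.65 shift [-2.8  2.3 -4. ] turn [0.3 0.4 0.1] pos [ 558.5 -377.3   21.5] F [0.4 0.4 0.5] open 0.552
```

View pics/s31c.png

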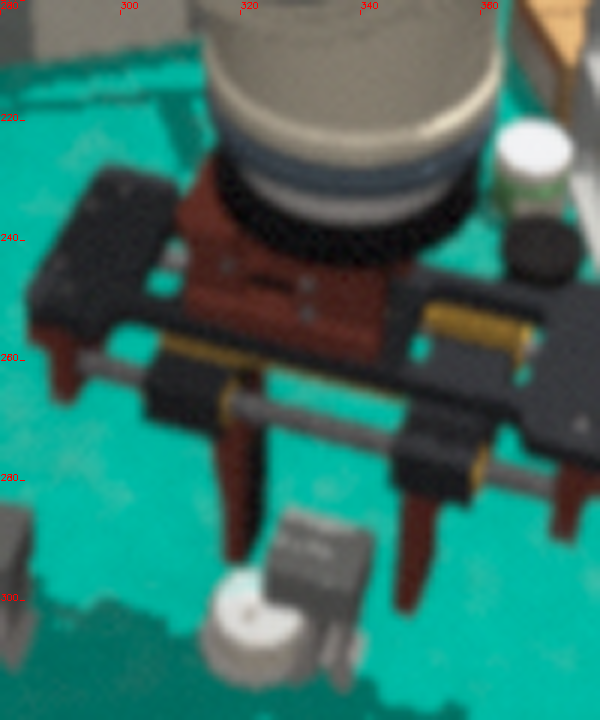

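Request:
arm_command --motion '[[0.55, [-1.5, 1, -3], [0, 0, 0]], [0.55, [0, 0, 0], [0, 0, 0]], [0, [0, 0, 0], [0, 0, 0]], [0, [0, 0, 0], [0, 0, 0]], [0, [0, 0, 0], [0, 0, 0]], [0, [0, 0, 0], [0, 0, 0]], [0, [0, 0, 0], [0, 0, 0]]]' --grip_force 40

```text
time: 28.28
tool_pos: [0.5557, -0.3758, 0.0168]
tool_rot: [0.003, 0.853, 0.522, 0.001]
force: [-0.3, 0.1, 2.6]
opening: 0.358
```

Run:
```python
from g import *
delta([.5557,-.375,.0175],Rdown(-27))
s=grab("side","s32")["frame"][:,:,::-1]
crop(s,280,200,380,320,6,"pics/s32c.png")
```

```text
t=28.28 shift [0.  0.8 0.7] turn [0.2 0.2 0.1] pos [ 555.7 -375.8   16.8] F [-0.3  0.1  2.6] open 0.358
```

View pics/s32c.png

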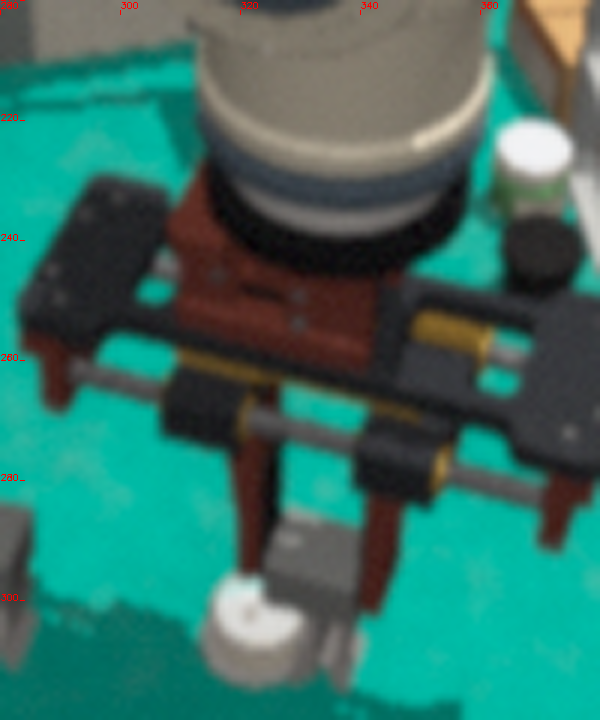

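Request:
arm_command --motion '[[0, [0, 0, 10], [0, 0, 0]], [0, [0, 0, 30], [0, 0, 0]], [0, [0, 0, 40], [0, 0, 0]], [0, [0, 0, 40], [0, 0, 0]], [0, [0, 0, 40], [0, 0, 0]], [0, [0, 0, 40], [0, 0, 0]], [0, [0, 0, 40], [0, 0, 0]]]'

```text
time: 28.92
tool_pos: [0.5551, -0.3753, 0.259]
tool_rot: [0.002, 0.853, 0.522, 0.001]
force: [0.0, -1.3, -2.2]
opening: 0.362
```

Run:
```python
from g import *
delta(rail_tcp(0,.24,ref=.0168),Rdown(YAW))
```

```text
t=28.92 shift [-16.3 447.5  -2.2] turn [ 0.1  0.3 33.6] pos [ 555.1 -375.3  259. ] F [ 0.  -1.3 -2.2] open 0.362
```

Request:
arm_command --motion '[[0, [-4, 37.3, 0], [0, 0, 2.8]], [0, [-4, 37.3, 0], [0, 0, 2.8]], [0, [-4, 37.3, 0], [0, 0, 2.8]], [0, [-4.3, 37.3, 0], [0, 0, 2.8]], [0, [0, 37.3, 0], [0, 0, 2.8]], [0, [0, 37.3, 0], [0, 0, 2.8]], [0, [0, 37.3, 0], [0, 0, 2.8]], [0, [0, 37.3, 0], [0, 0, 2.8]]]'

```text
time: 29.58
tool_pos: [0.5387, -0.0755, 0.2571]
tool_rot: [0.002, 0.735, 0.678, 0.001]
force: [0.4, -0.4, -1.0]
opening: 0.36
```

Request:
arm_command --motion '[[0, [0, 37.3, 0], [0, 0, 2.8]], [0, [0, 37.3, 0], [0, 0, 2.8]], [0, [0, 37.3, 0], [0, 0, 2.8]], [0, [0, 37.2, 0], [0, 0, 2.8]], [0, [0, 0, -20], [0, 0, 0]], [0, [0, 0, -35], [0, 0, 0]], [0, [0, 0, -35], [0, 0, 0]], [0, [0, 0, 0], [0, 0, 0]]]'

```text
time: 30.25
tool_pos: [0.5345, 0.0718, 0.1613]
tool_rot: [-0.001, 0.666, 0.746, -0.002]
force: [-1.3, -1.0, -1.0]
opening: 0.362
```

Run:
```python
from g import *
delta(rail_tcp(0,.08,ref=.0168),Rdown(YAW))
s=grab("side","s33")["frame"][:,:,::-1]
crop(s,240,60,370,200,5,"pics/s33c.png")
```

```text
t=30.25 shift [  4.2   0.4 -64.5] turn [ 0.1 -0.3 -0.1] pos [534.5  71.8 161.3] F [-1.3 -1.  -1. ] open 0.362
```

View pics/s33c.png

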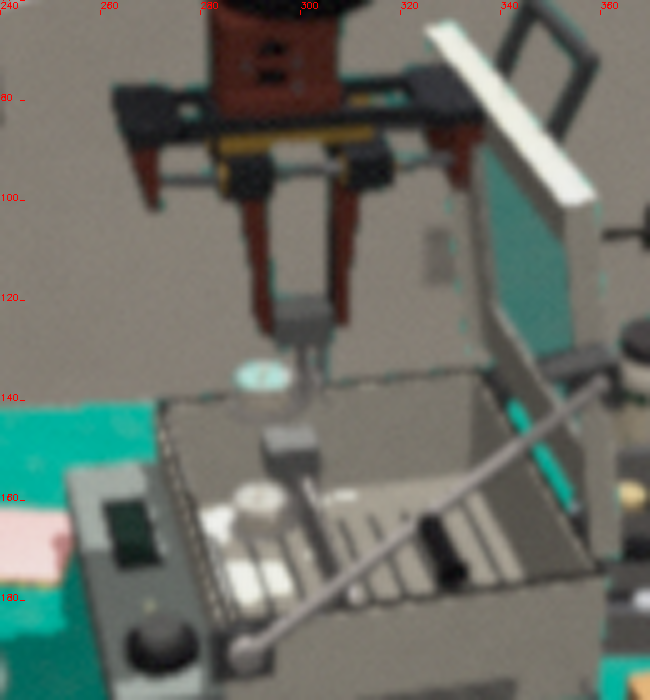

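Request:
arm_command --motion '[[0, [0, 0, -25], [0, 0, 0]], [0, [1, 0, -25], [0, -0.2, 0]], [0, [2, 0.2, -12], [0, 0, 0]], [0, [0, 0, 0], [0, 0, 0]], [0, [0, 0, 0], [0, 0, 0]], [0, [0, 0, 0], [0, 0, 0]]]'

```text
time: 30.8
tool_pos: [0.5437, 0.0721, 0.1064]
tool_rot: [0.004, 0.666, 0.746, 0.004]
force: [0.4, -0.6, -1.3]
opening: 0.36
```

Run:
```python
from g import *
delta(rail_tcp(0,.027,ref=.0168),Rdown(YAW))
```

```text
t=30.80 shift [ -4.9   0.1 -62.6] turn [0.  0.6 0. ] pos [543.7  72.1 106.4] F [ 0.4 -0.6 -1.3] open 0.36
```

Request:
arm_command --motion '[[0, [0, 0, -8], [0, 0, 0]], [0, [0, 0, 0], [0, 0, 0]], [0, [0, 0, 0], [0, 0, 0]], [0, [0, 0, 0], [0, 0, 0]], [0, [0, 0, 0], [0, 0, 0]]]'

```text
time: 31.22
tool_pos: [0.5424, 0.0721, 0.0968]
tool_rot: [0.003, 0.666, 0.746, 0.003]
force: [0.1, -0.1, 0.0]
opening: 0.364
```

Run:
```python
from g import *
delta(rail_tcp(0,.027,ref=.0168),Rdown(YAW))
```

```text
t=31.22 shift [ -3.6   0.2 -53. ] turn [ 0.   0.5 -0. ] pos [542.4  72.1  96.8] F [ 0.1 -0.1  0. ] open 0.364
```

Request:
arm_command --motion '[[0, [-3.5, 0.2, -6], [0, 0.4, 0]], [0, [0, 0, -6], [0, 0, 0]], [0, [0, 0, -3], [0, 0, 0]], [0, [0, 0, 0], [0, 0, 0]], [0, [0, 0, 0], [0, 0, 0]]]'

```text
time: 31.63
tool_pos: [0.5385, 0.0722, 0.081]
tool_rot: [0.0, 0.666, 0.746, 0.0]
force: [-0.8, -0.8, -0.7]
opening: 0.358
```

Run:
```python
from g import *
delta(rail_tcp(0,.027,ref=.0168),Rdown(YAW))
```

```text
t=31.63 shift [  0.3   0.  -37.2] turn [ 0.  0. -0.] pos [538.5  72.2  81. ] F [-0.8 -0.8 -0.7] open 0.358
```

Request:
arm_command --motion '[[0, [0, 0, -4], [0, 0, 0]], [0, [0, 0, -4], [0, 0, 0]], [0, [0, 0, -4], [0, 0, 0]], [0, [0, 0, -4], [0, 0, 0]], [0, [0, 0, 0], [0, 0, 0]]]'

```text
time: 32.05
tool_pos: [0.5405, 0.0724, 0.0658]
tool_rot: [0.002, 0.666, 0.746, 0.002]
force: [3.6, -0.3, -0.7]
opening: 0.362
```

Request:
arm_command --motion '[[0, [0, 0, -4], [0, 0, 0]], [0, [0, 0, -4], [0, 0, 0]], [0, [0, 0, -4], [0, 0, 0]], [0, [0, 0, -4], [0, 0, 0]], [0, [0, 0, 0], [0, 0, 0]]]'

```text
time: 32.47
tool_pos: [0.5391, 0.0722, 0.0488]
tool_rot: [0.001, 0.666, 0.746, 0.001]
force: [4.7, 0.4, -1.9]
opening: 0.363
```

Request:
arm_command --motion '[[0, [0, 0, -3], [0, 0, 0]], [0, [0, 0, -3], [0, 0, 0]], [0, [0, 0, -1], [0, 0, 0]], [0, [0, 0, 0], [0, 0, 0]], [0, [0, 0, 0], [0, 0, 0]]]'

```text
time: 32.88
tool_pos: [0.5395, 0.0723, 0.0435]
tool_rot: [0.001, 0.666, 0.746, 0.001]
force: [2.6, 0.4, 11.9]
opening: 0.36
```

Request:
arm_command --motion '[[0, [0, 0, -2], [0, 0, 0]], [0, [0, 0, 0], [0, 0, 0]], [0, [0, 0, 3], [0, 0, 0]], [0.55, [0, 0, 0], [0, 0, 0]], [0.55, [0, 0, 0], [0, 0, 0]], [0.55, [0, 0, 0], [0, 0, 0]], [0.55, [0, 0, 20], [0, 0, 0]], [0.55, [0, 0, 30], [0, 0, 0]]]'

```text
time: 33.55
tool_pos: [0.535, 0.0717, 0.0907]
tool_rot: [-0.002, 0.666, 0.746, -0.003]
force: [-0.3, -0.7, 0.2]
opening: 0.551
```

Request:
arm_command --motion '[[0.55, [-2, 0, 40], [0, 0, 0]], [0.55, [-5, 0, 40], [0, 0, 0]], [0.55, [-5, 0, 40], [0, 0, 0]], [0.55, [-5, 0, 40], [0, 0, 0]], [0.55, [-5, -20, 0], [0, 0, 0]], [0.55, [-8, -38, 0], [0, 0, -2]], [0.55, [-8, -38, 0], [0, 0, -2]], [0.55, [-8, -38, 0], [0, 0, -2]]]'

```text
time: 34.22
tool_pos: [0.4912, -0.0627, 0.2529]
tool_rot: [-0.0, 0.704, 0.71, -0.0]
force: [1.2, 0.4, 0.3]
opening: 0.547
```

Run:
```python
from g import *
delta([.4465,-.3532,.1],Rdown(-25))
s=grab("side","s34")["frame"][:,:,::-1];t=grab("top","t34")["frame"][:,:,::-1]
crop(s,240,90,370,200,5,"pics/s34c.png")
crop(t,330,180,430,270,6,"pics/t34c.png")
crop(s,240,260,360,320,6,"pics/s34d.png")
```

```text
t=34.22 shift [ -44.7 -290.5 -152.9] turn [  0.   -0.  -25.5] pos [491.2 -62.7 252.9] F [1.2 0.4 0.3] open 0.547
```

View pics/s34c.png

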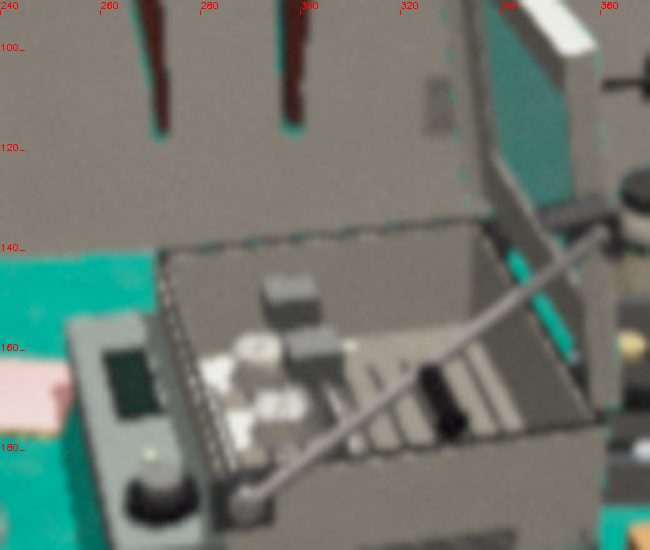

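View pics/t34c.png

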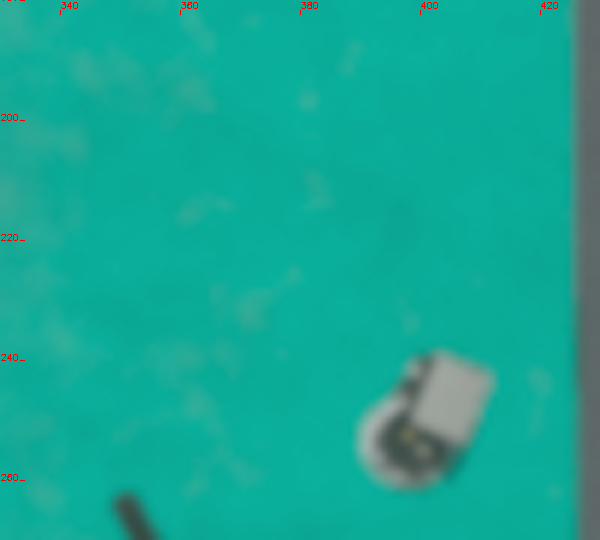

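Request:
arm_command --motion '[[0.55, [-5.6, -36.3, 0], [0, 0, -3.2]], [0.55, [-5.6, -36.3, 0], [0, 0, -3.2]], [0.55, [-5.6, -36.3, 0], [0, 0, -3.2]], [0.55, [-5.6, -36.3, 0], [0, 0, -3.2]], [0.55, [-5.6, -36.3, 0], [0, 0, -3.2]], [0.55, [-5.6, -36.3, -10], [0, 0, -3.2]], [0.55, [-5.6, -36.3, -20], [0, 0, -3.2]], [0.55, [-5.6, -36.3, -20], [0, 0, -3.2]]]'

```text
time: 34.98
tool_pos: [0.4477, -0.3529, 0.2029]
tool_rot: [0.001, 0.845, 0.536, 0.0]
force: [0.1, -0.7, -0.2]
opening: 0.543
```

Request:
arm_command --motion '[[0.55, [0, 0, -30], [0, 0, 0]], [0.55, [0, 0, -40], [0, 0, 0]], [0.55, [0, 0, -30], [0, 0, 0]], [0.55, [0, 0, 0], [0, 0, 0]], [0.55, [0, 0, 0], [0, 0, 0]], [0.55, [0, 0, 0], [0, 0, 0]]]'

```text
time: 35.48
tool_pos: [0.4489, -0.3519, 0.1048]
tool_rot: [0.001, 0.844, 0.537, 0.0]
force: [0.4, -0.4, 0.7]
opening: 0.551
```

Run:
```python
from g import *
delta([.4465,-.3532,.017],Rdown(-25))
s=grab("side","s35")["frame"][:,:,::-1]
crop(s,220,180,340,320,5,"pics/s35c.png")
```

```text
t=35.48 shift [ -2.4  -1.3 -87.8] turn [0.1 0.1 0.1] pos [ 448.9 -351.9  104.8] F [ 0.4 -0.4  0.7] open 0.551
```

View pics/s35c.png

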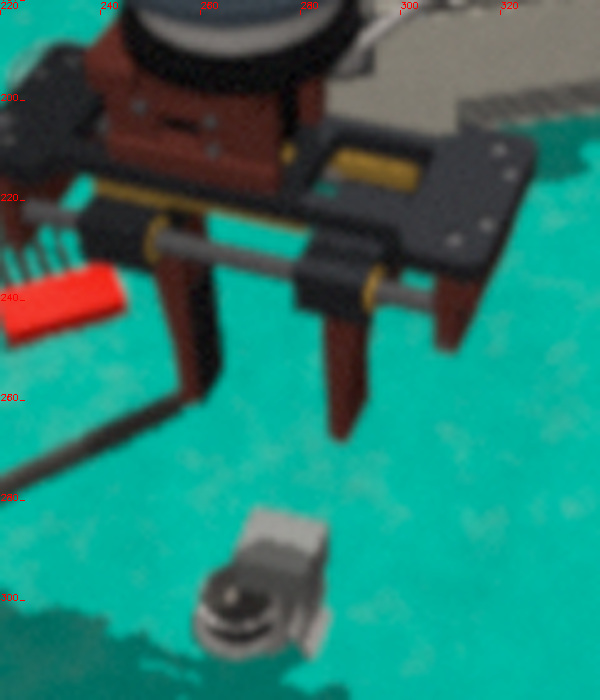

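Request:
arm_command --motion '[[0.55, [-2, -1, -30], [0, 0, 0]], [0.55, [-0.5, 0, -25], [0, 0, 0]], [0.55, [0, 0, -18], [0, 0, 0]], [0.55, [0, 0, -10], [0, 0, 0]], [0.55, [0, 0, 0], [0, 0, 0]], [0.55, [0, 0, 0], [0, 0, 0]], [0.55, [0, 0, 0], [0, 0, 0]]]'

```text
time: 36.12
tool_pos: [0.4468, -0.3538, 0.0225]
tool_rot: [0.002, 0.844, 0.537, 0.001]
force: [-0.1, 0.4, -0.3]
opening: 0.546
```

Run:
```python
from g import *
delta([.4465,-.3532,.017],Rdown(-25))
s=grab("side","s36")["frame"][:,:,::-1]
crop(s,220,200,320,320,6,"pics/s36c.png")
```

```text
t=36.12 shift [-0.3  0.6 -5.5] turn [0.2 0.2 0.1] pos [ 446.8 -353.8   22.5] F [-0.1  0.4 -0.3] open 0.546
```

View pics/s36c.png

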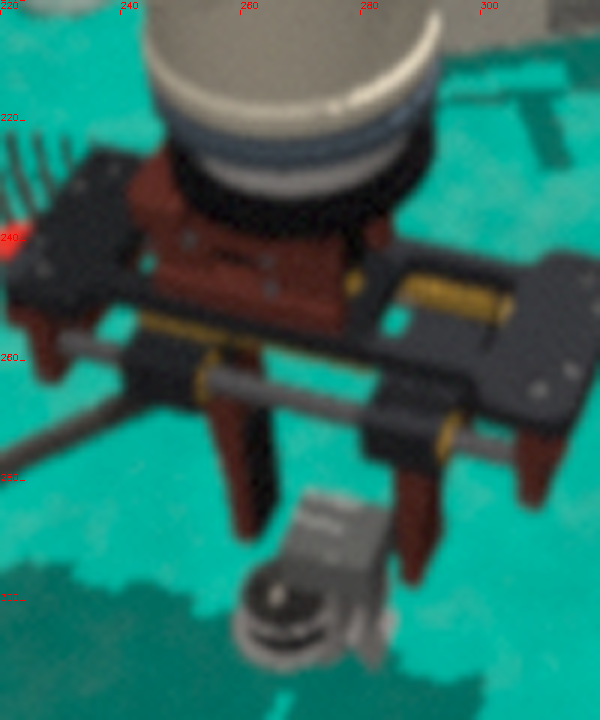

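Request:
arm_command --motion '[[0.55, [0, 0, -4.5], [0, 0, 0]], [0.55, [0, 0, 0], [0, 0, 0]], [0, [0, 0, 0], [0, 0, 0]], [0, [0, 0, 0], [0, 0, 0]], [0, [0, 0, 0], [0, 0, 0]], [0, [0, 0, 0], [0, 0, 0]], [0, [0, 0, 0], [0, 0, 0]]]' --grip_force 40

```text
time: 36.75
tool_pos: [0.4456, -0.353, 0.0163]
tool_rot: [0.001, 0.844, 0.536, 0.0]
force: [0.2, -0.2, 0.8]
opening: 0.361
```

Request:
arm_command --motion '[[0, [0, 0, 10], [0, 0, 0]], [0, [0, 0, 30], [0, 0, 0]], [0, [0, 0, 40], [0, 0, 0]], [0, [0, 0, 40], [0, 0, 0]], [0, [0, 0, 40], [0, 0, 0]], [0, [0, 0, 40], [0, 0, 0]], [0, [0, 0, 40], [0, 0, 0]]]'

```text
time: 37.33
tool_pos: [0.4449, -0.3524, 0.2588]
tool_rot: [0.001, 0.844, 0.536, 0.0]
force: [0.2, -1.2, -1.8]
opening: 0.363
```

Run:
```python
from g import *
delta(rail_tcp(-60,.24,ref=.017),Rdown(YAW))
s=grab("side","s37")["frame"][:,:,::-1]
crop(s,220,60,380,220,5,"pics/s37c.png")
```

```text
t=37.33 shift [100.6 365.   -1.8] turn [ 0.1  0.1 31.6] pos [ 444.9 -352.4  258.8] F [ 0.2 -1.2 -1.8] open 0.363
```

View pics/s37c.png

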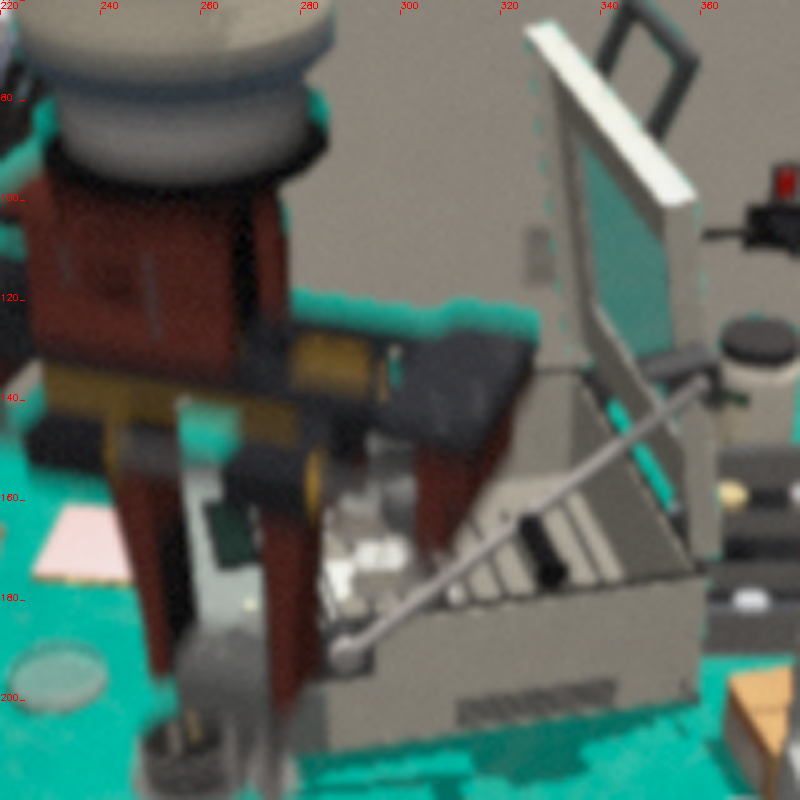

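Request:
arm_command --motion '[[0, [9.2, 36.5, 0], [0, 0, 3.2]], [0, [9.2, 36.5, 0], [0, 0, 3.2]], [0, [9.2, 36.5, 0], [0, 0, 3.2]], [0, [9.2, 36.5, 0], [0, 0, 3.2]], [0, [9.2, 36.5, 0], [0, 0, 3.2]], [0, [9.2, 36.5, 0], [0, 0, 3.2]], [0, [9.2, 36.5, 0], [0, 0, 3.2]], [0, [9.2, 36.5, 0], [0, 0, 3.2]]]'

```text
time: 38.05
tool_pos: [0.5188, -0.059, 0.2565]
tool_rot: [0.001, 0.703, 0.711, 0.0]
force: [0.9, -0.6, -1.0]
opening: 0.361
```

Request:
arm_command --motion '[[0, [9.2, 36.5, 0], [0, 0, 3]], [0, [9.2, 36.5, 0], [0, 0, 3]], [0, [0, 0, -30], [0, 0, 0]], [0, [0, 0, -35], [0, 0, 0]], [0, [0, 0, -35], [0, 0, 0]], [0, [0, 0, -35], [0, 0, 0]], [0, [0, 0, 0], [0, 0, 0]], [0, [0, 0, 0], [0, 0, 0]]]'

```text
time: 38.72
tool_pos: [0.536, 0.0121, 0.1203]
tool_rot: [-0.001, 0.666, 0.746, -0.001]
force: [-0.1, -0.2, -0.9]
opening: 0.362
```

Run:
```python
from g import *
delta(rail_tcp(-60,.068,ref=.0163),Rdown(YAW))
s=grab("side","s38")["frame"][:,:,::-1]
crop(s,240,60,370,200,5,"pics/s38c.png")
```

```text
t=38.72 shift [  9.5   0.5 -36. ] turn [ 0.  -0.1 -0. ] pos [536.   12.1 120.3] F [-0.1 -0.2 -0.9] open 0.362
```

View pics/s38c.png

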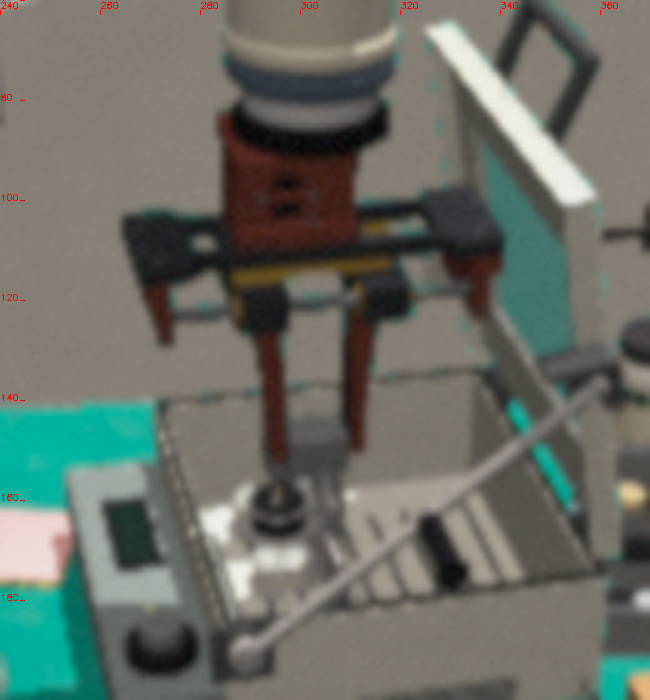

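Request:
arm_command --motion '[[0, [4, 0.3, -12], [0, 0, 0]], [0, [5, 0.2, -8], [0, 0, 0]], [0, [0, 0, 0], [0, 0, 0]], [0, [0, 0, 0], [0, 0, 0]], [0, [0, 0, 0], [0, 0, 0]]]'

```text
time: 39.18
tool_pos: [0.5469, 0.0125, 0.1017]
tool_rot: [0.001, 0.666, 0.746, 0.001]
force: [-0.2, -0.6, -1.2]
opening: 0.357
```

Run:
```python
from g import *
delta(rail_tcp(-60,.068,ref=.0163),Rdown(YAW))
```

```text
t=39.18 shift [ -1.4   0.1 -17.4] turn [ 0.   0.1 -0. ] pos [546.9  12.5 101.7] F [-0.2 -0.6 -1.2] open 0.357
```

Request:
arm_command --motion '[[0, [-1.4, 0, -8], [0, 0.1, 0]], [0, [0, 0, -8], [0, 0, 0]], [0, [0, 0, -3], [0, 0, 0]], [0, [0, 0, 0], [0, 0, 0]], [0, [0, 0, 0], [0, 0, 0]]]'

```text
time: 39.6
tool_pos: [0.5448, 0.0126, 0.0817]
tool_rot: [-0.0, 0.666, 0.746, -0.0]
force: [0.5, 0.3, -1.3]
opening: 0.359
```

Run:
```python
from g import *
delta(rail_tcp(-60,.027,ref=.0163),Rdown(YAW))
```

```text
t=39.60 shift [  0.8  -0.  -38.4] turn [ 0.  -0.1 -0. ] pos [544.8  12.6  81.7] F [ 0.5  0.3 -1.3] open 0.359
```

Request:
arm_command --motion '[[0, [0.5, 0, -4], [0, 0, 0]], [0, [0, 0, -4], [0, 0, 0]], [0, [0, 0, -4], [0, 0, 0]], [0, [0, 0, -4], [0, 0, 0]], [0, [0, 0, 0], [0, 0, 0]]]'

```text
time: 40.02
tool_pos: [0.547, 0.0126, 0.0662]
tool_rot: [0.001, 0.666, 0.746, 0.001]
force: [3.5, -0.2, -0.1]
opening: 0.363
```

Request:
arm_command --motion '[[0, [0, 0, -4], [0, 0, 0]], [0, [0, 0, -4], [0, 0, 0]], [0, [0, 0, -4], [0, 0, 0]], [0, [0, 0, -4], [0, 0, 0]], [0, [0, 0, 0], [0, 0, 0]]]'

```text
time: 40.43
tool_pos: [0.5457, 0.0126, 0.0494]
tool_rot: [0.0, 0.666, 0.746, -0.0]
force: [5.0, 0.3, -3.0]
opening: 0.359
```

Request:
arm_command --motion '[[0, [0, 0, -3], [0, 0, 0]], [0, [0, 0, -3], [0, 0, 0]], [0, [0, 0, -2], [0, 0, 0]], [0, [0, 0, 0], [0, 0, 0]], [0, [0, 0, 0], [0, 0, 0]]]'

```text
time: 40.85
tool_pos: [0.546, 0.0128, 0.0429]
tool_rot: [0.0, 0.666, 0.746, 0.0]
force: [1.9, 1.3, 6.9]
opening: 0.362
```

Request:
arm_command --motion '[[0, [0, 0, -3], [0, 0, 0]], [0, [0, 0, 0], [0, 0, 0]], [0, [0, 0, 0], [0, 0, 0]]]'

```text
time: 41.1
tool_pos: [0.5455, 0.013, 0.0416]
tool_rot: [-0.0, 0.666, 0.746, -0.0]
force: [-5.0, 2.3, 30.0]
opening: 0.362
```

Request:
arm_command --motion '[[0, [0, 0, 3], [0, 0, 0]], [0.55, [0, 0, 0], [0, 0, 0]], [0.55, [0, 0, 0], [0, 0, 0]], [0.55, [0, 0, 0], [0, 0, 0]], [0.55, [0, 0, 20], [0, 0, 0]], [0.55, [0, 0, 35], [0, 0, 0]], [0.55, [-4, 0, 40], [0, 0, 0]], [0.55, [-4, 0, 40], [0, 0, 0]]]'

```text
time: 41.77
tool_pos: [0.5357, 0.0125, 0.1771]
tool_rot: [-0.002, 0.666, 0.746, -0.002]
force: [1.5, 1.0, -0.5]
opening: 0.549
```

Run:
```python
from g import *
s=grab("side","s39")["frame"][:,:,::-1];t=grab("top","t39")["frame"][:,:,::-1]
crop(s,240,90,370,200,6,"pics/s39c.png")
print(r.sense()["tool_pos"])
```

```text
[0.54033252 0.0125284  0.18241693]
```

View pics/s39c.png

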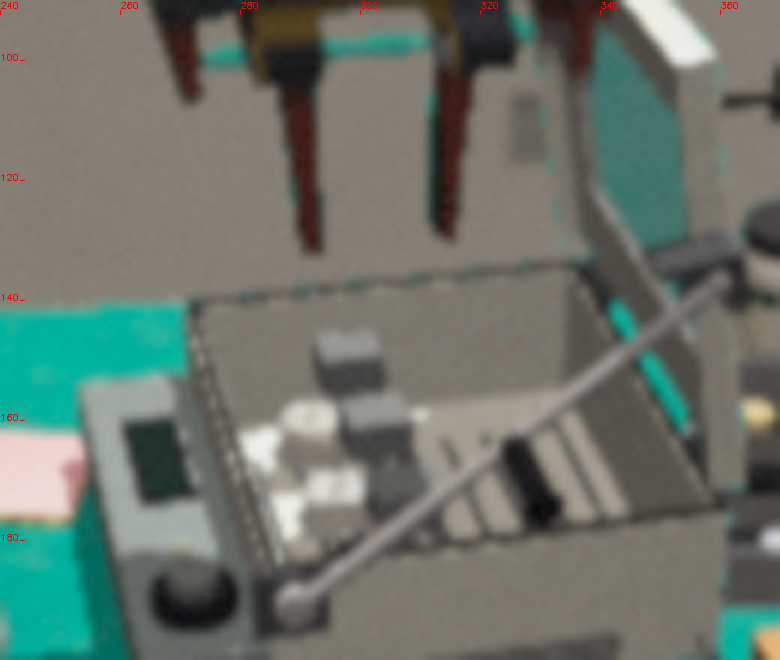

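View pics/t39.png

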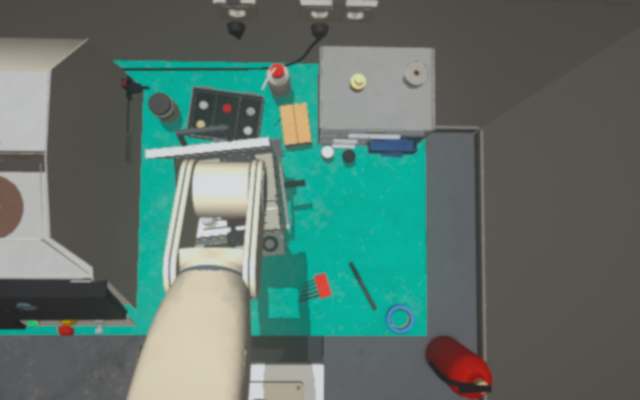

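Request:
arm_command --motion '[[0.37, [-20, 10, 40], [0, 0, 0]], [0.37, [-10, 10, 40], [0, 0, 0]], [0.37, [0, 10, 40], [0, 0, 0]], [0.37, [0, 10, 40], [0, 0, 0]], [0.37, [10, 10, 40], [0, 0, 0]], [0.37, [30, 10, 0], [0, 0, 0]], [0.37, [38, 6, 0], [0, 0, 0]], [0.37, [38, 6, 0], [0, 0, 0]]]'

```text
time: 42.53
tool_pos: [0.6262, 0.0838, 0.3718]
tool_rot: [0.0, 0.666, 0.746, -0.0]
force: [0.6, -0.5, -0.5]
opening: 0.369
```

Run:
```python
from g import *
delta([.665,.086,.365],Rdown(YAW))
t=grab("top","t40")["frame"][:,:,::-1]
crop(t,160,120,300,270,5,"pics/t40c.png")
```

```text
t=42.53 shift [38.8  2.2 -6.8] turn [ 0. -0. -0.] pos [626.2  83.8 371.8] F [ 0.6 -0.5 -0.5] open 0.369
```

View pics/t40c.png

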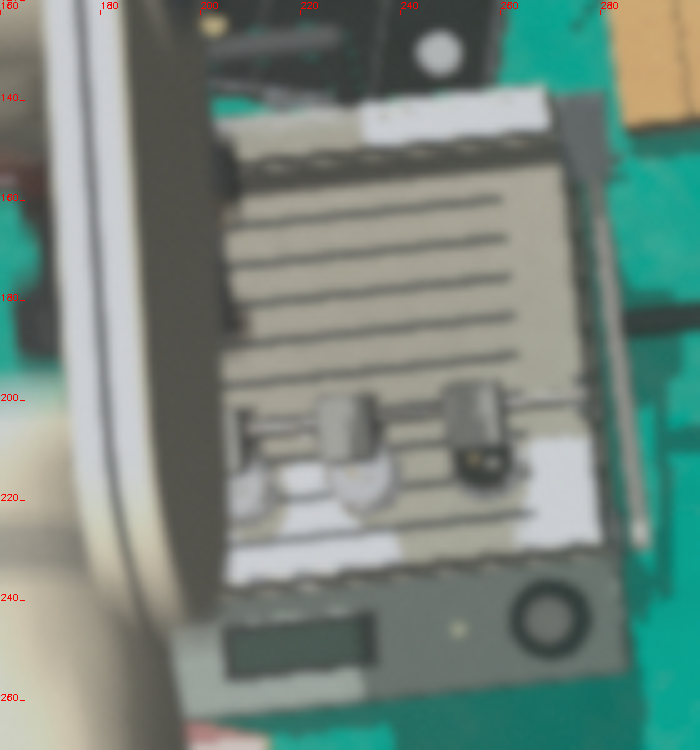

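Request:
arm_command --motion '[[0.37, [20, 1.2, 0], [0, 0, 0]], [0.37, [18.5, 1, -3], [0, 0, 0]], [0.37, [0, 0, -25], [0, 0, 0]], [0.37, [0, 0, 0], [0, 0, 0]], [0.37, [0, 0, 0], [0, 0, 0]]]'

```text
time: 43.0
tool_pos: [0.6623, 0.0852, 0.3409]
tool_rot: [-0.002, 0.666, 0.746, -0.003]
force: [0.3, 0.1, -0.2]
opening: 0.369
```

Run:
```python
from g import *
delta([.666,.0855,.295],Rdown(YAW))
s=grab("side","s41")["frame"][:,:,::-1]
crop(s,300,0,400,160,5,"pics/s41c.png")
```

```text
t=43.00 shift [  3.7   0.3 -45.9] turn [ 0.1 -0.4 -0. ] pos [662.3  85.2 340.9] F [ 0.3  0.1 -0.2] open 0.369
```

View pics/s41c.png

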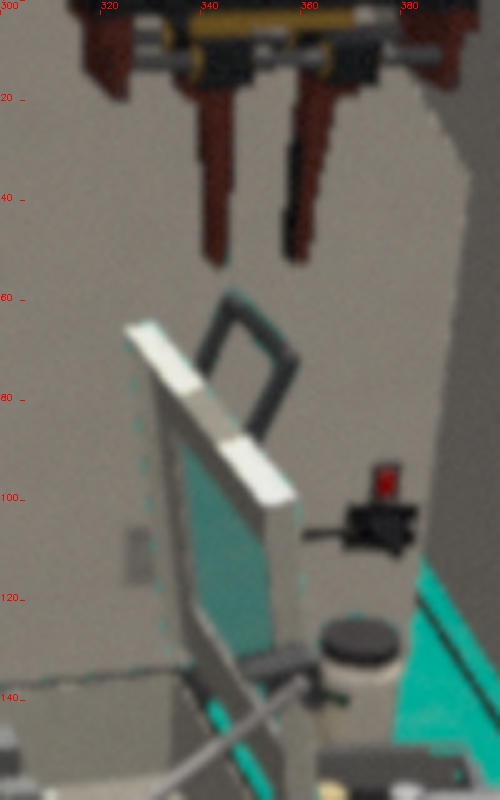

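Request:
arm_command --motion '[[0.37, [2, 0.3, -20], [0, -0.2, 0]], [0.37, [1.5, 0, -15], [0, 0, 0]], [0.37, [0, 0, -8], [0, 0, 0]], [0.37, [0, 0, 0], [0, 0, 0]], [0, [0, 0, 0], [0, 0, 0]], [0, [0, 0, 0], [0, 0, 0]], [0, [0, 0, 0], [0, 0, 0]], [0, [0, 0, 0], [0, 0, 0]]]' --grip_force 30

```text
time: 43.72
tool_pos: [0.6681, 0.0859, 0.3025]
tool_rot: [0.002, 0.666, 0.746, 0.002]
force: [1.2, -0.3, 2.8]
opening: 0.127
```

Request:
arm_command --motion '[[0, [6, 0.7, -0.1], [0, 0, 0]], [0, [6, 0.7, -0.1], [0, 0, 0]], [0, [6, 0.7, -0.2], [0, 0, 0]], [0, [6, 0.7, -0.3], [0, 0, 0]], [0, [6, 0.7, -0.5], [0, 0, 0]], [0, [6, 0.7, -0.5], [0, 0, 0]], [0, [0, 0, 0], [0, 0, 0]]]'

```text
time: 44.3
tool_pos: [0.6994, 0.0896, 0.3001]
tool_rot: [-0.002, 0.666, 0.746, -0.003]
force: [-22.3, -2.5, 17.6]
opening: 0.126
```

Run:
```python
from g import *
delta([.699,.0912,.2897],Rdown(YAW))
```

```text
t=44.30 shift [ -0.4   1.6 -10.4] turn [ 0.1 -0.4 -0. ] pos [699.4  89.6 300.1] F [-22.3  -2.5  17.6] open 0.126
```

Request:
arm_command --motion '[[0, [-3, -0.3, 0], [0, 0, 0]], [0, [0, 0, 0], [0, 0, 0]], [0.37, [0, 0, 0], [0, 0, 0]], [0.37, [0, 0, 0], [0, 0, 0]], [0.37, [0, 0, 0], [0, 0, 0]], [0.37, [0, 0, 30], [0, 0, 0]], [0.37, [0, 0, 35], [0, 0, 0]], [0.37, [-30, 0, 0], [0, 0, 0]]]'

```text
time: 44.97
tool_pos: [0.6768, 0.09, 0.3706]
tool_rot: [0.006, 0.666, 0.746, 0.006]
force: [-0.4, 0.2, 2.2]
opening: 0.365
```

Run:
```python
from g import *
p,M=knob2(.96); print(p)
delta([.557,-.122,.205],M)
s=grab("side","s42")["frame"][:,:,::-1]
crop(s,270,40,400,200,4.5,"pics/s42c.png")
```

```text
[ 0.60143922 -0.07363315  0.11970541]
t=44.97 shift [-119.8 -212.  -165.6] turn [ 22.7 -26.4   5.4] pos [676.8  90.  370.6] F [-0.4  0.2  2.2] open 0.365
```

View pics/s42c.png

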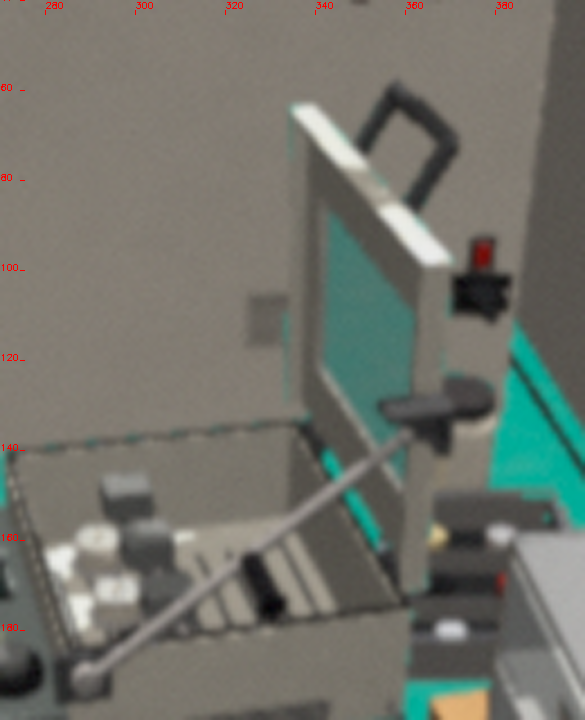

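Request:
arm_command --motion '[[0.4, [-22, -35.3, 0], [0, 0, 1]], [0.4, [-22, -35.3, 0], [0, 0, 1]], [0.4, [-22, -35.3, 0], [0, 0, 1]], [0.4, [-18, -35.3, 0], [4.5, -5.3, 0.5]], [0.4, [-18, -35.3, 0], [4.5, -5.3, 0.5]], [0.4, [-18, -35.3, -20], [4.5, -5.3, 0.5]], [0.4, [0, 0, -40], [4.5, -5.3, 0.5]], [0.4, [0, 0, -40], [4.7, -5.2, 0.4]]]'

```text
time: 45.68
tool_pos: [0.5538, -0.1164, 0.2789]
tool_rot: [0.045, 0.606, 0.745, 0.275]
force: [0.4, 0.7, -1.2]
opening: 0.4
```

Run:
```python
from g import *
p,M=knob2(.96)
delta([.557,-.122,.205],M);
```

```text
t=45.68 shift [  3.2  -5.6 -73.9] turn [ 2.5 -2.   0.2] pos [ 553.8 -116.4  278.9] F [ 0.4  0.7 -1.2] open 0.4
```

Request:
arm_command --motion '[[0.4, [1, -3, -25], [1.2, -1, 0]], [0.4, [2, -2.6, -25], [1.2, -1, 0]], [0.4, [0, 0, -23], [0, 0, 0]], [0.4, [0, 0, 0], [0, 0, 0]], [0.4, [0, 0, 0], [0, 0, 0]]]'

```text
time: 46.1
tool_pos: [0.5567, -0.1189, 0.2045]
tool_rot: [0.04, 0.601, 0.74, 0.299]
force: [0.8, -0.8, 0.1]
opening: 0.406
```

Run:
```python
from g import *
p,M=knob2(.96)
# gripped position earlier at rod up: (.6004,-.0759,.1246)
delta([.6004,-.0759,.1246],M)
s=grab("side","s43")["frame"][:,:,::-1]
crop(s,250,60,400,200,5,"pics/s43c.png")
```

```text
t=46.10 shift [ 43.7  43.  -79.9] turn [-0.1 -0.6 -0.1] pos [ 556.7 -118.9  204.5] F [ 0.8 -0.8  0.1] open 0.406
```

View pics/s43c.png

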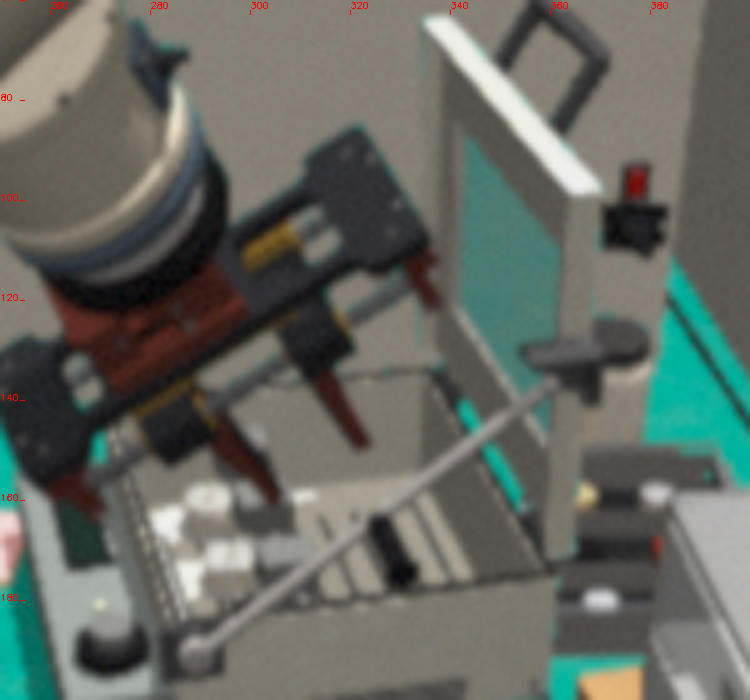

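Request:
arm_command --motion '[[0.4, [12, 14, -24], [0, -0.3, 0]], [0.4, [12, 14, -24], [0, -0.3, 0]], [0.4, [9.8, 7.5, -16], [0, 0, 0]], [0.4, [9.8, 7.5, -16], [0, 0, 0]], [0.4, [0, 0, 0], [0, 0, 0]]]'

```text
time: 46.57
tool_pos: [0.6021, -0.0745, 0.1252]
tool_rot: [0.045, 0.598, 0.741, 0.302]
force: [-0.0, -0.1, 0.6]
opening: 0.4
```

Request:
arm_command --motion '[[0, [0, 0, 0], [0, 0, 0]], [0, [0, 0, 0], [0, 0, 0]], [0, [0, 0, 0], [0, 0, 0]], [0, [0, 0, 0], [0, 0, 0]], [0, [0, 0, 0], [0, 0, 0]]]' --grip_force 10

```text
time: 46.98
tool_pos: [0.6001, -0.0768, 0.126]
tool_rot: [0.046, 0.599, 0.74, 0.302]
force: [-4.2, -2.8, -3.2]
opening: 0.144
```

Run:
```python
from g import *
p,M=knob2(.96)
delta([.6004,-.0759,.1246],M)
s=grab("side","s44")["frame"][:,:,::-1]
crop(s,250,60,400,200,5,"pics/s44c.png")
```

```text
t=46.98 shift [ 0.3  0.9 -1.4] turn [ 0.1  0.1 -0.1] pos [600.1 -76.8 126. ] F [-4.2 -2.8 -3.2] open 0.144
```

View pics/s44c.png

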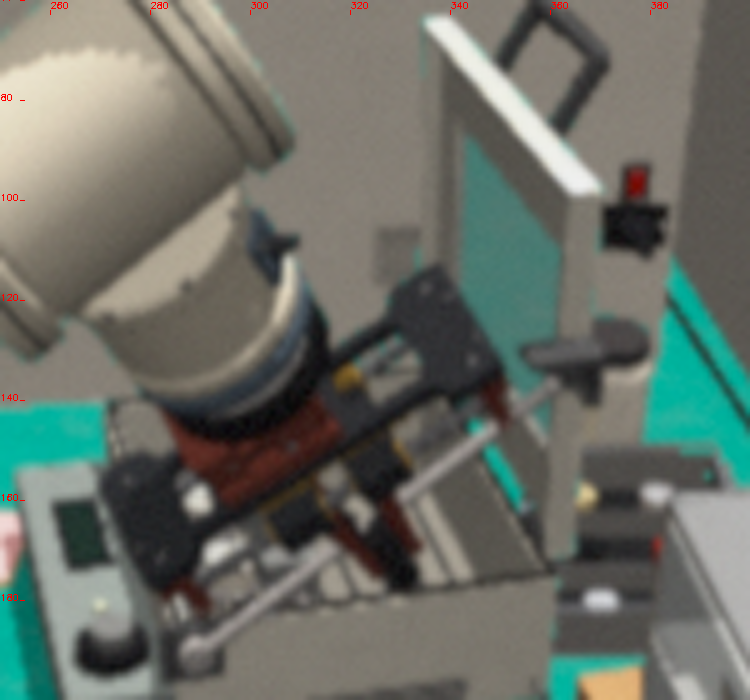

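Request:
arm_command --motion '[[0, [2.4, 0.3, -3.2], [0, 0, 0]], [0, [2.5, 0.3, -3.2], [0, 0, 0]], [0, [6.2, 0.7, -9.7], [0, 0, 0]], [0, [5.3, 0.6, -10.2], [0, 0, 0]], [0, [4.2, 0.5, -10.7], [0, 0, 0]], [0, [3.1, 0.4, -11.1], [0, 0, 0]], [0, [2, 0.2, -11.3], [0, 0, 0]], [0, [0.9, 0.1, -11.5], [0, 0, 0]]]' --grip_force 15

```text
time: 47.7
tool_pos: [0.6217, -0.0734, 0.0513]
tool_rot: [0.043, 0.6, 0.741, 0.299]
force: [-30.3, -14.7, 3.5]
opening: 0.095
```

Request:
arm_command --motion '[[0, [-0.3, 0, -11.5], [0, 0, 0]], [0, [-1.4, -0.2, -11.4], [0, 0, 0]], [0, [-2, -0.2, -9], [0, 0, 0]], [0, [0, 0, 0], [0, 0, 0]], [0, [0, 0, 0], [0, 0, 0]]]'

```text
time: 48.12
tool_pos: [0.6207, -0.0729, 0.0226]
tool_rot: [0.044, 0.599, 0.74, 0.302]
force: [-14.9, -2.6, 4.9]
opening: 0.153
```

Run:
```python
from g import *
p,M=knob2(0)
delta([.6225,-.0733,.0191],M)
s=grab("side","s45")["frame"][:,:,::-1]
crop(s,250,60,400,240,4,"pics/s45c.png")
```

```text
t=48.12 shift [ 1.8 -0.4 -3.5] turn [-0.1 -0.  -0.2] pos [620.7 -72.9  22.6] F [-14.9  -2.6   4.9] open 0.153
```

View pics/s45c.png

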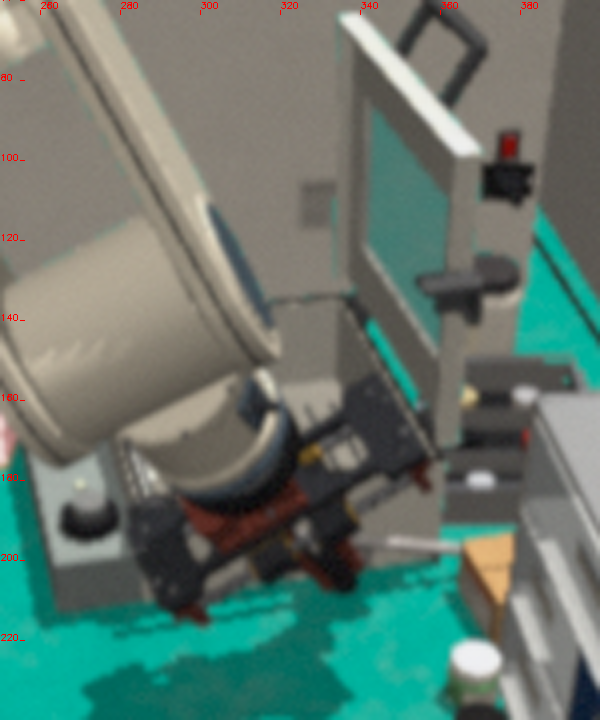

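Request:
arm_command --motion '[[0, [-0.8, 0, -2], [0, 0, 0]], [0, [-0.7, 0, -2], [0, 0, 0]], [0, [0, 0, -1], [0, 0, 0]], [0, [0, 0, 0], [0, 0, 0]], [0, [0, 0, 0], [0, 0, 0]]]'

```text
time: 48.58
tool_pos: [0.6223, -0.0735, 0.0195]
tool_rot: [0.046, 0.599, 0.74, 0.303]
force: [-8.3, -2.2, 10.3]
opening: 0.153
```

Run:
```python
from g import *
p,M=knob2(0)
delta([.6225,-.0733,.0191],M)
```

```text
t=48.58 shift [ 0.2  0.2 -0.4] turn [-0.   0.2 -0.1] pos [622.3 -73.5  19.5] F [-8.3 -2.2 10.3] open 0.153
```

Request:
arm_command --motion '[[0, [0, 0, -1], [0, 0, 0]], [0.4, [0, 0, 1], [0, 0, 0]], [0.4, [0, 0, 0], [0, 0, 0]], [0.4, [0, 0, 0], [0, 0, 0]], [0.4, [-8.6, -7.8, 16.2], [0, 0, 0]], [0.4, [-8.6, -7.8, 16.2], [0, 0, 0]], [0.4, [-15, -13, 30], [0, 0, 0]], [0.4, [-15, -13, 30], [0, 0, 0]]]'

```text
time: 49.25
tool_pos: [0.5741, -0.1149, 0.1104]
tool_rot: [0.044, 0.599, 0.74, 0.302]
force: [0.2, -0.7, 0.6]
opening: 0.402
```

Run:
```python
from g import *
s=grab("side","s46")["frame"][:,:,::-1]
crop(s,250,60,400,240,4,"pics/s46c.png")
delta([.664,.08,.4],Rdown(YAW))
```

```text
t=49.30 shift [ 89.1 197.9 284.2] turn [-22.6  27.6  -5.4] pos [ 574.9 -117.9  115.8] F [ 0.6 -1.2  3. ] open 0.401
```

View pics/s46c.png

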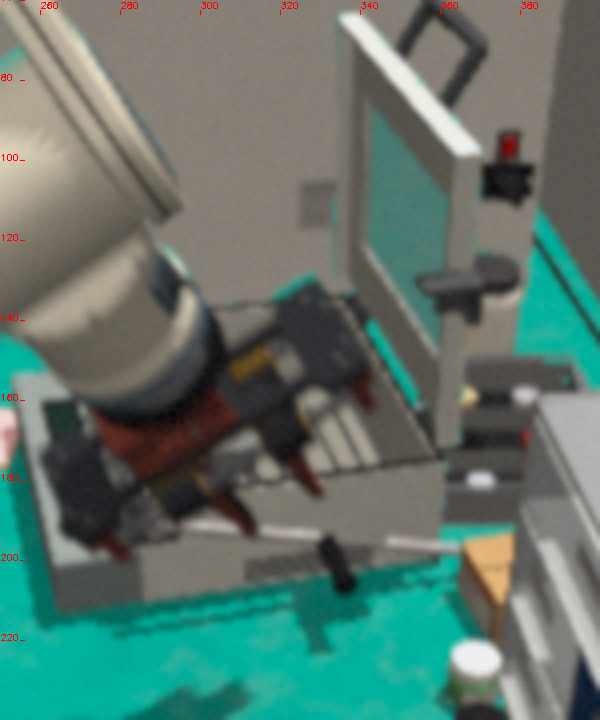

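Request:
arm_command --motion '[[0.37, [0, 0, 40], [-4.5, 5.5, -1]], [0.37, [0, 0, 40], [-4.5, 5.5, -1]], [0.37, [0, 0, 40], [-4.5, 5.5, -1]], [0.37, [0, 0, 40], [-4.5, 5.5, -1]], [0.37, [0, 0, 40], [-4.5, 5.5, -1]], [0.37, [5, 20, 40], [0, 0, 0]], [0.37, [10, 30, 20], [0, 0, 0]], [0.37, [12, 35, 0], [0, 0, 0]]]'

```text
time: 49.97
tool_pos: [0.6057, -0.0231, 0.3033]
tool_rot: [0.004, 0.642, 0.758, 0.117]
force: [1.1, -0.4, -0.5]
opening: 0.374
```

Run:
```python
from g import *
delta([.696,.09,.365],Rdown(YAW))
```

```text
t=49.97 shift [ 90.3 113.1  61.7] turn [-9.7  9.3 -2.9] pos [605.7 -23.1 303.3] F [ 1.1 -0.4 -0.5] open 0.374
```

Request:
arm_command --motion '[[0.37, [0, 0, 35], [-4.8, 4.6, -1.4]], [0.37, [0, 5, 28], [-4.9, 4.7, -1.5]], [0.37, [22, 27, 3], [0, 0, 0]], [0.37, [22, 27, 0], [0, 0, 0]], [0.37, [23, 27, 0], [0, 0, 0]], [0.37, [23, 27, 0], [0, 0, 0]], [0.37, [0, 0, 0], [0, 0, 0]], [0.37, [0, 0, 0], [0, 0, 0]]]'

```text
time: 50.63
tool_pos: [0.6926, 0.0913, 0.3614]
tool_rot: [-0.005, 0.665, 0.747, -0.004]
force: [0.0, -0.1, -0.2]
opening: 0.37
```

Run:
```python
from g import *
delta([.697,.09,.297],Rdown(YAW))
s=grab("side","s47")["frame"][:,:,::-1]
crop(s,320,0,420,140,5,"pics/s47c.png")
```

```text
t=50.63 shift [  4.4  -1.3 -64.4] turn [-0.1 -0.7 -0.1] pos [692.6  91.3 361.4] F [ 0.  -0.1 -0.2] open 0.37
```

View pics/s47c.png

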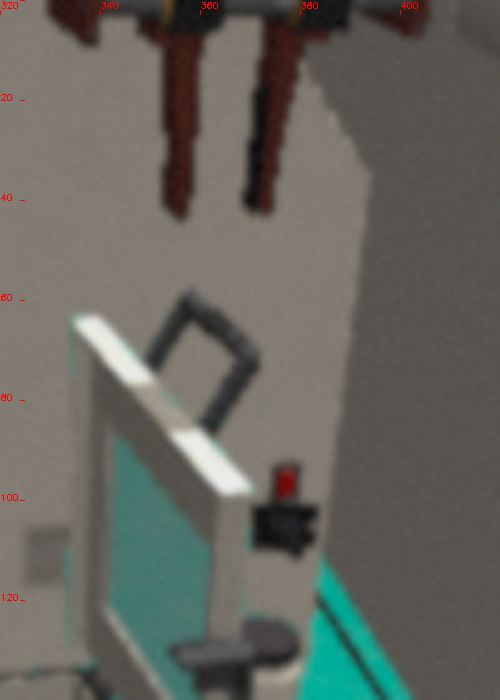

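Request:
arm_command --motion '[[0.37, [2.5, -0.6, -25], [0, -0.4, 0]], [0.37, [2, -0.6, -22], [0, -0.3, 0]], [0.37, [0, 0, -16], [0, 0, 0]], [0.37, [0, 0, 0], [0, 0, 0]], [0, [0, 0, 0], [0, 0, 0]], [0, [0, 0, 0], [0, 0, 0]], [0, [0, 0, 0], [0, 0, 0]], [0, [0, 0, 0], [0, 0, 0]]]' --grip_force 30

```text
time: 51.35
tool_pos: [0.6976, 0.0882, 0.3018]
tool_rot: [0.001, 0.666, 0.746, 0.002]
force: [0.3, -0.9, 3.2]
opening: 0.126
```

Request:
arm_command --motion '[[0, [-8, -0.9, 0.7], [0, 0, 0]], [0, [-16.7, -1.9, 1], [0, 0, 0]], [0, [-16.8, -1.9, -0.1], [0, 0, 0]], [0, [-16.7, -1.9, -1.5], [0, 0, 0]], [0, [-16.6, -1.9, -2.7], [0, 0, 0]], [0, [-16.4, -1.8, -3.9], [0, 0, 0]], [0, [-16, -1.8, -5], [0, 0, 0]]]'

```text
time: 51.93
tool_pos: [0.589, 0.0763, 0.2894]
tool_rot: [0.001, 0.666, 0.746, 0.002]
force: [1.4, -0.5, -0.2]
opening: 0.127
```

Request:
arm_command --motion '[[0, [-15.6, -1.7, -6.1], [0, 0, 0]], [0, [-15.2, -1.7, -7.2], [0, 0, 0]], [0, [-14.6, -1.7, -8.3], [0, 0, 0]], [0, [-14, -1.6, -9.3], [0, 0, 0]], [0, [-13.3, -1.5, -10.2], [0, 0, 0]], [0, [-12.6, -1.4, -11.2], [0, 0, 0]]]'

```text
time: 52.43
tool_pos: [0.5033, 0.0668, 0.2362]
tool_rot: [0.0, 0.666, 0.746, 0.002]
force: [2.5, 1.0, -5.0]
opening: 0.123
```

Run:
```python
from g import *
s=r.sense(); p=s["tool_pos"]; print(p,s["force"],s["opening"])
# current bar est: tcp z + (.336-.3018)
off=.336-.3018
for a in np.arange(0,1.55,.01):
    q=D(P,hood_h(a))
    if abs(q[0]-p[0])<.0012: print(a,q[:2]-p[:2],q[2]-off-p[2])
```

```text
[0.50334381 0.06684219 0.23623888] [ 2.49714316  0.99178371 -4.95933158] 0.12265563287602553
0.65 [-0.00042421  0.00129698] -0.0016165859351481848
```

Request:
arm_command --motion '[[0, [-11.6, -1.3, -12.3], [0, 0, 0]], [0, [-10.7, -1.2, -13], [0, 0, 0]], [0, [-9.8, -1.1, -13.7], [0, 0, 0]], [0, [-8.8, -1, -14.4], [0, 0, 0]], [0, [-7.8, -0.9, -15], [0, 0, 0]], [0, [-6.7, -0.8, -15.5], [0, 0, 0]], [0, [-5.6, -0.6, -15.9], [0, 0, 0]]]'

```text
time: 53.02
tool_pos: [0.4423, 0.0601, 0.136]
tool_rot: [-0.0, 0.666, 0.746, 0.001]
force: [2.4, 1.4, -2.6]
opening: 0.124
```

Request:
arm_command --motion '[[0, [-2.3, -0.3, -8.2], [0, 0, 0]], [0, [-2.1, -0.2, -8.2], [0, 0, 0]], [0, [-1.7, -0.2, -8.2], [0, 0, 0]], [0, [-1.5, -0.2, -8.2], [0, 0, 0]], [0, [0, 0, 0], [0, 0, 0]]]'

```text
time: 53.43
tool_pos: [0.4344, 0.0591, 0.1021]
tool_rot: [-0.001, 0.666, 0.746, 0.0]
force: [-4.0, 3.8, -3.4]
opening: 0.125
```

Run:
```python
from g import *
s=r.sense(); p=s["tool_pos"]; print(p,s["force"],s["opening"], D(P,hood_h(0))-[0,0,.0342])
s=grab("side","s48")["frame"][:,:,::-1]
crop(s,240,60,400,220,5,"pics/s48c.png")
```

```text
[0.43435494 0.05905131 0.10212286] [-4.0446354   3.75556895 -3.37199203] 0.12469691293651573 [0.43435687 0.06035843 0.09776558]
```

View pics/s48c.png

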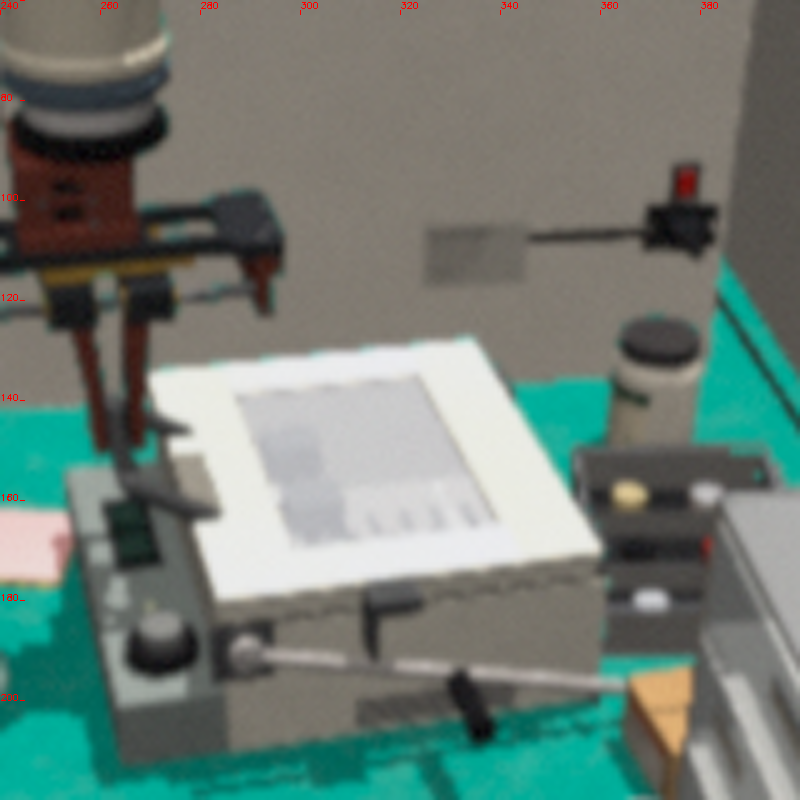

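Request:
arm_command --motion '[[0, [0, 0, -2], [0, 0, 0]], [0, [0, 0, -2], [0, 0, 0]], [0, [0, 0, -2], [0, 0, 0]], [0, [0, 0, 0], [0, 0, 0]], [0, [0, 0, 0], [0, 0, 0]]]'

```text
time: 53.9
tool_pos: [0.4342, 0.0587, 0.0992]
tool_rot: [-0.001, 0.666, 0.746, -0.0]
force: [-13.8, 0.2, 26.4]
opening: 0.125
```

Request:
arm_command --motion '[[0, [0, 0, 2], [0, 0, 0]], [0.4, [0, 0, 0], [0, 0, 0]], [0.4, [0, 0, 0], [0, 0, 0]], [0.4, [0, 0, 0], [0, 0, 0]], [0.4, [0, 0, 25], [0, 0, 0]], [0.4, [0, 0, 40], [0, 0, 0]], [0.4, [0, 0, 30], [0, 0, 0]], [0.2, [0, -20, 0], [0, 0, 0]]]'

```text
time: 54.57
tool_pos: [0.4405, 0.0404, 0.2003]
tool_rot: [0.004, 0.665, 0.746, 0.005]
force: [1.8, -0.3, 0.4]
opening: 0.36
```

Run:
```python
from g import *
for z in (.055,.06,.065,.07): print(z,ray("top",(269.3,243.4),z),ray("side",(271.5,185.0),z))
s=cv2.imread("pics/s48.png");crop(s,255,165,305,200,14,"pics/b.png")
s=cv2.imread("pics/t40.png");crop(s,250,225,300,260,14,"pics/b2.png")
s=grab("side","s49")["frame"][:,:,::-1];crop(s,240,60,400,220,5,"pics/s49c.png")
delta([.447,-.022,.1])
```

```text
0.055 [ 0.44973957 -0.02328021  0.055     ] [ 0.44883666 -0.00272719  0.055     ]
0.06 [ 0.44979796 -0.02364064  0.06      ] [ 0.44892559 -0.00969683  0.06      ]
0.065 [ 0.44985635 -0.02400107  0.065     ] [ 0.44901453 -0.01666648  0.065     ]
0.07 [ 0.44991474 -0.0243615   0.07      ] [ 0.44910347 -0.02363613  0.07      ]
t=54.62 shift [  8.1 -59.2 -97.9] turn [0. 0. 0.] pos [438.9  37.2 197.9] F [-1.1 -0.1 -0.2] open 0.317
```

View pics/b.png

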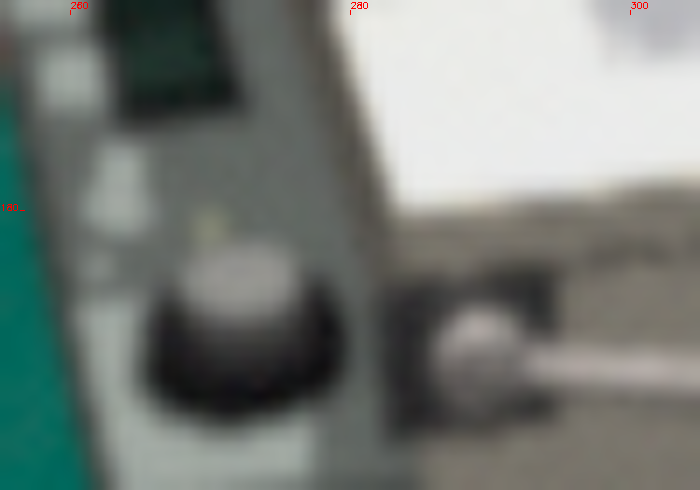

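View pics/b2.png

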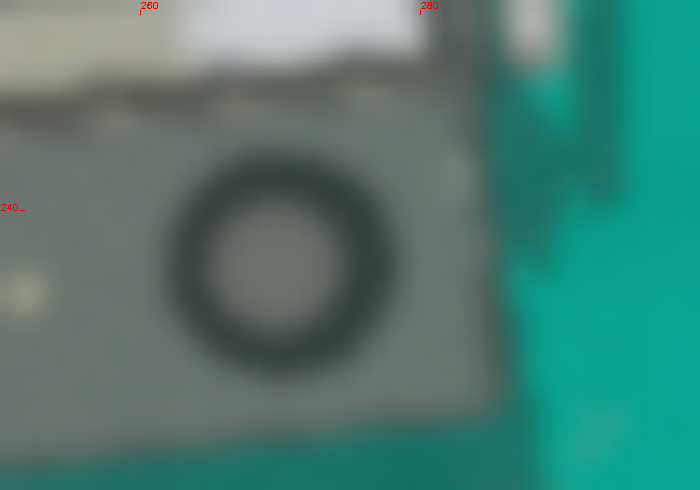

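View pics/s49c.png

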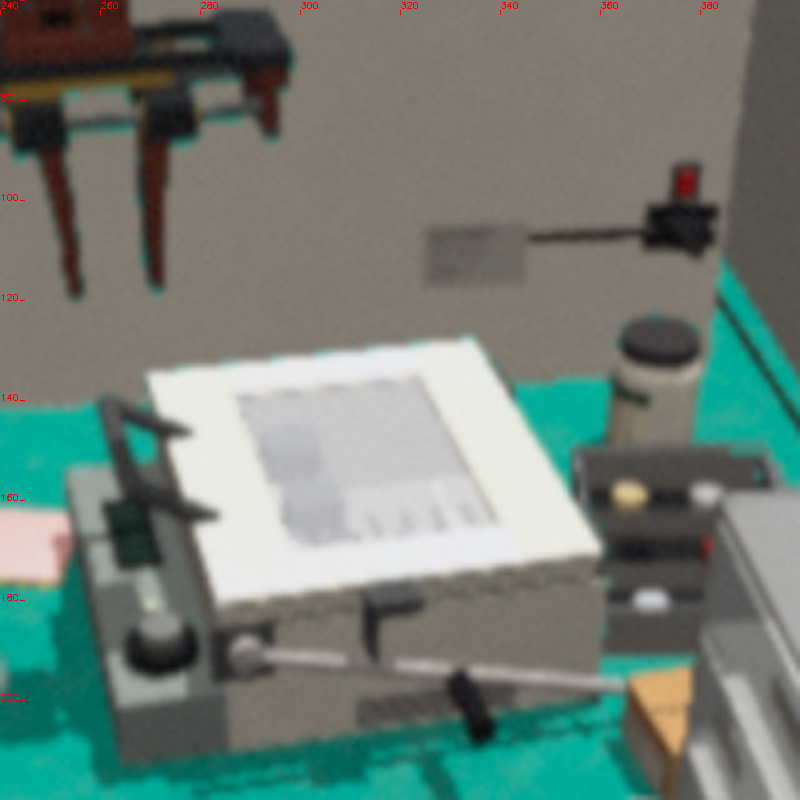

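Request:
arm_command --motion '[[0, [3, -20, 0], [0, 0, 0]], [0, [4, -20, 0], [0, 0, 0]], [0, [4, -21.5, 0], [0, 0, 0]], [0, [0, 0, -40], [0, 0, 0]], [0, [0, 0, -40], [0, 0, 0]], [0, [0, 0, -20], [0, 0, 0]], [0, [0, 0, 0], [0, 0, 0]], [0, [0, 0, 0], [0, 0, 0]]]'

```text
time: 55.28
tool_pos: [0.4461, -0.0226, 0.0937]
tool_rot: [-0.001, 0.666, 0.746, 0.0]
force: [0.4, 0.5, -0.0]
opening: 0.004
```

Run:
```python
from g import *
delta([.4499,-.0243,.04],Rdown(YAW))
s=grab("side","s50")["frame"][:,:,::-1];crop(s,230,80,350,220,5,"pics/s50c.png")
p=r.sense()["tool_pos"]; print(proj("side",p+[0,0,.029]))
```

```text
t=55.28 shift [  3.8  -1.7 -53.7] turn [-0.1 -0.1  0. ] pos [446.1 -22.6  93.7] F [ 0.4  0.5 -0. ] open 0.004
[[269.37777929 167.61858157]]
```

View pics/s50c.png

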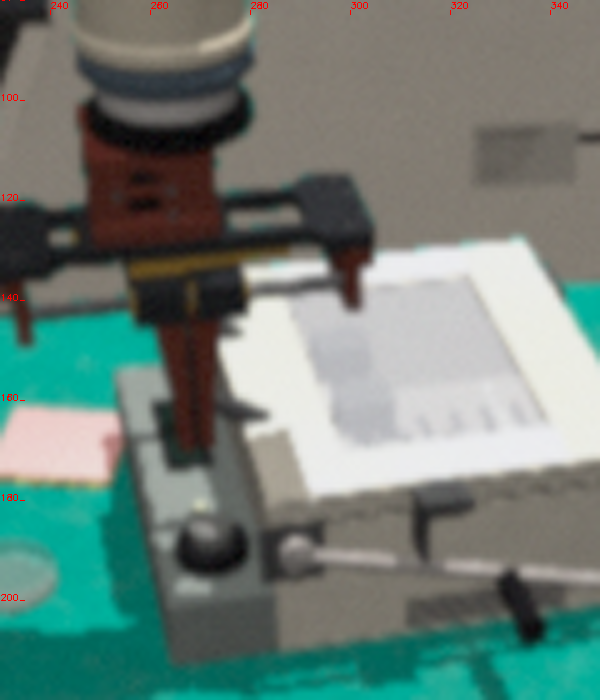

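Request:
arm_command --motion '[[0, [2, -0.8, -20], [0, 0, 0]], [0, [1.8, -0.8, -15], [0, 0, 0]], [0, [0, 0, -5], [0, 0, 0]], [0, [0, 0, 0], [0, 0, 0]], [0, [0, 0, 0], [0, 0, 0]]]'

```text
time: 55.75
tool_pos: [0.4513, -0.0241, 0.0556]
tool_rot: [0.001, 0.666, 0.746, 0.001]
force: [0.1, 0.3, 0.5]
opening: 0.005
```

Run:
```python
from g import *
delta([.4499,-.0243,.04],Rdown(YAW))
s=grab("side","s51")["frame"][:,:,::-1];crop(s,240,120,310,220,7,"pics/s51c.png")
```

```text
t=55.75 shift [ -1.4  -0.2 -15.6] turn [-0.1  0.2  0. ] pos [451.3 -24.1  55.6] F [0.1 0.3 0.5] open 0.005
```

View pics/s51c.png

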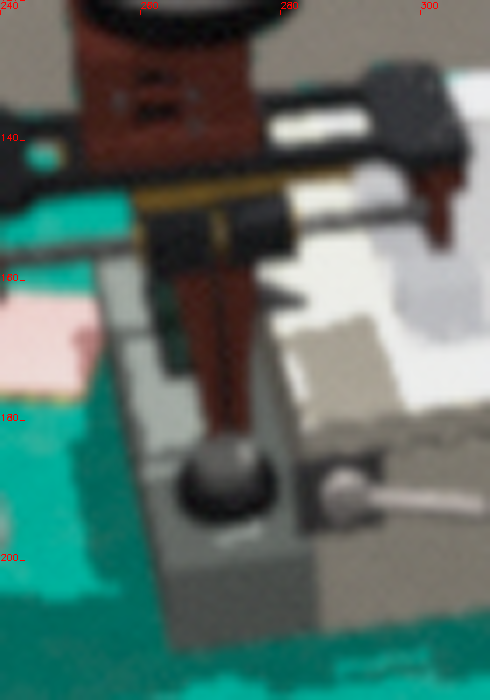

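Aligned over the cap; step down watching force.

Request:
arm_command --motion '[[0, [-1, 0, -4], [0, 0, 0]], [0, [0, 0, -4], [0, 0, 0]], [0, [0, 0, -3], [0, 0, 0]], [0, [0, 0, 0], [0, 0, 0]], [0, [0, 0, 0], [0, 0, 0]]]'

```text
time: 56.22
tool_pos: [0.4493, -0.0241, 0.0433]
tool_rot: [-0.0, 0.666, 0.746, 0.001]
force: [-0.3, 0.1, -0.2]
opening: 0.004
```

Request:
arm_command --motion '[[0, [0, 0, -3], [0, 0, 0]], [0, [0, 0, 0], [0, 0, 0]], [0, [0, 0, 0], [0, 0, 0]]]'

```text
time: 56.47
tool_pos: [0.4497, -0.0242, 0.0404]
tool_rot: [0.0, 0.666, 0.746, 0.001]
force: [-0.1, -1.1, 1.9]
opening: 0.009
```

Request:
arm_command --motion '[[0, [0, 0, -2], [0, 0, 0]], [0, [0, 0, 0], [0, 0, 0]], [0, [0, 0, 0], [0, 0, 0]]]'

```text
time: 56.72
tool_pos: [0.4497, -0.0242, 0.0385]
tool_rot: [0.0, 0.666, 0.746, 0.001]
force: [0.7, -0.4, 1.0]
opening: 0.007
```

Request:
arm_command --motion '[[0, [0, 0, -2], [0, 0, 0]], [0, [0, 0, 0], [0, 0, 0]], [0, [0, 0, 0], [0, 0, 0]]]'

```text
time: 56.97
tool_pos: [0.4497, -0.0242, 0.0364]
tool_rot: [0.0, 0.666, 0.746, 0.001]
force: [-0.1, -0.8, 3.6]
opening: 0.006
```

Request:
arm_command --motion '[[0, [0, 0, -2], [0, 0, 0]], [0, [0, 0, 0], [0, 0, 0]], [0, [0, 0, 0], [0, 0, 0]]]'

```text
time: 57.22
tool_pos: [0.4497, -0.0242, 0.035]
tool_rot: [0.0, 0.666, 0.746, 0.001]
force: [-1.9, 0.0, 11.8]
opening: 0.003
```

Request:
arm_command --motion '[[0, [0, 0, -2], [0, 0, 0]], [0, [0, 0, 0], [0, 0, 0]], [0, [0, 0, 0], [0, 0, 0]]]'

```text
time: 57.47
tool_pos: [0.4498, -0.0242, 0.0344]
tool_rot: [0.0, 0.666, 0.746, 0.001]
force: [-6.8, 0.1, 35.9]
opening: 0.001
```

Request:
arm_command --motion '[[0, [0, 0, -2], [0, 0, 0]], [0, [0, 0, 0], [0, 0, 0]], [0, [0, 0, 0], [0, 0, 0]]]'

```text
time: 57.72
tool_pos: [0.4499, -0.0242, 0.0339]
tool_rot: [0.0, 0.666, 0.746, 0.001]
force: [-13.3, 0.5, 62.6]
opening: 0.003
```

Request:
arm_command --motion '[[0, [0, 0, 10], [0, 0, 0]], [0, [0, 0, 30], [0, 0, 0]], [0, [0, 0, 40], [0, 0, 0]], [0, [0, 0, 40], [0, 0, 0]], [0, [0, 0, 40], [0, 0, 0]], [0, [0, -40, 10], [0, 0, 0]], [0, [0, -40, 0], [0, 0, 0]], [0, [0, -40, 0], [0, 0, 0]]]'

```text
time: 58.38
tool_pos: [0.4499, -0.1451, 0.2017]
tool_rot: [0.001, 0.665, 0.747, 0.002]
force: [1.7, 0.4, -0.0]
opening: 0.005
```

Request:
arm_command --motion '[[0, [0, -40, 0], [0, 0, 0]], [0, [0, -40, 0], [0, 0, 0]], [0, [0, -40, 0], [0, 0, 0]], [0, [0, 0, 0], [0, 0, 0]], [0, [0, 0, 0], [0, 0, 0]], [0, [0, 0, 0], [0, 0, 0]]]'

```text
time: 58.88
tool_pos: [0.4487, -0.2635, 0.1997]
tool_rot: [-0.001, 0.666, 0.746, 0.001]
force: [0.8, 0.0, -0.6]
opening: 0.006
```

Run:
```python
from g import *
s=grab("side","s52")["frame"][:,:,::-1];t=grab("top","t52")["frame"][:,:,::-1]
crop(s,240,90,400,230,5,"pics/s52c.png"); crop(t,150,110,310,280,4.5,"pics/t52c.png")
print(r.sense()["time"])
```

```text
58.9833
```

View pics/s52c.png

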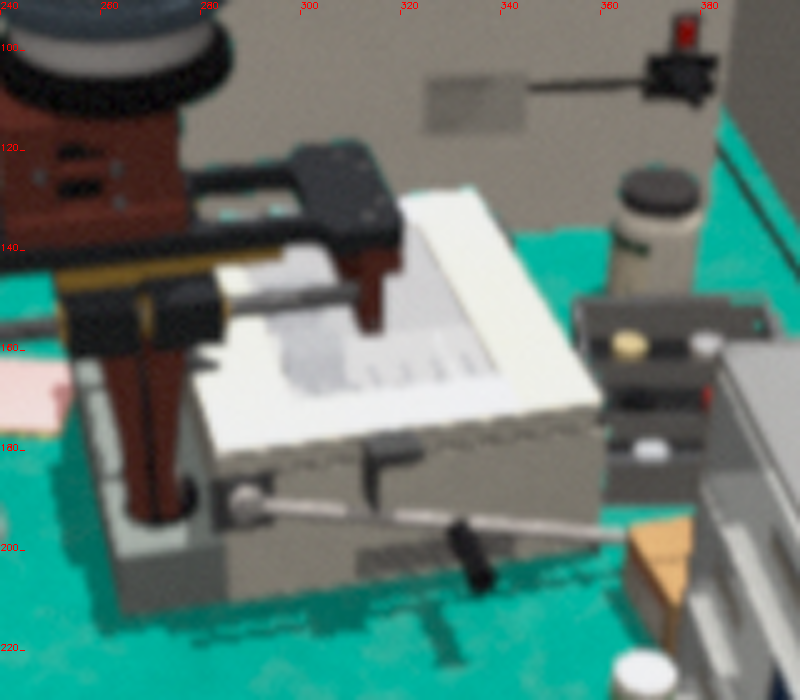

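View pics/t52c.png

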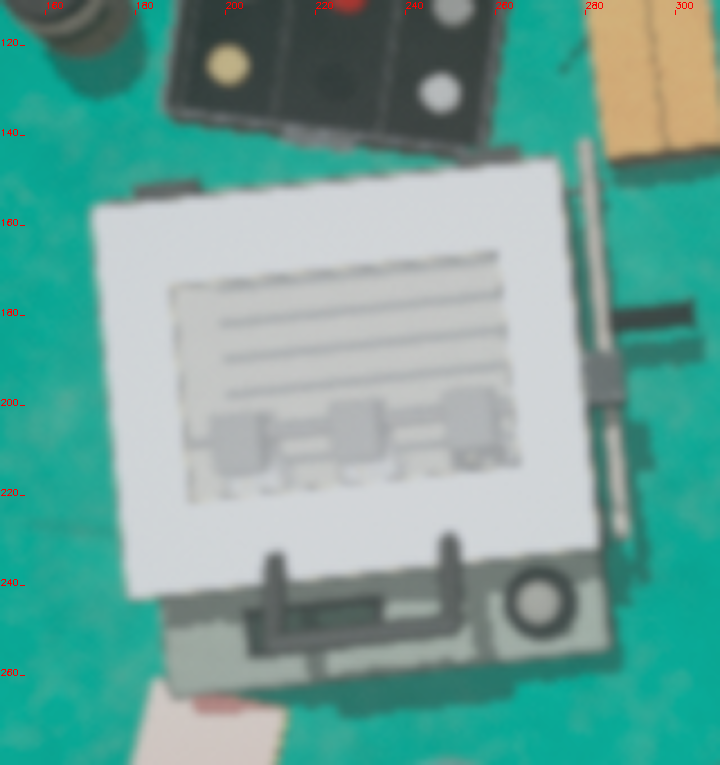

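View pics/t52.png

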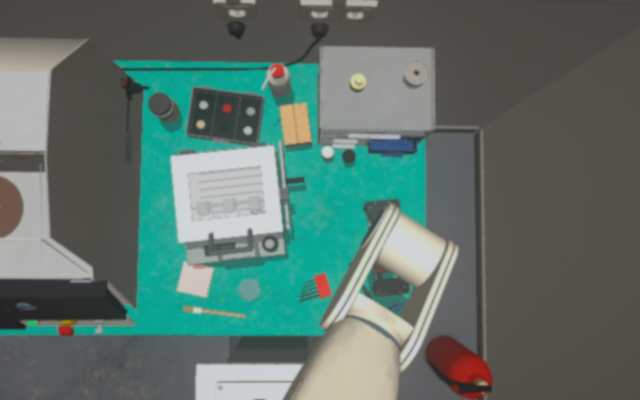

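Run:
```python
from rig import r
print(r.sign_off())
```

```text
the job is handed in; nothing more can be done
None
```

The job was done in the order asked and handed in at about 59 s. I raised the hood and set it on the prop rod. Then I clipped the three carriers I could see on the bench onto the rail, put the rod back in its rest, closed the hood and pressed start.

**Last checks (camera and force readings):**
- **Carriers:** all three blocks show upright and in line on the rail through the hood window. Each seated within about 2 mm of the expected home height, with 12–30 N of upward resistance.
- **Hood:** it stopped firmly when pressed shut (about 26 N) and looks as it did at the start.
- **Prop rod:** it is back at its starting position.
- **Start button:** it bottomed after about 6 mm of travel. The cap looks back out after release.
- **Other items:** the jar and loupe are where they were.

**Things that were off or higher than planned:**
- **Finger position:** the real fingertips were about 29 mm short of the reported tool position. The first two grasps at the handle missed, and I corrected for this afterwards.
- **Light contact:** on the first approach to the rod knob, a steady 6–7.5 N showed up, probably the gripper touching the grey cabinet. I backed off and came in at a different angle.
- **Force peaks:** the wrist force reached about 63 N pressing the button and about 34 N while lowering the rod. The limits are 120 N at the wrist and 40 N for the arm or gripper body; the 63 N was pressed through the fingertips.
- **Hood on the rod:** it stood at about 1.41 rad, against the 1.39 you gave.

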